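Empty the drip trays and stack them stepped on the draining stand

ROBOT

A 6-joint arm with a two-finger parallel gripper is mounted at the origin on the work surface. World frame = base frame: x ahead of the robot, y to its left, z up, the work surface at z = 0. Lengths are in m, angles in rad, forces in N, time in s.
With the tool pointing down it reaches from about 0.25 to 0.775 m from the base axis. Payload 4 kg.
Tool frame: the origin (TCP) lies midway between the tips of the shut fingers; the grasp point (between the pads) lies 19 mm behind it (robot.tcp_to_grasp is the distance from the TCP to the grasp point, in m); z points along the fingers, x is the direction in which the jaws open and shut, and the axes are right-handed (so a half turn about z gives the same grasp; the last joint's range is limited). The gripper opens to 94 mm and grips with 3 to 60 N. Pads are 16 mm wide; open, the fingers measure 119 mm over their backs; the gripper's body (75 mm by 177 mm) begins 78 mm behind the grasp point.
Start: joints at [1.209, 0.087, 1.371, -0, 1.684, -0.103], TCP at [0.141, 0.532, 0.206] pointing down, gripper open.
Joint ranges: [-3.1, 3.1], [-0.76, 2.03], [0.27, 2.55], [-1.08, 4.22], [0.17, 2.65], [-2.57, 2.57]. Speed limits (rad/s): [2.79, 2.79, 3.14, 3.14, 3.14, 3.14].

INTERFACE

Orientations are given as [roll, pitch, yaw] about the fixed x, y, z axes, in that order (R = Rz(yaw) Ry(pitch) Rx(roll)).
In Python, from bench import get_obs, vision, robot gives the robot as it stands.
- The arm moves only by the tool servo_tool, never from a script. Its argument "targets" is text: rows parted by semicolons, each of 7 numbers parted by spaces: the opening, from 0 (shut) to 1 (fully open), then the shift along the tool's x, y, z as a fraction of full scale, then the turn, a rotation vector about the tool's x, y, z as a fraction of full scale. A call has 1 to 12 rows; each row is the pose to reach, as a shift and turn from the pose commanded when the call began, along the tool's axes at that moment, turning the shorter way round; what a row does not reach only later rows make up. Full scale, the value 1, is 0.25 m for a shift and pi rad for a turn. A row lasts 1/12 s, in which the tool goes at most 41.7 mm and 7.16 degrees, less where a joint would pass 70% of its speed; a pose out of reach is approached as far as the arm can. A call with a number of a shift or a turn outside -1 to 1 is refused whole. A call with a gripper value outside its range is refused whole. The fingers move at their own pace and stop on an object; the grip force is fixed at half the most. Time passes only in rows, so rows that repeat a pose let the fingers close. It gives the time, the measured TCP pose, the force and the opening at its end, in the units of the state.
- get_obs(): the state, without advancing time (a new reading comes with each control period).
- vision.snapshot(name): name is "side" or "top" or "wrist"; returns a dict with "image" (420x560x3 uint8, red, green, blue), "mtx" (3x3 intrinsics, pixels), "world_from_camera" (4x4, takes a point from camera to world coordinates); the wrist camera has in their place "T_tool_cam" (4x4, takes a point from camera to tool coordinates, whose origin is the TCP and whose axes are the tool frame's). Camera axes: x right, y down, z forward; pixel columns grow to the right and rows downward; lengths in m; the calibration is good to about 2 mm. A picture is of the moment at which its call begins: read the wrist's pose just before it. There is no depth.
- robot.close_job(): hands the job in, once; it reports no verdict.
The state is a dict: "time": time; "joint_positions": joint angles; "qvel": joint speeds; "joint_torque": joint torques, N m; "tool_pos": TCP position; "ee_rot": TCP orientation; "wrist_force": force on the tool from outside, world axes, zero at the start; "wrist_torque": the same for the moment, N m; "width": finger opening in m.
Only numpy, scipy, OpenCV 4.12 (cv2) and the standard library are available. Lean on these libraries where they do the work, as an engineer would, in place of code of your own. Each camera call takes 0.05 s, during which the arm holds its last target.

TASK

Clear the potting bench: first take every seed jar out of the drip trays and stand it upright in the divided wooden crate, one jar to a cell, while all the trays are still on the table. Then stack all the trays lengthwise on the steel draining stand for drying, stepped to alternate ends: the bottom tray towards the spout end, the next one 26 mm back away from the spout, the next towards it again, and so on, each lying flat on the rim below with its cleats hanging inside that rim. Leave the seedling, the clear cup, the tape roll and the small meter standing where they are.

Things in the scene. Friction and masses are not known exactly. Their poses are not given: they have to be found in the camera images.
- tray1: black plastic drip tray, 150 long (its x) x 62 wide (y) x 36 mm high, alike both ways round, about 160 g; walls 4 mm, floor 4 mm with its upper face 10 mm above the origin; it stands on two cross cleats under the floor, 6 mm deep, 6 mm thick, 46 mm wide, at x = +-35 mm. Origin: centre of the underside, at the foot of the cleats. Grip it across its width near the rim
- tray2: black plastic drip tray, 150 long (its x) x 62 wide (y) x 36 mm high, alike both ways round, about 160 g; walls 4 mm, floor 4 mm with its upper face 10 mm above the origin; it stands on two cross cleats under the floor, 6 mm deep, 6 mm thick, 46 mm wide, at x = +-35 mm. Origin: centre of the underside, at the foot of the cleats. Grip it across its width near the rim
- tray3: black plastic drip tray, 150 long (its x) x 62 wide (y) x 36 mm high, alike both ways round, about 160 g; walls 4 mm, floor 4 mm with its upper face 10 mm above the origin; it stands on two cross cleats under the floor, 6 mm deep, 6 mm thick, 46 mm wide, at x = +-35 mm. Origin: centre of the underside, at the foot of the cleats. Grip it across its width near the rim; no jars in it; may be absent
- tray4: black plastic drip tray, 150 long (its x) x 62 wide (y) x 36 mm high, alike both ways round, about 160 g; walls 4 mm, floor 4 mm with its upper face 10 mm above the origin; it stands on two cross cleats under the floor, 6 mm deep, 6 mm thick, 46 mm wide, at x = +-35 mm. Origin: centre of the underside, at the foot of the cleats. Grip it across its width near the rim; no jars in it; may be absent
- jar1: seed jar, amber glass with an aluminium screw lid, 38 mm diameter, 76 mm high, about 100 g; origin at the centre of its underside, z up along it. At the start it stands in a tray, 35 to 45 mm from the tray's middle; three or four jars are present
- jar2: seed jar, amber glass with an aluminium screw lid, 38 mm diameter, 76 mm high, about 100 g; origin at the centre of its underside, z up along it. At the start it stands in a tray, 35 to 45 mm from the tray's middle; three or four jars are present
- jar3: seed jar, amber glass with an aluminium screw lid, 38 mm diameter, 76 mm high, about 100 g; origin at the centre of its underside, z up along it. At the start it stands in a tray, 35 to 45 mm from the tray's middle; three or four jars are present
- jar4: seed jar, amber glass with an aluminium screw lid, 38 mm diameter, 76 mm high, about 100 g; origin at the centre of its underside, z up along it. At the start it stands in a tray, 35 to 45 mm from the tray's middle; three or four jars are present
- crate: fixed wooden crate, 58 (its x) x 274 (its y) x 40 mm high, floor and walls 4 mm; four dividers 4 mm thick, 40 mm high like the walls, make a row of five cells, each 50 x 50 mm inside, centred at y = -108, -54, 0, 54, 108 mm. Origin: centre of its underside
- stand: fixed steel draining stand: base plate 215 x 90 x 8 mm; on it a rim 150 x 62 mm outside, 4 mm thick, top 50 mm above the table, its centre at x = -13 mm; a narrow spout at the +x end, x = 100 to 150 mm, pointing away from the robot within 30 degrees. Origin: on the table, at the middle of the stack to be built; x along the stand to the spout
- slot1 (a point): point on the stand where the origin of the tray in layer 1 (from the bottom) belongs, 44 mm above the table and 13 mm towards the spout end, seen from the stand's middle. A tray's floor rests on the rim below, its cleats hang inside that rim (room for 4 mm sideways, 33 mm step lengthwise)
- slot2 (a point): point on the stand where the origin of the tray in layer 2 (from the bottom) belongs, 74 mm above the table and 13 mm away from the spout end, seen from the stand's middle. A tray's floor rests on the rim below, its cleats hang inside that rim (room for 4 mm sideways, 33 mm step lengthwise)
- slot3 (a point): point on the stand where the origin of the tray in layer 3 (from the bottom) belongs, 104 mm above the table and 13 mm towards the spout end, seen from the stand's middle. A tray's floor rests on the rim below, its cleats hang inside that rim (room for 4 mm sideways, 33 mm step lengthwise)
- slot4 (a point): point on the stand where the origin of the tray in layer 4 (from the bottom) belongs, 134 mm above the table and 13 mm away from the spout end, seen from the stand's middle. A tray's floor rests on the rim below, its cleats hang inside that rim (room for 4 mm sideways, 33 mm step lengthwise)
- seedling: bystander: small black square pot with a seedling, 55 mm wide and 105 mm high overall; origin at its underside
- dome: bystander: clear plastic cup standing mouth down, 56 mm diameter, 65 mm high; origin at its underside
- tape: bystander: grey roll of tape lying flat, 52 mm diameter, 22 mm high; origin at its underside
- meter: bystander: small white hygrometer, 50 x 34 x 22 mm; origin at its underside

How it is judged:
By the outcome, as a careful person would: the job done as asked, in the order asked, and still so for the second after the job is handed in, with the robot touching nothing.
Of jar1, jar2, jar3, jar4 only 3 to 4 are there at a start; the rules pass over those that are not, and their reading is None.
Of tray3, tray4 only 1 to 2 are there at a start; the rules pass over those that are not, and their reading is None.
At some moment in a run one of tray1, tray2, tray3, tray4 may be knocked a few centimetres aside while the robot is not near it.
It also fails if it takes over 210 s, if anything falls off the work surface, if the arm or the gripper's body presses on something with over 40 N, if the wrist force passes 120 N, or if a joint passes its speed limit or range.

## Working session

There is one attempt and no reset: what is moved stays moved. The work goes in short steps, Python scripts to look and compute and a tool call to move; the robot and the scene stay as the last step left them, time stands still between calls to the robot, and variables do not carry over. Pictures are saved under pics/ and viewed, and the job is handed in when it is done.

Besides the shell and the picture viewer there is one more tool, called after "Emit:" in YAML: its name, and indented under it one key for each argument. servo_tool: Moves the arm, as the interface text tells. Its arguments: {"type":"object","properties":{"targets":{"type":"string"}},"required":["targets"]}

```bash
mkdir -p pics; ls
python3 - <<'E'
from bench import get_obs, vision, robot
import cv2
o=get_obs(); print(o)
for n in ["top","side","wrist"]:
    s=vision.snapshot(n); cv2.imwrite(f"pics/{n}0.png",s["image"][:,:,::-1]); print(n,s["mtx"].tolist(), (s.get("world_from_camera") if n!="wrist" else s["T_tool_cam"]).round(4).tolist())
E
```

```text
pics
{'time': 0.0, 'joint_positions': array([ 1.20888920e+00,  8.79499879e-02,  1.37222737e+00, -2.32534866e-05,
        1.68360663e+00, -1.03123795e-01]), 'qvel': array([-1.73995236e-04, -1.13426203e-03,  6.26367739e-04,  5.36334146e-05,
        3.18349745e-04,  2.71832819e-04]), 'joint_torque': array([ 1.02008100e-03, -3.40192723e+01, -3.02426398e+01,  7.17441039e-02,
        3.33667151e-02, -1.93486057e-04]), 'tool_pos': array([0.14057826, 0.53116641, 0.20432057]), 'ee_rot': array([-3.14139006e+00,  2.18206743e-03,  1.31201063e+00]), 'wrist_force': array([-0.32421912, -0.47985708, -0.23866174]), 'wrist_torque': array([-0.00442172,  0.04090153, -0.01925272]), 'width': 0.09404550996374034}
top [[413.37254997407166, 0.0, 278.5005691987509], [0.0, 413.37254997407166, 206.41333388298148], [0.0, 0.0, 1.0]] [[0.1496, -0.9674, 0.2045, 0.374], [-0.9887, -0.147, 0.0279, -0.0107], [0.003, -0.2064, -0.9785, 1.0241], [0.0, 0.0, 0.0, 1.0]]
side [[402.7949560109913, 0.0, 275.4035247284174], [0.0, 402.7949560109913, 201.03493559712234], [0.0, 0.0, 1.0]] [[0.9495, -0.2268, 0.2169, 0.3765], [-0.3137, -0.7033, 0.6379, -0.4763], [0.0079, -0.6737, -0.739, 0.6767], [0.0, 0.0, 0.0, 1.0]]
wrist [[367.8521345996548, 0.0, 285.7779721349588], [0.0, 367.8521345996548, 212.30674123873246], [0.0, 0.0, 1.0]] [[1.0, -0.0008, 0.0003, -0.0003], [0.0007, 0.9621, 0.2726, -0.0788], [-0.0005, -0.2726, 0.9621, -0.178], [0.0, 0.0, 0.0, 1.0]]
```

View pics/top0.png

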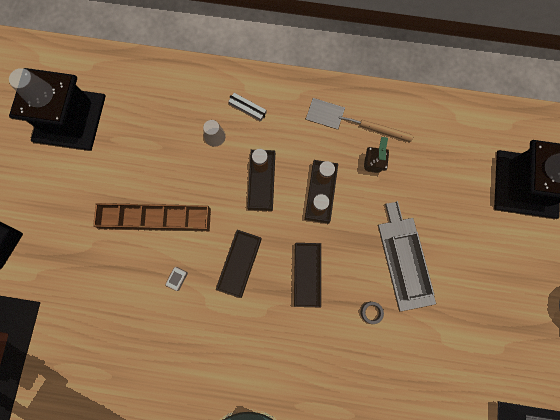

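View pics/side0.png

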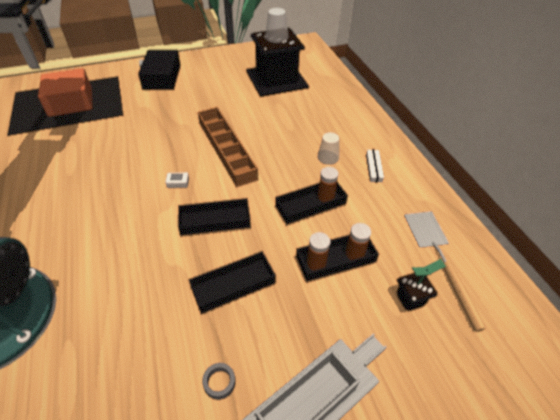

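View pics/wrist0.png

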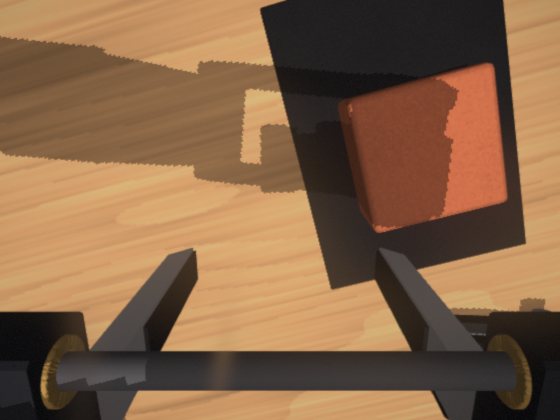

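```bash
cat > h.py <<'E'
from bench import get_obs, vision, robot
import cv2, numpy as np
def snap(n,save=None):
    s=vision.snapshot(n)
    if save: cv2.imwrite(f"pics/{save}.png",s["image"][:,:,::-1])
    return s
def w2p(s,P,T=None):
    T=s["world_from_camera"] if T is None else T
    P=np.atleast_2d(P); c=(P-T[:3,3])@T[:3,:3]; u=c@s["mtx"].T
    return u[:,:2]/u[:,2:]
def ray(s,uv,z,T=None):
    T=s["world_from_camera"] if T is None else T
    uv=np.atleast_2d(np.asarray(uv,float)); d=np.c_[uv,np.ones(len(uv))]@np.linalg.inv(s["mtx"]).T@T[:3,:3].T
    return T[:3,3]+d*((z-T[2,3])/d[:,2])[:,None]
def rect(P):
    "P Nx2 or 3 -> centre, long dir angle (deg, -90..90), long, short"
    (c,wh,a)=cv2.minAreaRect((P[:,:2]*1000).astype(np.float32))
    a=a if wh[0]>wh[1] else a+90
    return np.array(c)/1000,(a+90)%180-90,max(wh),min(wh)
def Rtool():
    from scipy.spatial.transform import Rotation as Ro
    o=get_obs(); return Ro.from_euler('xyz',o['ee_rot']).as_matrix(),o['tool_pos']
def plan(x,y,z,yawdeg):
    "delta in tool units to reach TCP x,y,z pointing down, yaw"
    from scipy.spatial.transform import Rotation as Ro
    R,p=Rtool(); G=Ro.from_euler('xyz',[np.pi,0,np.radians(yawdeg)]).as_matrix()
    sh=R.T@(np.array([x,y,z])-p)/.25
    rv=Ro.from_matrix(R.T@G).as_rotvec()/np.pi
    return np.r_[sh,rv].round(4)
def trays(s):
    hsv=cv2.cvtColor(s["image"],cv2.COLOR_RGB2HSV)
    m=((hsv[:,:,2]<75)).astype(np.uint8)
    out=[]
    for c in cv2.findContours(m,cv2.RETR_EXTERNAL,cv2.CHAIN_APPROX_NONE)[0]:
        if not 700<cv2.contourArea(c)<3500: continue
        P=ray(s,c[:,0],0.036); r=rect(P)
        out.append((c[:,0].mean(0).round().tolist(),cv2.contourArea(c),r[0].round(4).tolist(),round(r[1],1),round(r[2]),round(r[3])))
    return out
E
python3 - <<'E'
from h import *
s=snap("top"); im=s["image"]; hsv=cv2.cvtColor(im,cv2.COLOR_RGB2HSV)
for t in trays(s): print(t)
print("jars")
m=((hsv[:,:,2]>150)&(hsv[:,:,1]<45)).astype(np.uint8)
for c in cv2.findContours(m,cv2.RETR_EXTERNAL,cv2.CHAIN_APPROX_NONE)[0]:
    a=cv2.contourArea(c)
    if a>80: 
        (u,r)=cv2.minEnclosingCircle(c); print(np.round(u),round(r,1),a,ray(s,u,0.086).round(4))
for n,u,z in [("tape",(372,313),.022),("meter",(176,278),.022),("dome",(211,128),.065),("seed",(376,159),.05)]: print(n,ray(s,u,z).round(3))
big=cv2.resize(im[180:320,360:460],None,fx=6,fy=5); cv2.imwrite("pics/stand.png",cv2.resize(im[185:325,360:460],None,fx=4,fy=4)[:,:,::-1])
cv2.imwrite("pics/crate.png",cv2.resize(im[190:245,85:220],None,fx=5,fy=5)[:,:,::-1])
E
```

```text
([526.0, 412.0], 702.5, [0.1974, -0.5986], 89.8, 136, 37)
([13.0, 353.0], 2925.0, [0.1554, 0.5463], 16.5, 270, 90)
([307.0, 275.0], 1614.5, [0.4293, -0.0733], 7.4, 148, 62)
([239.0, 264.0], 1641.5, [0.4307, 0.0908], -9.8, 150, 65)
([322.0, 189.0], 1274.5, [0.6349, -0.0801], -0.3, 155, 63)
([261.0, 178.0], 1252.5, [0.6414, 0.071], 6.2, 155, 63)
jars
[176. 278.] 11.5 237.0 [[0.3727 0.2191 0.086 ]]
[321. 202.] 7.7 155.5 [[ 0.5963 -0.0794  0.086 ]]
[327. 168.] 7.5 150.5 [[ 0.6792 -0.083   0.086 ]]
[259. 156.] 7.3 146.5 [[0.6855 0.0801 0.086 ]]
[211. 127.] 7.6 95.5 [[0.7395 0.2067 0.086 ]]
[245. 108.] 18.1 102.0 [[0.801 0.133 0.086]]
[248. 102.] 18.2 87.0 [[0.8162 0.1276 0.086 ]]
[18. 78.] 9.6 147.0 [[0.7957 0.7042 0.086 ]]
tape [[ 0.363 -0.238  0.022]]
meter [[0.374 0.234 0.022]]
dome [[0.745 0.211 0.065]]
seed [[ 0.732 -0.203  0.05 ]]
```

Run:
```python
import cv2,numpy as np
a=cv2.imread("pics/stand.png");b=cv2.imread("pics/crate.png");print(a.shape,b.shape)
```

```text
(560, 400, 3) (275, 675, 3)
```

View pics/stand.png

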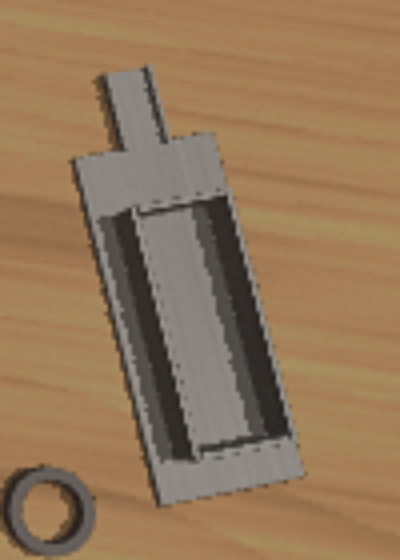

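View pics/crate.png

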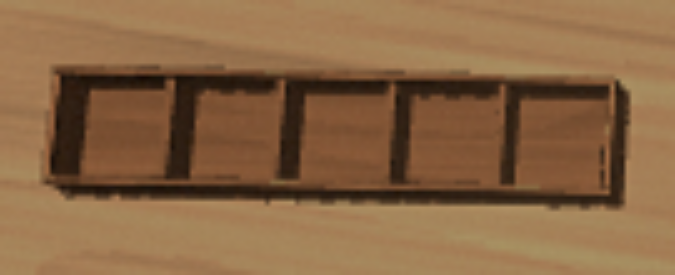

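Run:
```python
from h import *
s=snap("top")
C=np.array([(55,68),(615,78),(612,193),(48,182)])/5+[85,190]
P=ray(s,C,.04); print(P.round(4), P.mean(0).round(4), rect(P))
C=np.array([(72,158),(213,132),(305,475),(158,506)])/4+[360,185]
P=ray(s,C,.008); r=rect(P); print(P.round(4),r)
sp=ray(s,np.array([(124,70),(144,145)])/4+[360,185],.02); print(sp)
print(plan(.5963,-.0794,.20,90))
print(plan(.55,-.02,.25,90))
```

```text
[[0.52   0.4575 0.04  ]
 [0.556  0.1873 0.04  ]
 [0.5001 0.1783 0.04  ]
 [0.4647 0.4474 0.04  ]] [0.5102 0.3176 0.04  ] (array([0.51004886, 0.31789563]), -82.40720462799072, 274.1305847167969, 56.525123596191406)
[[ 0.5781 -0.2336  0.008 ]
 [ 0.6077 -0.3191  0.008 ]
 [ 0.4075 -0.391   0.008 ]
 [ 0.3764 -0.3055  0.008 ]] (array([ 0.49252213, -0.31239062]), 19.609418869018555, 214.15892028808594, 91.01294708251953)
[[ 0.63582194 -0.25740639  0.02      ]
 [ 0.59045965 -0.27405668  0.02      ]]
[-1.8955e+00  2.3871e+00  2.1400e-02 -1.0000e-04  3.0000e-04 -8.2400e-02]
[-1.7134e+00  2.1473e+00 -1.7870e-01 -1.0000e-04  3.0000e-04 -8.2400e-02]
```

Run:
```python
from h import *
print(plan(.6855,.0801,.20,90))
```

```text
[-1.1874e+00  2.5688e+00  2.0700e-02 -1.0000e-04  3.0000e-04 -8.2400e-02]
```

Emit:
servo_tool:
  targets: "1 -0.46 1 0 0 0 0;1 -0.46 1 0 0 0 0;1 -0.46 1 0 0 0 0;1 -0.46 1 0 0 0 0;1 -0.46 1 0 0 0 0;1 -0.46 1 0 0 0 0;1 -0.46 1 0 0 0 0"

```text
time: 0.83
tool_pos: [0.3555, 0.3538, 0.2055]
ee_rot: [3.14, 0.001, 1.309]
wrist_force: [0.9, 0.5, -0.2]
width: 0.0937
```

Emit:
servo_tool:
  targets: "1 -0.46 1 0 0 0 0;1 -0.46 1 0 0 0 0;1 -0.46 1 0 0 0 0;1 -0.46 1 0 0 0 0;1 -0.46 1 0 0 0 0;1 -0.46 1 0 0 0 0;1 -0.46 1 0 0 0 0"

```text
time: 1.42
tool_pos: [0.5677, 0.1781, 0.2048]
ee_rot: [3.141, 0.001, 1.309]
wrist_force: [-0.2, 0.8, 0.7]
width: 0.094
```

Run:
```python
from h import *
print(get_obs()['time'],get_obs()['tool_pos'],plan(.6855,.0801,.20,90))
```

```text
1.4167 [0.56773348 0.17810387 0.20477603] [-2.566e-01  5.565e-01  1.960e-02  1.000e-04  4.000e-04 -8.340e-02]
```

Emit:
servo_tool:
  targets: "1 -0.257 0.557 0.02 0 0 -0.0834;1 -0.257 0.557 0.02 0 0 -0.0834;1 -0.257 0.557 0.02 0 0 -0.0834;1 -0.257 0.557 0.02 0 0 -0.0834;1 -0.257 0.557 0.02 0 0 -0.0834;1 -0.257 0.557 0.02 0 0 -0.0834"

```text
time: 1.92
tool_pos: [0.6838, 0.0823, 0.1987]
ee_rot: [-3.139, -0.0, 1.572]
wrist_force: [0.0, 0.2, -0.4]
width: 0.0942
```

```bash
cat >> h.py <<'E'
def wsnap(save=None):
    R,p=Rtool(); T=np.eye(4);T[:3,:3]=R;T[:3,3]=p
    s=snap("wrist",save); s["world_from_camera"]=T@s["T_tool_cam"]; return s
E
python3 - <<'E'
from h import *
s=wsnap("w1"); print(get_obs()['tool_pos'],get_obs()['ee_rot'])
print(w2p(s,[[.6855,.0801,.086],[.6355,-.08,.036]]))
E
```

```text
[0.68318223 0.08358434 0.19955934] [-3.13972387e+00 -6.70755241e-04  1.57331946e+00]
[[283.44203126 210.59065921]
 [108.46294145 143.35238502]]
```

View pics/w1.png

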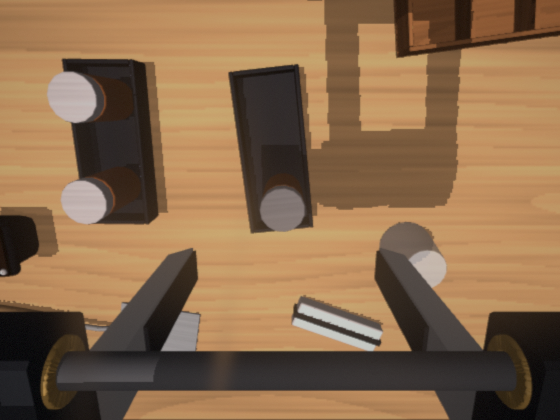

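Run:
```python
from h import *
s=wsnap(); g=cv2.cvtColor(s["image"],cv2.COLOR_RGB2GRAY)
h=cv2.HoughCircles(cv2.GaussianBlur(g,(5,5),1),cv2.HOUGH_GRADIENT,1,40,param1=100,param2=18,minRadius=18,maxRadius=30)
for c in h[0]: print(c,ray(s,c[:2],.086)[0].round(4))
print(plan(.6855,.0801,.055,90))
```

```text
[279.5 210.5  21.4] [0.6851 0.0782 0.086 ]
[ 82.5 201.5  21. ] [ 0.6778 -0.0827  0.086 ]
[ 74.5 101.5  21. ] [ 0.5996 -0.0772  0.086 ]
[425.5 270.5  20.2] [0.7386 0.2039 0.086 ]
[-1.760e-02  1.110e-02  5.813e-01 -3.000e-04 -2.000e-04  1.200e-03]
```

Emit:
servo_tool:
  targets: "1 -0.016 0.011 0.3 0 0 0;1 -0.016 0.011 0.58 0 0 0;1 -0.016 0.011 0.58 0 0 0;1 -0.016 0.011 0.58 0 0 0;1 -0.016 0.011 0.58 0 0 0;1 -0.016 0.011 0.58 0 0 0;0 -0.016 0.011 0.58 0 0 0;0 -0.016 0.011 0.58 0 0 0;0 -0.016 0.011 0.58 0 0 0;0 -0.016 0.011 0.58 0 0 0;0 -0.016 0.011 0.58 0 0 0;0 -0.016 0.011 0.58 0 0 0"

```text
time: 3.02
tool_pos: [0.6865, 0.0796, 0.0563]
ee_rot: [3.14, -0.0, 1.574]
wrist_force: [-0.1, -0.2, -0.1]
width: 0.0573
```

Emit:
servo_tool:
  targets: "0 0 0 0 0 0 0;0 0 0 0 0 0 0;0 0 0 -0.1 0 0 0;0 0 0 -0.2 0 0 0;0 0 0 -0.4 0 0 0;0 0 0 -0.4 0 0 0;0 0 0 -0.4 0 0 0"

```text
time: 3.6
tool_pos: [0.6887, 0.0798, 0.161]
ee_rot: [3.132, -0.0, 1.574]
wrist_force: [1.4, 1.9, -0.8]
width: 0.0372
```

Run:
```python
from h import *
print(get_obs()['tool_pos'],plan(.5245,.2108,.155,97.6),plan(.4957,.4248,.155,97.6))
```

```text
[0.68868849 0.07975347 0.16104327] [ 5.263e-01 -6.553e-01  1.790e-02  3.100e-03  1.000e-04 -4.120e-02] [ 1.3827e+00 -7.6770e-01  1.7200e-02  3.1000e-03  1.0000e-04 -4.1200e-02]
```

Emit:
servo_tool:
  targets: "0 0.69 -0.384 0.01 0.003 0 -0.02;0 0.69 -0.384 0.01 0.003 0 -0.02;0 0.69 -0.384 0.01 0.003 0 -0.02;0 0.69 -0.384 0.01 0.003 0 -0.02;0 0.69 -0.384 0.01 0.003 0 -0.02;0 0.69 -0.384 0.01 0.003 0 -0.02;0 0.69 -0.384 0.01 0.003 0 -0.02"

```text
time: 4.18
tool_pos: [0.5877, 0.2531, 0.1504]
ee_rot: [-3.128, 0.001, 1.64]
wrist_force: [-0.1, -1.2, -0.4]
width: 0.0373
```

Run:
```python
from h import *
s=wsnap("w2")
print(get_obs()['tool_pos'],plan(.4957,.4248,.155,97.6))
d=np.array([-.1323,.9912]);e=np.array([.9912,.1323]);c=np.array([.5102,.3178])
print(w2p(s,[[*(c+a*.029*e+b*.137*d),.04] for a in(-1,1) for b in (-1,1)]).round())
```

```text
[0.58864607 0.25172632 0.15070186] [ 7.157e-01 -3.246e-01 -1.410e-02 -4.000e-03  3.000e-04 -2.080e-02]
[[195.  90.]
 [565.  65.]
 [204. 168.]
 [555. 145.]]
```

View pics/w2.png

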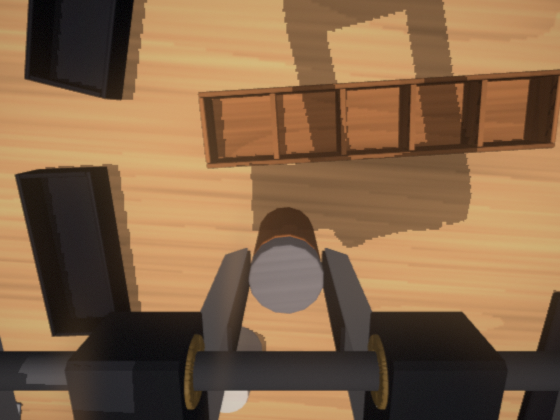

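Emit:
servo_tool:
  targets: "0 0.716 -0.325 -0.01 -0.004 0 -0.021;0 0.716 -0.325 -0.01 -0.004 0 -0.021;0 0.716 -0.325 -0.01 -0.004 0 -0.021;0 0.716 -0.325 -0.01 -0.004 0 -0.021;0 0.716 -0.325 -0.01 -0.004 0 -0.021;0 0.716 -0.325 -0.01 -0.004 0 -0.021;0 0.716 -0.325 -0.01 -0.004 0 -0.021;0 0.716 -0.325 -0.01 -0.004 0 -0.021"

```text
time: 4.9
tool_pos: [0.4979, 0.4234, 0.1552]
ee_rot: [3.139, 0.001, 1.701]
wrist_force: [0.6, 0.5, -1.1]
width: 0.0376
```

Run:
```python
from h import *
s=snap("top"); im=s["image"]; im2=snap("side")["image"]
cv2.imwrite("pics/a.png",np.hstack([cv2.resize(im[150:260,60:230],None,fx=2.5,fy=2.5),cv2.resize(im2[60:170,130:280],None,fx=2.5,fy=2.5)])[:,:,::-1])
print(get_obs()['tool_pos'],plan(.4957,.4248,.052,97.6))
```

```text
[0.4981714  0.42307045 0.15570803] [ 8.300e-03 -1.000e-02  4.148e-01  9.000e-04  2.000e-04 -1.200e-03]
```

View pics/a.png

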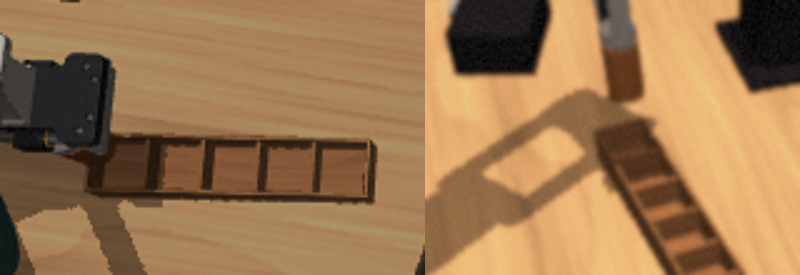

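Emit:
servo_tool:
  targets: "0 0.008 -0.01 0.1 0 0 0;0 0.008 -0.01 0.25 0 0 0;0 0.008 -0.01 0.35 0 0 0;0 0.008 -0.01 0.39 0 0 0;0 0.008 -0.01 0.41 0 0 0;0 0.008 -0.01 0.412 0 0 0;0 0.008 -0.01 0.412 0 0 0;0 0.008 -0.01 0.412 0 0 0"

```text
time: 5.67
tool_pos: [0.4971, 0.4257, 0.0601]
ee_rot: [3.133, -0.002, 1.7]
wrist_force: [-5.5, -5.1, 17.4]
width: 0.0374
```

Run:
```python
from h import *
im=wsnap("w3")["image"]; im2=snap("side")["image"]; print(get_obs()['tool_pos'],get_obs()['wrist_force'])
cv2.imwrite("pics/a2.png",np.hstack([cv2.resize(im2[70:170,160:280],None,fx=4,fy=4)])[:,:,::-1])
```

```text
[0.49713529 0.4256593  0.06009093] [-5.45684971 -4.08388279 16.65889907]
```

View pics/a2.png

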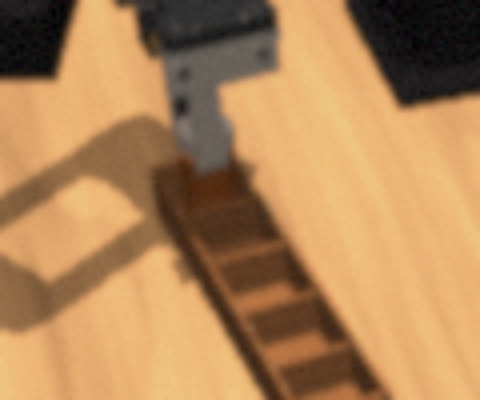

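View pics/w3.png

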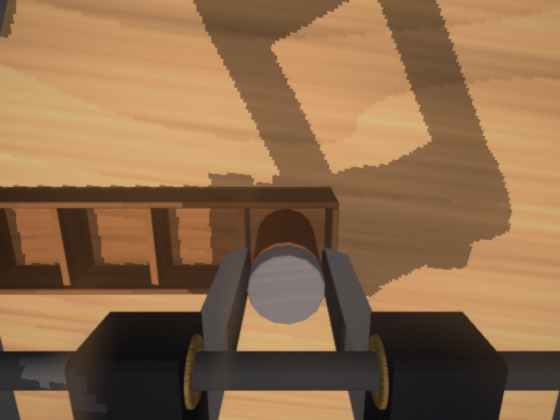

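Emit:
servo_tool:
  targets: "0 0 0 -0.025 0 0 0;0 0 0 -0.025 0 0 0;0.3 0 0 -0.025 0 0 0;0.8 0 0 -0.025 0 0 0;1 0 0 -0.025 0 0 0;1 0 0 -0.025 0 0 0;1 0 0 -0.025 0 0 0;1 0 0 -0.025 0 0 0;1 0 0 -0.2 0 0 0;1 0 0 -0.4 0 0 0;1 0 0 -0.45 0 0 0;1 0 0 -0.45 0 0 0"

```text
time: 6.77
tool_pos: [0.4967, 0.429, 0.1743]
ee_rot: [3.126, -0.007, 1.703]
wrist_force: [0.5, -0.0, 0.4]
width: 0.0923
```

Run:
```python
from h import *
s=wsnap("w4"); s=snap("top","t4");im=s["image"]; im2=snap("side")["image"]; print(get_obs()['tool_pos'],get_obs()['wrist_force'],get_obs()['width'])
cv2.imwrite("pics/a3.png",np.hstack([cv2.resize(im[180:280,60:180],None,fx=3,fy=3),cv2.resize(im2[70:170,160:280],None,fx=3,fy=3)])[:,:,::-1])
```

```text
[0.49363199 0.42660539 0.16486917] [ 0.03134257 -0.87869302 -0.78983354] 0.09395708492439041
```

View pics/a3.png

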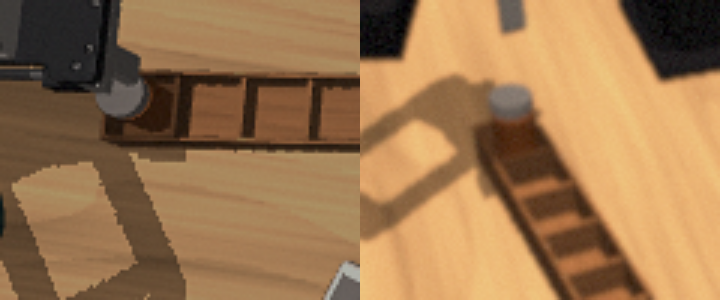

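View pics/w4.png

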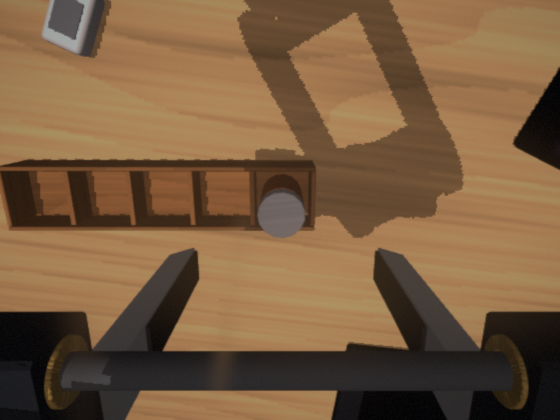

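Run:
```python
from h import *
s=snap("top","t5")
for t in trays(s): print(t)
print(plan(.598,-.078,.20,90))
```

```text
([307.0, 275.0], 1614.5, [0.4293, -0.0733], 7.4, 148, 62)
([239.0, 264.0], 1634.5, [0.4306, 0.0906], -9.8, 150, 65)
([322.0, 188.0], 1267.0, [0.6349, -0.0803], -0.4, 155, 63)
([261.0, 180.0], 1439.5, [0.6416, 0.0707], 6.2, 155, 62)
[-2.0546e+00  1.5010e-01 -1.4350e-01  0.0000e+00  4.0000e-04  4.2000e-02]
```

View pics/t5.png

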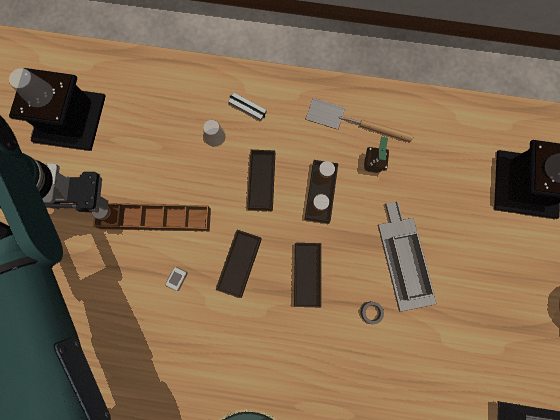

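Emit:
servo_tool:
  targets: "1 -1 0.075 -0.07 0 0 0;1 -1 0.075 -0.07 0 0 0;1 -1 0.075 -0.07 0 0 0;1 -1 0.075 -0.07 0 0 0;1 -1 0.075 -0.07 0 0 0;1 -1 0.075 -0.07 0 0 0;1 -1 0.075 -0.07 0 0 0"

```text
time: 7.55
tool_pos: [0.546, 0.1743, 0.1811]
ee_rot: [-3.141, 0.004, 1.695]
wrist_force: [0.6, 1.1, -0.6]
width: 0.0939
```

Emit:
servo_tool:
  targets: "1 -1 0.075 -0.07 0 0 0.042;1 -1 0.075 -0.07 0 0 0.042;1 -1 0.075 -0.07 0 0 0.042;1 -1 0.075 -0.07 0 0 0.042;1 -1 0.075 -0.07 0 0 0.042;1 -1 0.075 -0.07 0 0 0.042;1 -1 0.075 -0.07 0 0 0.042;1 -1 0.075 -0.07 0 0 0.042"

```text
time: 8.22
tool_pos: [0.5962, -0.0658, 0.1978]
ee_rot: [-3.14, -0.002, 1.567]
wrist_force: [-0.0, 0.4, 0.8]
width: 0.0937
```

Run:
```python
from h import *
s=wsnap("w5"); g=cv2.cvtColor(s["image"],cv2.COLOR_RGB2GRAY)
h=cv2.HoughCircles(cv2.GaussianBlur(g,(5,5),1),cv2.HOUGH_GRADIENT,1,40,param1=100,param2=18,minRadius=18,maxRadius=30)
for c in h[0]: print(c,ray(s,c[:2],.086)[0].round(4))
print(get_obs()['time'],get_obs()['tool_pos'],plan(.598,-.078,.055,90))
```

```text
[266.5 208.5  21.4] [ 0.5959 -0.0816  0.086 ]
[263.5 298.5  19. ] [ 0.6776 -0.0858  0.086 ]
8.2667 [ 0.59610777 -0.06405349  0.19815398] [-5.730e-02  8.300e-03  5.725e-01 -4.000e-04 -9.000e-04 -5.000e-04]
```

View pics/w5.png

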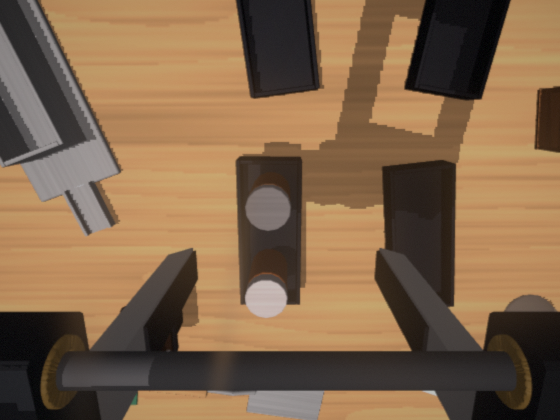

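Emit:
servo_tool:
  targets: "0.7 -0.063 0.003 0.3 0 0 0;0.7 -0.063 0.003 0.57 0 0 0;0.7 -0.063 0.003 0.57 0 0 0;0.7 -0.063 0.003 0.57 0 0 0;0.7 -0.063 0.003 0.57 0 0 0;0 -0.063 0.003 0.57 0 0 0;0 -0.063 0.003 0.57 0 0 0;0 -0.063 0.003 0.57 0 0 0;0 -0.063 0.003 0.57 0 0 0;0 -0.063 0.003 0.57 0 0 0;0 -0.063 0.003 0.57 0 0 0;0 -0.063 0.003 0.57 0 0 0"

```text
time: 9.27
tool_pos: [0.5995, -0.0798, 0.0605]
ee_rot: [3.134, -0.001, 1.571]
wrist_force: [0.6, 0.3, 6.5]
width: 0.0376
```

Emit:
servo_tool:
  targets: "0 0 0 0 0 0 0;0 0 0 0 0 0 0;0 0 0 0 0 0 0"

```text
time: 9.52
tool_pos: [0.5995, -0.0798, 0.0605]
ee_rot: [3.134, -0.001, 1.571]
wrist_force: [-0.2, 0.8, 5.7]
width: 0.0375
```

Emit:
servo_tool:
  targets: "0 0 0 -0.05 0 0 0;0 0 0 -0.15 0 0 0;0 0 0 -0.25 0 0 0;0 0 0 -0.35 0 0 0;0 0 0 -0.4 0 0 0;0 0 0 -0.4 0 0 0;0 0 0 -0.4 0 0 0"

```text
time: 10.1
tool_pos: [0.5978, -0.0798, 0.1583]
ee_rot: [3.138, -0.001, 1.571]
wrist_force: [-0.5, -0.3, -0.4]
width: 0.0373
```

Run:
```python
from h import *
s=wsnap("w6")
print(get_obs()['tool_pos'],plan(.5102,.3178,.155,97.6))
```

```text
[ 0.5970381  -0.07960276  0.15665275] [ 1.5896e+00 -3.4740e-01  8.7000e-03  3.0000e-04 -5.0000e-04 -4.2200e-02]
```

View pics/w6.png

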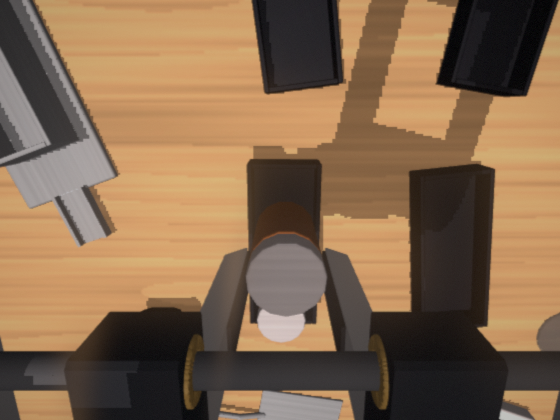

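Emit:
servo_tool:
  targets: "0 0.8 -0.175 0 0 0 0;0 0.8 -0.175 0 0 0 0;0 0.8 -0.175 0 0 0 0;0 0.8 -0.175 0 0 0 0;0 0.8 -0.175 0 0 0 0;0 0.8 -0.175 0 0 0 0;0 0.8 -0.175 0 0 0 0"

```text
time: 10.73
tool_pos: [0.5522, 0.122, 0.1556]
ee_rot: [-3.14, -0.0, 1.575]
wrist_force: [-1.1, 0.1, -1.4]
width: 0.0372
```

Emit:
servo_tool:
  targets: "0 0.8 -0.175 0 0 0 -0.042;0 0.8 -0.175 0 0 0 -0.042;0 0.8 -0.175 0 0 0 -0.042;0 0.8 -0.175 0 0 0 -0.042;0 0.8 -0.175 0 0 0 -0.042;0 0.8 -0.175 0 0 0 -0.042;0 0.8 -0.175 0 0 0 -0.042;0 0.8 -0.175 0 0 0 -0.042"

```text
time: 11.4
tool_pos: [0.5105, 0.3186, 0.1567]
ee_rot: [3.141, 0.001, 1.702]
wrist_force: [0.0, 0.4, -1.0]
width: 0.0375
```

Run:
```python
from h import *
print(get_obs()['tool_pos'],plan(.5102,.3178,.058,97.6))
```

```text
[0.51050409 0.31861302 0.15673611] [-2.500e-03 -2.000e-03  3.949e-01  3.000e-04  5.000e-04 -6.000e-04]
```

Emit:
servo_tool:
  targets: "0 -0.002 0.002 0.1 0 0 0;0 -0.002 0.002 0.25 0 0 0;0 -0.002 0.002 0.34 0 0 0;0 -0.002 0.002 0.38 0 0 0;0 -0.002 0.002 0.39 0 0 0;0 -0.002 0.002 0.39 0 0 0;0 -0.002 0.002 0.39 0 0 0"

```text
time: 11.98
tool_pos: [0.5127, 0.3197, 0.0627]
ee_rot: [3.135, -0.001, 1.702]
wrist_force: [0.5, -0.3, -0.4]
width: 0.0374
```

Emit:
servo_tool:
  targets: "0 0 0 0.01 0 0 0;0 0 0 0.015 0 0 0;0 0 0 0.02 0 0 0;0 0 0 0.02 0 0 0"

```text
time: 12.32
tool_pos: [0.5113, 0.3202, 0.0562]
ee_rot: [3.138, -0.001, 1.703]
wrist_force: [0.2, -0.4, -0.9]
width: 0.0374
```

Emit:
servo_tool:
  targets: "0 0 -0.002 0.005 0 0 0;0 0 -0.002 0.01 0 0 0;0 0 -0.002 0.013 0 0 0;0 0 -0.002 0.013 0 0 0"

```text
time: 12.65
tool_pos: [0.511, 0.3201, 0.0545]
ee_rot: [3.137, -0.001, 1.703]
wrist_force: [-0.7, -0.6, 6.8]
width: 0.0376
```

Contact with the floor, as predicted (0.0545). Release.

Emit:
servo_tool:
  targets: "0.3 0 0 0 0 0 0;0.6 0 0 0 0 0 0;0.8 0 0 0 0 0 0;0.8 0 0 0 0 0 0;0.8 0 0 0 0 0 0;0.8 0 0 0 0 0 0;0.8 0 0 -0.15 0 0 0;0.8 0 0 -0.35 0 0 0;0.8 0 0 -0.5 0 0 0;1 0 0 -0.5 0 0 0;1 0 0 -0.5 0 0 0"

```text
time: 13.57
tool_pos: [0.5123, 0.3209, 0.1824]
ee_rot: [3.13, -0.004, 1.703]
wrist_force: [-0.7, 0.5, 0.8]
width: 0.0854
```

Run:
```python
from h import *
s=wsnap("w7"); t=snap("top")
for x in trays(t): print(x)
print(get_obs()['tool_pos'],plan(.678,-.084,.19,90))
```

```text
([307.0, 275.0], 1614.5, [0.4293, -0.0733], 7.4, 148, 62)
([239.0, 264.0], 1626.5, [0.4306, 0.0903], -9.8, 150, 64)
([322.0, 189.0], 1263.5, [0.6349, -0.0803], -0.4, 155, 63)
([261.0, 180.0], 1439.0, [0.6416, 0.0707], 6.2, 155, 62)
[0.50989059 0.31961923 0.17654172] [-1.6889e+00  4.5410e-01 -5.3300e-02  7.0000e-04 -1.0000e-04  4.2000e-02]
```

View pics/w7.png

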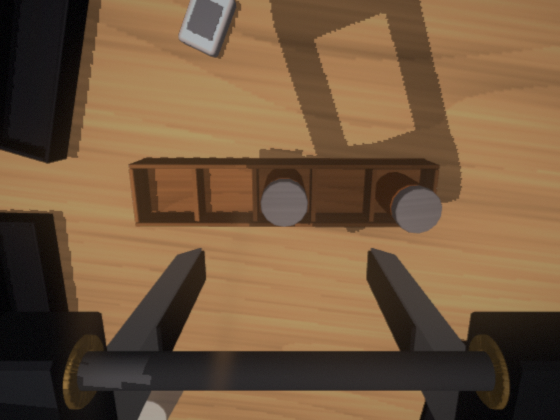

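Both jars are upright in cells (lids at (284,202) and (416,208)). Now jar 3.

Emit:
servo_tool:
  targets: "1 -0.85 0.227 -0.027 0 0 0;1 -0.85 0.227 -0.027 0 0 0;1 -0.85 0.227 -0.027 0 0 0;1 -0.85 0.227 -0.027 0 0 0;1 -0.85 0.227 -0.027 0 0 0;1 -0.85 0.227 -0.027 0 0 0;1 -0.85 0.227 -0.027 0 0 0"

```text
time: 14.25
tool_pos: [0.5942, 0.1133, 0.1809]
ee_rot: [-3.139, -0.0, 1.698]
wrist_force: [-0.1, 1.4, -0.3]
width: 0.094
```

Emit:
servo_tool:
  targets: "1 -0.85 0.227 -0.027 0 0 0.042;1 -0.85 0.227 -0.027 0 0 0.042;1 -0.85 0.227 -0.027 0 0 0.042;1 -0.85 0.227 -0.027 0 0 0.042;1 -0.85 0.227 -0.027 0 0 0.042;1 -0.85 0.227 -0.027 0 0 0.042;1 -0.85 0.227 -0.027 0 0 0.042;1 -0.85 0.227 -0.027 0 0 0.042"

```text
time: 14.92
tool_pos: [0.678, -0.0846, 0.1893]
ee_rot: [-3.141, -0.003, 1.572]
wrist_force: [0.4, 0.5, 0.3]
width: 0.0941
```

Run:
```python
from h import *
s=wsnap("w8"); g=cv2.cvtColor(s["image"],cv2.COLOR_RGB2GRAY)
h=cv2.HoughCircles(cv2.GaussianBlur(g,(5,5),1),cv2.HOUGH_GRADIENT,1,40,param1=100,param2=18,minRadius=18,maxRadius=30)
for c in h[0]: print(c,ray(s,c[:2],.086)[0].round(4))
print(get_obs()['time'],get_obs()['tool_pos'],plan(.678,-.084,.057,90))
```

```text
[286.5 210.5  22.8] [ 0.6773 -0.084   0.086 ]
14.9667 [ 0.67800776 -0.08378835  0.1899914 ] [-2.50e-03 -5.00e-04  5.32e-01  3.00e-04 -1.00e-03  7.00e-04]
```

View pics/w8.png

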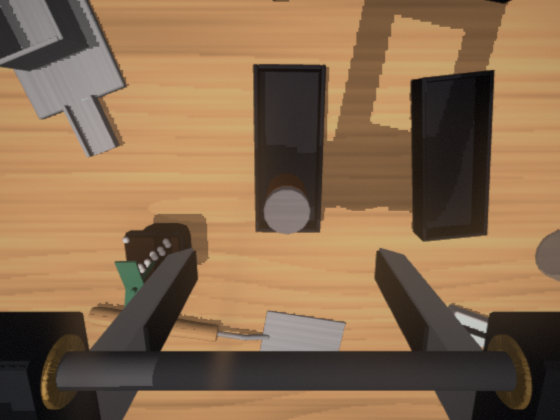

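Emit:
servo_tool:
  targets: "0.7 -0.003 -0.001 0.3 0 0 0;0.7 -0.003 -0.001 0.53 0 0 0;0.7 -0.003 -0.001 0.53 0 0 0;0.7 -0.003 -0.001 0.53 0 0 0;0.7 -0.003 -0.001 0.53 0 0 0;0 -0.003 -0.001 0.53 0 0 0;0 -0.003 -0.001 0.53 0 0 0;0 -0.003 -0.001 0.53 0 0 0;0 -0.003 -0.001 0.53 0 0 0;0 -0.003 -0.001 0.53 0 0 0;0 -0.003 -0.001 0.53 0 0 0;0 -0.003 -0.001 0.53 0 0 0"

```text
time: 15.97
tool_pos: [0.6804, -0.0872, 0.0614]
ee_rot: [3.134, -0.001, 1.571]
wrist_force: [0.5, 1.6, 5.8]
width: 0.0379
```

Emit:
servo_tool:
  targets: "0 0 0 0 0 0 0;0 0 0 0 0 0 0"

```text
time: 16.13
tool_pos: [0.6804, -0.0872, 0.0614]
ee_rot: [3.134, -0.001, 1.571]
wrist_force: [-0.7, 0.2, 6.3]
width: 0.0379
```

Emit:
servo_tool:
  targets: "0 0 0 -0.05 0 0 0;0 0 0 -0.15 0 0 0;0 0 0 -0.25 0 0 0;0 0 0 -0.35 0 0 0;0 0 0 -0.4 0 0 0;0 0 0 -0.4 0 0 0;0 0 0 -0.4 0 0 0"

```text
time: 16.72
tool_pos: [0.6786, -0.0876, 0.159]
ee_rot: [3.138, -0.001, 1.571]
wrist_force: [-0.8, -0.2, -1.7]
width: 0.0381
```

Run:
```python
from h import *
print(get_obs()['tool_pos'],plan(.5245,.2108,.155,97.6))
```

```text
[ 0.67864186 -0.08755956  0.1589732 ] [ 1.1933e+00 -6.1690e-01  1.4200e-02  1.3000e-03 -1.0000e-04 -4.2300e-02]
```

Emit:
servo_tool:
  targets: "0 0.6 -0.31 0 0 0 0;0 0.6 -0.31 0 0 0 0;0 0.6 -0.31 0 0 0 0;0 0.6 -0.31 0 0 0 0;0 0.6 -0.31 0 0 0 0;0 0.6 -0.31 0 0 0 0"

```text
time: 17.22
tool_pos: [0.5988, 0.0647, 0.1562]
ee_rot: [-3.14, -0.001, 1.575]
wrist_force: [0.2, -0.3, -1.3]
width: 0.038
```

Emit:
servo_tool:
  targets: "0 0.6 -0.31 0 0 0 -0.042;0 0.6 -0.31 0 0 0 -0.042;0 0.6 -0.31 0 0 0 -0.042;0 0.6 -0.31 0 0 0 -0.042;0 0.6 -0.31 0 0 0 -0.042;0 0.6 -0.31 0 0 0 -0.042;0 0.6 -0.31 0 0 0 -0.042;0 0.6 -0.31 0 0 0 -0.042"

```text
time: 17.88
tool_pos: [0.5244, 0.2108, 0.1575]
ee_rot: [3.14, 0.001, 1.7]
wrist_force: [0.1, 0.0, -1.9]
width: 0.0379
```

Run:
```python
from h import *
print(get_obs()['tool_pos'],plan(.5245,.2108,.059,97.6))
```

```text
[0.52435067 0.21080462 0.15750397] [ 1.00e-04 -2.00e-04  3.94e-01  7.00e-04  2.00e-04 -1.00e-03]
```

Emit:
servo_tool:
  targets: "0 0 0 0.1 0 0 0;0 0 0 0.25 0 0 0;0 0 0 0.35 0 0 0;0 0 0 0.39 0 0 0;0 0 0 0.395 0 0 0;0 0 0 0.4 0 0 0;0 0 0 0.405 0 0 0;0 0 0 0.405 0 0 0;0 0 0 0.405 0 0 0"

```text
time: 18.63
tool_pos: [0.525, 0.2129, 0.059]
ee_rot: [3.135, -0.001, 1.703]
wrist_force: [-0.3, -0.1, -1.5]
width: 0.0374
```

Emit:
servo_tool:
  targets: "0 0 0 0.003 0 0 0;0 0 0 0.006 0 0 0;0 0 0 0.01 0 0 0;0 0 0 0.012 0 0 0;0 0 0 0.012 0 0 0"

```text
time: 19.05
tool_pos: [0.5241, 0.2129, 0.0547]
ee_rot: [3.138, -0.001, 1.703]
wrist_force: [-0.8, 0.4, 1.6]
width: 0.0374
```

Emit:
servo_tool:
  targets: "0 0 0 0.002 0 0 0;0 0 0 0.002 0 0 0;0.3 0 0 0.002 0 0 0;0.6 0 0 0.002 0 0 0;0.8 0 0 0 0 0 0;0.8 0 0 0 0 0 0;0.8 0 0 0 0 0 0;0.8 0 0 0 0 0 0;0.8 0 0 -0.2 0 0 0;0.8 0 0 -0.4 0 0 0;1 0 0 -0.5 0 0 0;1 0 0 -0.5 0 0 0"

```text
time: 20.05
tool_pos: [0.5278, 0.214, 0.1898]
ee_rot: [3.121, -0.003, 1.703]
wrist_force: [1.1, -0.4, 2.0]
width: 0.0857
```

Run:
```python
from h import *
s=wsnap("w9"); t=snap("top","t9")
for x in trays(t): print(x)
print(get_obs()['tool_pos'])
```

```text
([13.0, 353.0], 2918.0, [0.1554, 0.5463], 16.5, 270, 90)
([307.0, 275.0], 1602.5, [0.4293, -0.0733], 7.4, 148, 62)
([239.0, 264.0], 1622.5, [0.4309, 0.0903], -9.8, 149, 64)
([321.0, 191.0], 1455.5, [0.6351, -0.0803], -0.4, 155, 63)
([261.0, 180.0], 1427.0, [0.6418, 0.0708], 6.2, 155, 62)
[0.52485952 0.21307667 0.18210245]
```

View pics/w9.png

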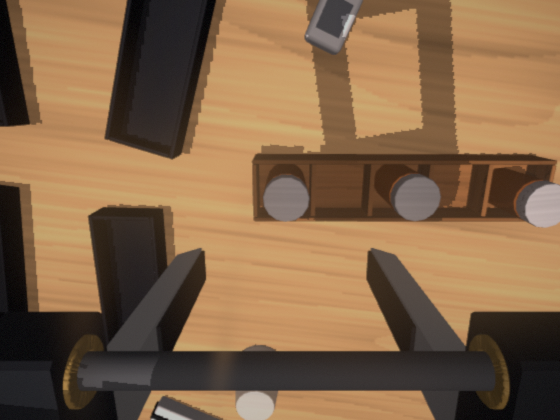

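View pics/t9.png

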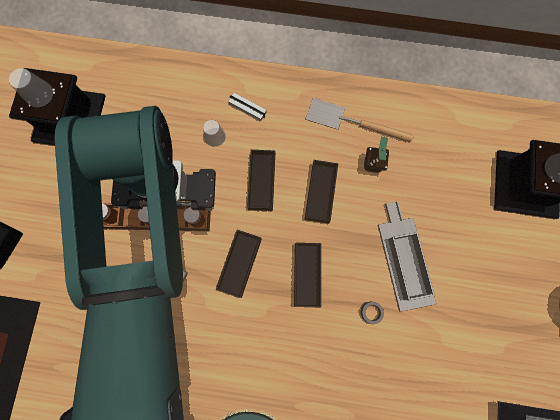

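Run:
```python
from h import *
print(plan(.4293,-.0733,.19,97.4))
```

```text
[-1.0851e+00 -5.2940e-01 -3.8000e-02  2.9000e-03 -5.0000e-04  9.0000e-04]
```

Emit:
servo_tool:
  targets: "1 -0.98 -0.48 -0.038 0.003 0 0;1 -0.98 -0.48 -0.038 0.003 0 0;1 -0.98 -0.48 -0.038 0.003 0 0;1 -0.98 -0.48 -0.038 0.003 0 0;1 -0.98 -0.48 -0.038 0.003 0 0;1 -0.98 -0.48 -0.038 0.003 0 0;1 -0.98 -0.48 -0.038 0.003 0 0;1 -0.98 -0.48 -0.038 0.003 0 0;1 -0.98 -0.48 -0.038 0.003 0 0"

```text
time: 20.9
tool_pos: [0.4357, -0.0465, 0.1863]
ee_rot: [-3.133, -0.002, 1.7]
wrist_force: [-0.7, 0.8, -0.2]
width: 0.094
```

Run:
```python
from h import *
s=wsnap("w10"); print(get_obs()['tool_pos'],get_obs()['ee_rot'],plan(.4293,-.0733,.012,97.4))
a=np.radians(7.4);e=np.array([np.cos(a),np.sin(a)]);n=np.array([-e[1],e[0]])
print(w2p(s,[[*(np.array([.4293,-.0733])+i*.075*e+j*.031*n),.036] for i,j in((-1,-1),(-1,1),(1,1),(1,-1))]).round())
```

```text
[ 0.43607812 -0.0456255   0.18659763] [-3.13308065e+00 -2.38266666e-03  1.70186468e+00] [-1.079e-01 -3.540e-02  6.985e-01 -2.700e-03 -8.000e-04  6.000e-04]
[[219. 103.]
 [292. 103.]
 [291. 265.]
 [227. 265.]]
```

View pics/w10.png

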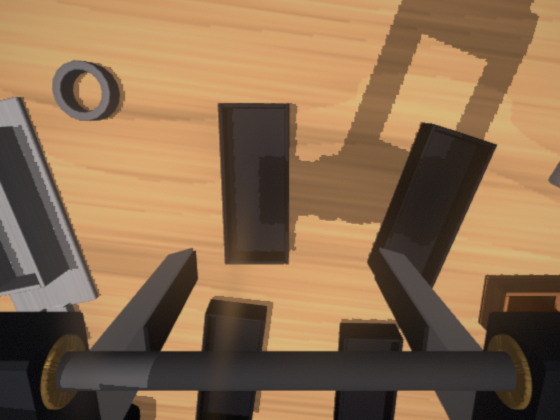

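Emit:
servo_tool:
  targets: "1 -0.108 -0.035 0.15 -0.003 0 0;1 -0.108 -0.035 0.3 -0.003 0 0;1 -0.108 -0.035 0.5 -0.003 0 0;1 -0.108 -0.035 0.65 -0.003 0 0;1 -0.108 -0.035 0.7 -0.003 0 0;1 -0.108 -0.035 0.7 -0.003 0 0;1 -0.108 -0.035 0.7 -0.003 0 0;1 -0.108 -0.035 0.7 -0.003 0 0;1 -0.108 -0.035 0.7 -0.003 0 0"

```text
time: 21.7
tool_pos: [0.4327, -0.074, 0.0154]
ee_rot: [3.134, 0.001, 1.704]
wrist_force: [-0.1, -0.1, -0.1]
width: 0.0937
```

Run:
```python
from h import *
print(get_obs()['tool_pos'],plan(.4293,-.0733,.012,97.4))
```

```text
[ 0.43265319 -0.07398963  0.01544959] [ 0.0045 -0.013   0.0137  0.0023  0.0004  0.0013]
```

Emit:
servo_tool:
  targets: "1 0.004 -0.006 0.01 0 0 0;1 0.004 -0.006 0.01 0 0 0;1 0.004 -0.006 0.01 0 0 0;1 0.004 -0.006 0.01 0 0 0;0 0.004 -0.006 0.01 0 0 0;0 0.004 -0.006 0.01 0 0 0;0 0.004 -0.006 0.01 0 0 0;0 0.004 -0.006 0.01 0 0 0;0 0.004 -0.006 0.01 0 0 0;0 0.004 -0.006 0.01 0 0 0;0 0.004 -0.006 0.01 0 0 0;0 0.004 -0.006 0.01 0 0 0"

```text
time: 22.7
tool_pos: [0.4289, -0.0733, 0.0107]
ee_rot: [3.138, -0.0, 1.703]
wrist_force: [-0.9, -0.4, -0.4]
width: 0.062
```

Emit:
servo_tool:
  targets: "0 0 0 0 0 0 0;0 0 0 -0.1 0 0 0;0 0 0 -0.25 0 0 0;0 0 0 -0.4 0 0 0;0 0 0 -0.55 0 0 0;0 0 0 -0.6 0 0 0;0 0 0 -0.6 0 0 0;0 0 0 -0.6 0 0 0"

```text
time: 23.37
tool_pos: [0.4284, -0.0732, 0.1606]
ee_rot: [3.138, -0.001, 1.703]
wrist_force: [-0.2, -0.7, -1.7]
width: 0.0616
```

```bash
cat >> h.py <<'E'
SO=np.array([.4996,-.3099]);SA=19.6
def st(x,y,z,O=SO,A=SA):
    a=np.radians(A); return np.array([O[0]+x*np.cos(a)-y*np.sin(a),O[1]+x*np.sin(a)+y*np.cos(a),z])
def draw(s,name,box,k,layers=()):
    im=cv2.resize(s["image"],None,fx=k,fy=k,interpolation=cv2.INTER_NEAREST)[:,:,::-1].copy()
    def poly(pts,col):
        p=(w2p(s,pts)+.5)*k
        cv2.polylines(im,[np.int32(p)],True,col,1)
    poly([st(x,y,.05) for x,y in((-88,-31),(62,-31),(62,31),(-88,31)) for x,y in[(x/1e3,y/1e3)]],(0,255,0))
    poly([st(x,y,.008) for x,y in((-115,-45),(100,-45),(100,45),(-115,45)) for x,y in[(x/1e3,y/1e3)]],(255,0,0))
    for L in layers:
        c=13 if L%2 else -13; z=.044+.03*(L-1)+.036
        poly([st((c+x)/1e3,y/1e3,z) for x,y in((-75,-31),(75,-31),(75,31),(-75,31))],(0,0,255))
    x0,y0,x1,y1=[int(v*k) for v in box]
    cv2.imwrite(f"pics/{name}.png",im[y0:y1,x0:x1])
E
python3 - <<'E'
from h import *
s=snap("top"); draw(s,"sd",(360,185,460,325),4); s2=snap("side","s11"); draw(s2,"sd2",(220,320,420,420),4)
print(get_obs()['tool_pos'],get_obs()['width'],plan(*st(.013,0,.15),109.6))
E
```

```text
[ 0.42705186 -0.07284026  0.15826857] 0.061642914956163426 [-9.674e-01  2.137e-01  3.040e-02 -2.000e-04 -9.000e-04 -6.690e-02]
```

View pics/sd.png

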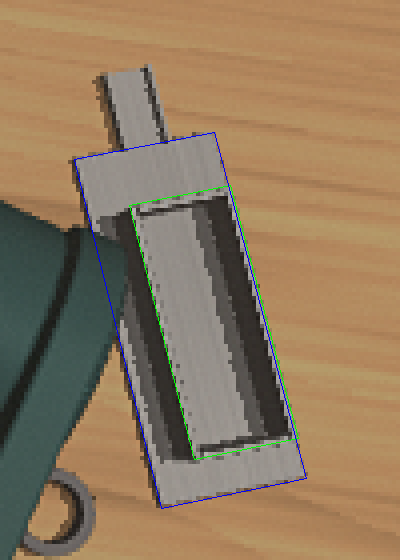

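View pics/sd2.png

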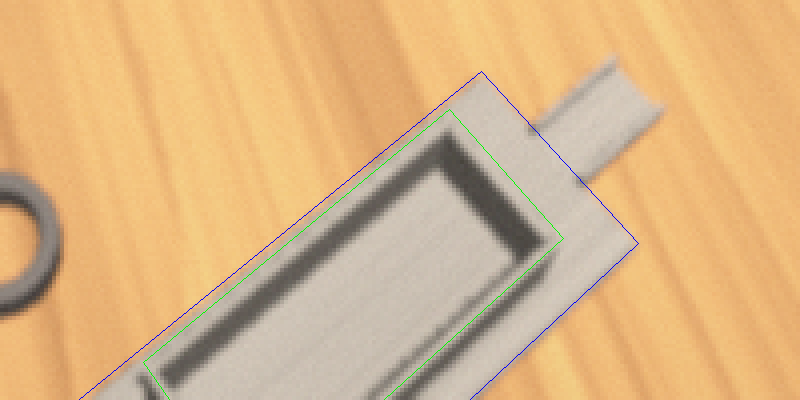

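Emit:
servo_tool:
  targets: "0 -0.967 0.214 0 0 0 -0.067;0 -0.967 0.214 0 0 0 -0.067;0 -0.967 0.214 0 0 0 -0.067;0 -0.967 0.214 0 0 0 -0.067;0 -0.967 0.214 0 0 0 -0.067;0 -0.967 0.214 0 0 0 -0.067;0 -0.967 0.214 0 0 0 -0.067;0 -0.967 0.214 0 0 0 -0.067;0 -0.967 0.214 0 0 0 -0.067;0 -0.967 0.214 0 0 0 -0.067"

```text
time: 24.3
tool_pos: [0.5126, -0.3043, 0.1596]
ee_rot: [3.139, -0.002, 1.914]
wrist_force: [-0.2, -0.2, -1.2]
width: 0.0622
```

Run:
```python
from h import *
s=wsnap(); draw(s,"w12",(0,0,560,420),1); s=snap("top","t12"); draw(s,"t12b",(340,165,480,325),4)
for t in trays(s): print(t)
print(get_obs()['tool_pos'],get_obs()['width'],plan(*st(.013,0,.07),109.6))
```

```text
([186.0, 409.0], 1282.5, [0.1103, 0.1535], -81.4, 147, 68)
([12.0, 353.0], 2920.0, [0.1554, 0.5463], 16.5, 270, 90)
([239.0, 264.0], 1626.5, [0.4306, 0.0903], -9.8, 150, 64)
([321.0, 191.0], 1475.0, [0.635, -0.0803], -0.4, 155, 63)
([261.0, 180.0], 1438.0, [0.6416, 0.0707], 6.2, 155, 62)
[ 0.51300737 -0.3043799   0.16092008] 0.06183158245705671 [-0.0028 -0.0072  0.3637  0.0011 -0.      0.0006]
```

View pics/w12.png

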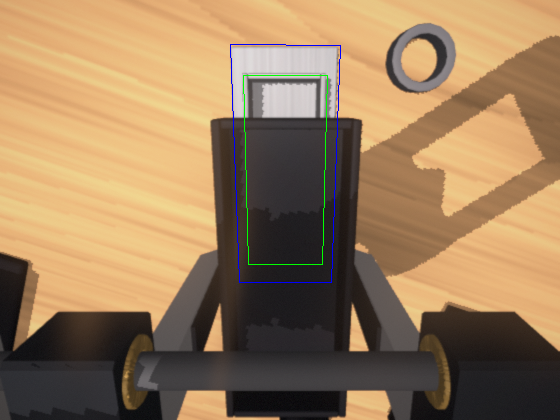

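View pics/t12.png

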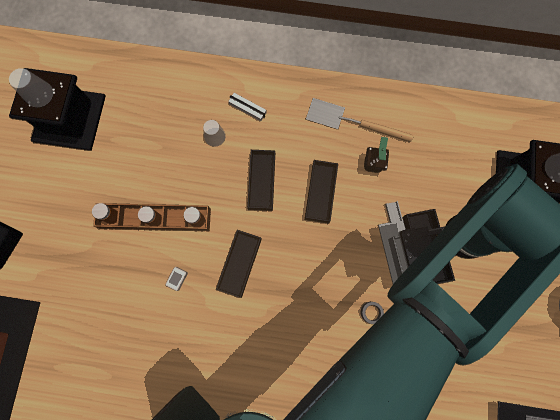

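Emit:
servo_tool:
  targets: "0 -0.003 -0.007 0.08 0.001 0 0;0 -0.003 -0.007 0.2 0.001 0 0;0 -0.003 -0.007 0.3 0.001 0 0;0 -0.003 -0.007 0.36 0.001 0 0;0 -0.003 -0.007 0.37 0.001 0 0;0 -0.003 -0.007 0.37 0.001 0 0;0 -0.003 -0.007 0.37 0.001 0 0"

```text
time: 24.98
tool_pos: [0.5129, -0.307, 0.07]
ee_rot: [3.14, 0.002, 1.914]
wrist_force: [-0.3, 0.5, -1.2]
width: 0.062
```

Run:
```python
from h import *
print(get_obs()['tool_pos'],get_obs()['wrist_force'],plan(*st(.013,0,.056),109.6))
```

```text
[ 0.5128725  -0.30704064  0.06995427] [-0.3495996   0.54848642 -1.21625782] [ 0.0072 -0.0019  0.0558  0.0005  0.0007  0.0004]
```

Emit:
servo_tool:
  targets: "0 0.006 -0.002 0.01 0 0.001 0;0 0.006 -0.002 0.02 0 0.001 0;0 0.006 -0.002 0.03 0 0.001 0;0 0.006 -0.002 0.04 0 0.001 0;0 0.006 -0.002 0.05 0 0.001 0;0 0.006 -0.002 0.055 0 0.001 0;0 0.006 -0.002 0.055 0 0.001 0;0 0.006 -0.002 0.055 0 0.001 0"

```text
time: 25.65
tool_pos: [0.5112, -0.306, 0.0549]
ee_rot: [3.141, -0.003, 1.913]
wrist_force: [-1.3, 0.4, 2.1]
width: 0.0617
```

Run:
```python
from h import *
print(get_obs()['tool_pos'],get_obs()['wrist_force'],plan(*st(.013,0,.0545),109.6))
```

```text
[ 0.51123197 -0.30599983  0.05485231] [-1.2527176   0.42514415  2.06747725] [ 0.0009  0.0029  0.0014  0.0001 -0.0009  0.0001]
```

Emit:
servo_tool:
  targets: "0 0 0.003 0 0 0 0;0 0 0.003 0.001 0 0 0;0.8 0 0.003 0.001 0 0 0;1 0 0.003 0.001 0 0 0;1 0 0.003 0 0 0 0;1 0 0.003 0 0 0 0;1 0 0.003 0 0 0 0;1 0 0.003 0 0 0 0;1 0 0.003 -0.2 0 0 0;1 0 0.003 -0.4 0 0 0;1 0 0.003 -0.6 0 0 0;1 0 0.003 -0.6 0 0 0"

```text
time: 26.65
tool_pos: [0.5132, -0.3069, 0.2099]
ee_rot: [3.138, 0.003, 1.913]
wrist_force: [2.1, -0.5, 1.2]
width: 0.0941
```

Run:
```python
from h import *
s=wsnap(); draw(s,"w13",(0,0,560,420),1,[1]); s=snap("side"); draw(s,"s13",(220,310,420,420),4,[1]); s=snap("top")
for t in trays(s): print(t)
print(get_obs()['tool_pos'],get_obs()['width'])
```

```text
([186.0, 409.0], 1289.5, [0.1103, 0.1535], -81.4, 147, 68)
([13.0, 353.0], 2921.0, [0.1554, 0.5463], 16.5, 270, 90)
([239.0, 264.0], 1625.5, [0.4306, 0.0903], -9.8, 150, 64)
([321.0, 191.0], 1474.0, [0.635, -0.0803], -0.4, 155, 63)
([261.0, 180.0], 1437.0, [0.6416, 0.0707], 6.2, 155, 62)
[ 0.51332971 -0.30701121  0.20809052] 0.09392455473478971
```

View pics/w13.png

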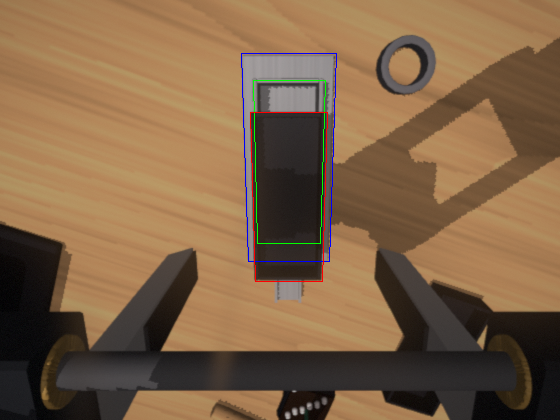

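View pics/s13.png

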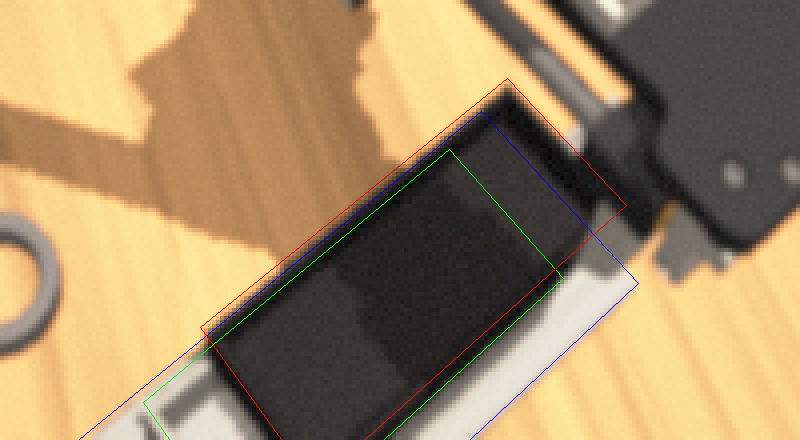

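Run:
```python
from h import *
print(plan(.637,-.0803,.19,89.6))
```

```text
[6.882e-01 7.702e-01 7.360e-02 1.500e-03 7.000e-04 1.113e-01]
```

Emit:
servo_tool:
  targets: "1 0.688 0.77 0.07 0 0 0.111;1 0.688 0.77 0.07 0 0 0.111;1 0.688 0.77 0.07 0 0 0.111;1 0.688 0.77 0.07 0 0 0.111;1 0.688 0.77 0.07 0 0 0.111;1 0.688 0.77 0.07 0 0 0.111;1 0.688 0.77 0.07 0 0 0.111;1 0.688 0.77 0.07 0 0 0.111;1 0.688 0.77 0.07 0 0 0.111;1 0.688 0.77 0.07 0 0 0.111"

```text
time: 27.63
tool_pos: [0.6346, -0.0809, 0.1864]
ee_rot: [-3.138, -0.002, 1.563]
wrist_force: [0.4, 0.0, 0.2]
width: 0.0941
```

```bash
cat >> h.py <<'E'
def wtray(s,near):
    "trays in wrist view: dark contour (value<75), rays onto z=.036, corner quad; nearest to `near`"
    g=cv2.cvtColor(s["image"],cv2.COLOR_RGB2HSV)[:,:,2]; m=(g<80).astype(np.uint8)
    m[300:]=0
    m=cv2.morphologyEx(m,cv2.MORPH_OPEN,np.ones((5,5)))
    best=None
    for c in cv2.findContours(m,cv2.RETR_EXTERNAL,cv2.CHAIN_APPROX_NONE)[0]:
        if cv2.contourArea(c)<3000: continue
        r=rect(ray(s,c[:,0],.036)); d=np.hypot(*(r[0]-near))
        if best is None or d<best[0]: best=(d,r)
    return best[1]
def drawrect(s,name,c,ang,z=.036):
    a=np.radians(ang);e=np.array([np.cos(a),np.sin(a)]);n=np.array([-e[1],e[0]])
    P=[[*(np.array(c)+i*.075*e+j*.031*n),z] for i,j in((-1,-1),(-1,1),(1,1),(1,-1))]
    im=s["image"][:,:,::-1].copy(); cv2.polylines(im,[np.int32(w2p(s,P).round())],True,(0,255,0),1); cv2.imwrite(f"pics/{name}.png",im)
E
python3 - <<'E'
from h import *
s=wsnap(); r=wtray(s,[.637,-.08]); print(r, get_obs()['tool_pos'],plan(.637,-.0803,.012,89.6)); drawrect(s,"w14",(.637,-.0803),-.4)
E
```

```text
(array([ 0.63665466, -0.08183719]), -0.47185516357421875, 148.01463317871094, 60.51260757446289) [ 0.63469556 -0.08129028  0.18699429] [ 2.40e-03  1.07e-02  7.00e-01 -7.00e-04 -7.00e-04 -5.00e-04]
```

View pics/w14.png

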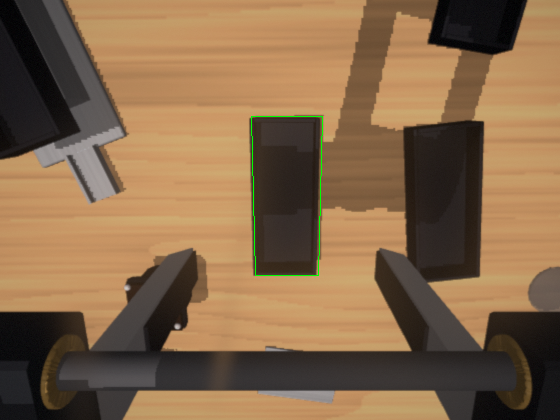

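Emit:
servo_tool:
  targets: "1 0 0.01 0.15 0 0 0;1 0 0.01 0.3 0 0 0;1 0 0.01 0.5 0 0 0;1 0 0.01 0.65 0 0 0;1 0 0.01 0.7 0 0 0;1 0 0.01 0.7 0 0 0;1 0 0.01 0.7 0 0 0;1 0 0.01 0.7 0 0 0;1 0 0.01 0.7 0 0 0;1 0 0.01 0.7 0 0 0;1 0 0.01 0.7 0 0 0"

```text
time: 28.6
tool_pos: [0.6393, -0.0793, 0.0149]
ee_rot: [3.139, -0.002, 1.564]
wrist_force: [1.1, -0.3, 0.8]
width: 0.0941
```

Run:
```python
from h import *
print(get_obs()['tool_pos'],plan(.637,-.0808,.011,89.6))
```

```text
[ 0.63925345 -0.07928751  0.01487217] [-0.0061 -0.009   0.0154  0.0009 -0.0007  0.0002]
```

Emit:
servo_tool:
  targets: "1 -0.005 -0.006 0.011 0 0 0;1 -0.005 -0.006 0.011 0 0 0;1 -0.005 -0.006 0.011 0 0 0;1 -0.005 -0.006 0.011 0 0 0;0 -0.005 -0.006 0.011 0 0 0;0 -0.005 -0.006 0.011 0 0 0;0 -0.005 -0.006 0.011 0 0 0;0 -0.005 -0.006 0.011 0 0 0;0 -0.005 -0.006 0.011 0 0 0;0 -0.005 -0.006 0.011 0 0 0;0 -0.005 -0.006 0.011 0 0 0;0 -0.005 -0.006 0.011 0 0 0"

```text
time: 29.6
tool_pos: [0.6364, -0.0802, 0.0098]
ee_rot: [-3.141, -0.003, 1.565]
wrist_force: [-0.5, -0.3, -0.3]
width: 0.0619
```

Emit:
servo_tool:
  targets: "0 0 0 0 0 0 0;0 0 0 -0.1 0 0 0;0 0 0 -0.25 0 0 0;0 0 0 -0.4 0 0 0;0 0 0 -0.55 0 0 0;0 0 0 -0.7 0 0 0;0 0 0 -0.7 0 0 0;0 0 0 -0.7 0 0 0;0 0 0 -0.7 0 0 0"

```text
time: 30.35
tool_pos: [0.6359, -0.0804, 0.1833]
ee_rot: [-3.139, -0.003, 1.565]
wrist_force: [-0.3, -0.3, -1.6]
width: 0.0618
```

Run:
```python
from h import *
print(get_obs()['tool_pos'],get_obs()['width'],plan(*st(-.013,0,.17),109.6))
```

```text
[ 0.63593994 -0.08039933  0.18331424] 0.06184009367226338 [-9.393e-01 -5.884e-01  5.180e-02 -7.000e-04 -1.300e-03 -1.108e-01]
```

Emit:
servo_tool:
  targets: "0 -0.939 -0.588 0 0 0 -0.111;0 -0.939 -0.588 0 0 0 -0.111;0 -0.939 -0.588 0 0 0 -0.111;0 -0.939 -0.588 0 0 0 -0.111;0 -0.939 -0.588 0 0 0 -0.111;0 -0.939 -0.588 0 0 0 -0.111;0 -0.939 -0.588 0 0 0 -0.111;0 -0.939 -0.588 0 0 0 -0.111;0 -0.939 -0.588 0 0 0 -0.111;0 -0.939 -0.588 0 0 0 -0.111;0 -0.939 -0.588 0 0 0 -0.111"

```text
time: 31.27
tool_pos: [0.4913, -0.3091, 0.1827]
ee_rot: [-3.137, -0.004, 1.907]
wrist_force: [0.1, -0.6, -1.6]
width: 0.0621
```

Run:
```python
from h import *
s=wsnap(); draw(s,"w15",(0,0,560,420),1,[1]); s=snap("top")
for t in trays(s): print(t)
print(get_obs()['tool_pos'],get_obs()['width'],plan(*st(-.013,0,.1),109.6))
```

```text
([187.0, 409.0], 1384.0, [0.1127, 0.1518], -81.4, 152, 72)
([13.0, 353.0], 2921.0, [0.1554, 0.5463], 16.5, 270, 90)
([239.0, 264.0], 1627.5, [0.4306, 0.0903], -9.8, 150, 64)
([261.0, 180.0], 1439.0, [0.6416, 0.0707], 6.2, 155, 62)
[ 0.49169611 -0.30919069  0.18355103] 0.06174077163731421 [-0.0141 -0.0219  0.3343 -0.0011 -0.0007 -0.0016]
```

View pics/w15.png

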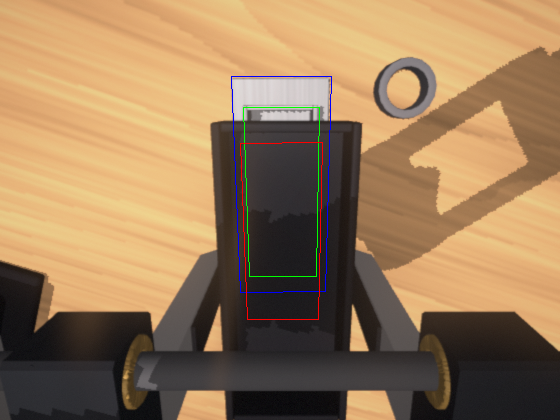

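Consistent. Descend.

Emit:
servo_tool:
  targets: "0 -0.014 -0.022 0.08 0 0 -0.0016;0 -0.014 -0.022 0.2 0 0 -0.0016;0 -0.014 -0.022 0.3 0 0 -0.0016;0 -0.014 -0.022 0.33 0 0 -0.0016;0 -0.014 -0.022 0.335 0 0 -0.0016;0 -0.014 -0.022 0.335 0 0 -0.0016;0 -0.014 -0.022 0.335 0 0 -0.0016"

```text
time: 31.95
tool_pos: [0.4905, -0.3131, 0.1026]
ee_rot: [-3.137, 0.004, 1.905]
wrist_force: [0.1, 0.4, -2.5]
width: 0.0617
```

Run:
```python
from h import *
print(get_obs()['tool_pos'],get_obs()['wrist_force'],plan(*st(-.013,0,.0845),109.6))
```

```text
[ 0.490451   -0.31307198  0.10255599] [ 0.10071725  0.39442294 -2.51203553] [-0.0001 -0.0129  0.0723 -0.0015  0.0014 -0.0026]
```

Emit:
servo_tool:
  targets: "0 0 -0.01 0.02 -0.001 0 -0.0026;0 0 -0.01 0.035 -0.001 0 -0.0026;0 0 -0.01 0.045 -0.001 0 -0.0026;0 0 -0.01 0.055 -0.001 0 -0.0026;0 0 -0.01 0.062 -0.001 0 -0.0026;0 0 -0.01 0.066 -0.001 0 -0.0026;0 0 -0.01 0.066 -0.001 0 -0.0026;0 0 -0.01 0.066 -0.001 0 -0.0026"

```text
time: 32.62
tool_pos: [0.4888, -0.311, 0.0842]
ee_rot: [-3.135, 0.004, 1.907]
wrist_force: [-0.8, 0.4, -0.1]
width: 0.0621
```

Run:
```python
from h import *
print(get_obs()['tool_pos'],get_obs()['wrist_force'],plan(*st(-.013,0,.0838),109.6))
```

```text
[ 0.48879688 -0.31098196  0.08418134] [-0.77863618  0.44179226 -0.13731616] [-0.0105 -0.0098  0.0016 -0.0021  0.0012 -0.002 ]
```

Emit:
servo_tool:
  targets: "0 -0.01 -0.008 0 -0.002 0 -0.002;0 -0.01 -0.008 0 -0.002 0 -0.002;0 -0.01 -0.008 0.003 -0.002 0 -0.002;0 -0.01 -0.008 0.005 -0.002 0 -0.002;0 -0.01 -0.008 0.005 -0.002 0 -0.002"

```text
time: 33.03
tool_pos: [0.4901, -0.3112, 0.0839]
ee_rot: [-3.138, 0.007, 1.907]
wrist_force: [-2.6, -0.4, 6.0]
width: 0.0621
```

Run:
```python
from h import *
print(get_obs()['tool_pos'],get_obs()['wrist_force'],plan(*st(-.013,0,.0838),109.6))
```

```text
[ 0.49014489 -0.31120102  0.08394274] [-2.61898953 -0.39276818  5.98640945] [-0.0079 -0.0146  0.0007 -0.001   0.0021 -0.0019]
```

Emit:
servo_tool:
  targets: "0 0 0 -0.02 0 0 -0.002;0 0 0 -0.02 0 0 -0.002;0 0 0 -0.02 0 0 -0.002"

```text
time: 33.28
tool_pos: [0.491, -0.3097, 0.0874]
ee_rot: [-3.136, 0.007, 1.911]
wrist_force: [0.5, -0.4, -1.3]
width: 0.0617
```

Run:
```python
from h import *
print(get_obs()['tool_pos'],get_obs()['ee_rot'],get_obs()['wrist_force'],plan(*st(-.013,0,.0838),109.6))
```

```text
[ 0.49095777 -0.30969807  0.0873981 ] [-3.13623086  0.00668604  1.91109817] [ 0.52606722 -0.42099214 -1.32178579] [-0.0123 -0.0196  0.0146 -0.0017  0.0021 -0.0006]
```

Emit:
servo_tool:
  targets: "0 -0.012 -0.019 0 -0.0017 0.002 0;0 -0.012 -0.019 0 -0.0017 0.002 0;0 -0.012 -0.019 0 -0.0017 0.002 0;0 -0.012 -0.019 0 -0.0017 0.002 0;0 -0.012 -0.019 0 -0.0017 0.002 0"

```text
time: 33.7
tool_pos: [0.4895, -0.3113, 0.0875]
ee_rot: [-3.138, 0.002, 1.905]
wrist_force: [0.9, -0.3, -1.8]
width: 0.0617
```

Run:
```python
from h import *
print(get_obs()['tool_pos'],get_obs()['ee_rot'],get_obs()['wrist_force'],plan(*st(-.013,0,.0838),109.6))
```

```text
[ 0.48954494 -0.31127052  0.08746942] [-3.13804215e+00  2.27590293e-03  1.90464240e+00] [ 0.87801064 -0.30690633 -1.75531337] [-0.0084 -0.0121  0.0147 -0.0011  0.0007 -0.0026]
```

Emit:
servo_tool:
  targets: "0 -0.009 -0.012 0 -0.001 0 -0.002;0 -0.009 -0.012 0 -0.001 0 -0.002;0 -0.009 -0.012 0 -0.001 0 -0.002;0 -0.009 -0.012 0 -0.001 0 -0.002;0 -0.009 -0.012 0 -0.001 0 -0.002;0 -0.009 -0.012 0 -0.001 0 -0.002"

```text
time: 34.2
tool_pos: [0.4897, -0.3116, 0.0877]
ee_rot: [-3.138, 0.005, 1.905]
wrist_force: [0.5, 0.0, -1.9]
width: 0.0618
```

Run:
```python
from h import *
print(get_obs()['tool_pos'],get_obs()['ee_rot'],get_obs()['wrist_force'],plan(*st(-.013,0,.0838),109.6))
s=wsnap(); draw(s,"w16",(0,0,560,420),1,[1])
```

```text
[ 0.48969395 -0.31161091  0.08773984] [-3.13807411  0.00478049  1.905315  ] [ 0.47087191  0.02758463 -1.85880497] [-0.0069 -0.0123  0.0158 -0.0011  0.0015 -0.0024]
```

Run:
```python
from h import *
o=get_obs(); print(o['joint_positions'].round(3),o['joint_torque'].round(1),o['wrist_torque'])
snap("side","s16");snap("top","t16")
```

```text
[-0.661  0.204  1.474 -0.006  1.461 -2.566] [  0.  -38.6 -29.7  -0.1   0.   -0. ] [0.07576155 0.00064994 0.00227039]
```

View pics/w16.png

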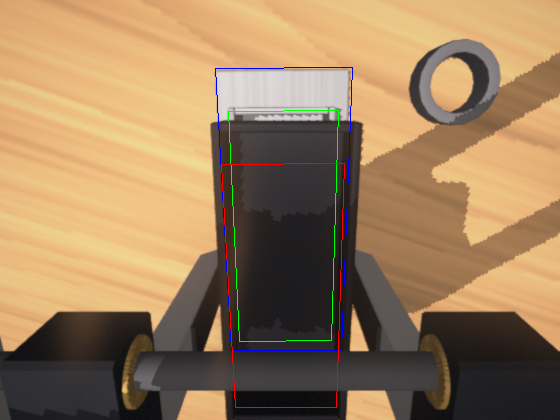

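View pics/s16.png

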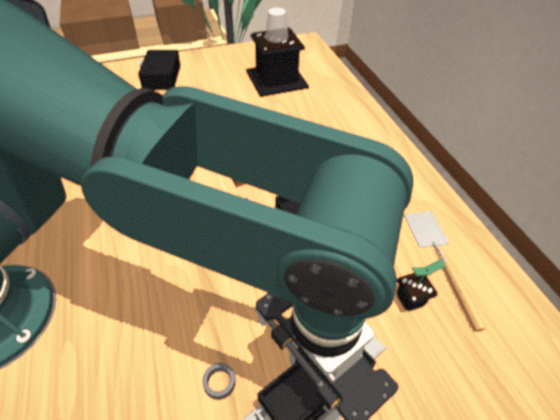

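View pics/t16.png

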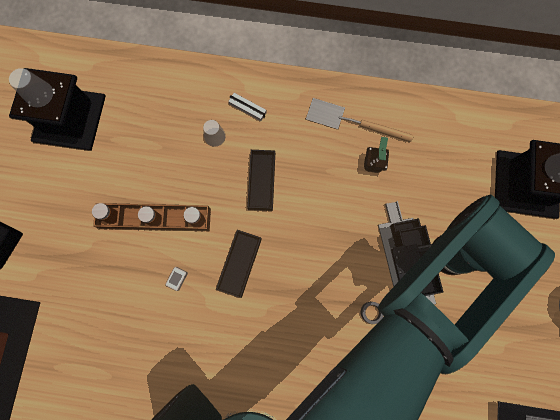

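Emit:
servo_tool:
  targets: "0 0 0 -0.1 0 0 0.02;0 0 0 -0.25 0 0 0.04;0 0 0 -0.35 0 0 0.06;0 0 0 -0.4 0 0 0.1;0 0 0 -0.4 0 0 0.15;0 0 0 -0.4 0 0 0.5;0 0 0 -0.4 0 0 0.5;0 0 0 -0.4 0 0 0.5;0 0 0 -0.4 0 0 0.5;0 0 0 -0.4 0 0 0.5;0 0 0 -0.4 0 0 0.5;0 0 0 -0.4 0 0 0.5"

```text
time: 35.35
tool_pos: [0.4898, -0.311, 0.1876]
ee_rot: [3.138, 0.005, 0.586]
wrist_force: [0.3, 0.3, -1.4]
width: 0.0618
```

Run:
```python
from h import *
o=get_obs(); print(o['joint_positions'].round(3),o['tool_pos'],o['ee_rot'],plan(*st(-.013,0,.18),-70.4))
```

```text
[-0.66   0.157  1.328 -0.006  1.654 -1.246] [ 0.48980893 -0.31102868  0.18763945] [3.13799585 0.00470606 0.5856097 ] [-0.0152  0.0052  0.0306  0.0022  0.      0.5775]
```

Emit:
servo_tool:
  targets: "0 -0.015 0.005 0.02 0 0 0.577;0 -0.015 0.005 0.02 0 0 0.577;0 -0.015 0.005 0.02 0 0 0.577;0 -0.015 0.005 0.02 0 0 0.577;0 -0.015 0.005 0.02 0 0 0.577;0 -0.015 0.005 0.02 0 0 0.577;0 -0.015 0.005 0.02 0 0 0.577;0 -0.015 0.005 0.02 0 0 0.577;0 -0.015 0.005 0.02 0 0 0.577;0 -0.015 0.005 0.02 0 0 0.577;0 -0.015 0.005 0.02 0 0 0.577;0 -0.015 0.005 0.02 0 0 0.577"

```text
time: 36.35
tool_pos: [0.4874, -0.3142, 0.1827]
ee_rot: [3.137, -0.003, -0.914]
wrist_force: [-0.4, -0.4, -3.0]
width: 0.0619
```

Emit:
servo_tool:
  targets: "0 0 0 0 0 0 0.11;0 0 0 0 0 0 0.11;0 0 0 0 0 0 0.11;0 0 0 0 0 0 0.11;0 0 0 0 0 0 0.11"

```text
time: 36.77
tool_pos: [0.4874, -0.3142, 0.1827]
ee_rot: [3.138, -0.005, -1.251]
wrist_force: [0.3, -0.5, -2.4]
width: 0.0616
```

Run:
```python
from h import *
o=get_obs(); print(o['joint_positions'].round(3),o['tool_pos'],o['ee_rot'],plan(*st(-.013,0,.18),-70.4))
```

```text
[-0.667  0.158  1.337 -0.006  1.644  0.584] [ 0.48738983 -0.31420735  0.1826867 ] [ 3.13801361 -0.00474054 -1.25124076] [ 0.0001  0.0002  0.0107  0.0012 -0.0015 -0.0072]
```

Emit:
servo_tool:
  targets: "0 0 0 0.05 0.001 -0.0015 -0.007;0 0 0 0.15 0.001 -0.0015 -0.007;0 0 0 0.25 0.001 -0.0015 -0.007;0 0 0 0.32 0.001 -0.0015 -0.007;0 0 0 0.34 0.001 -0.0015 -0.007;0 0 0 0.34 0.001 -0.0015 -0.007;0 0 0 0.34 0.001 -0.0015 -0.007;0 0 0 0.34 0.001 -0.0015 -0.007"

```text
time: 37.43
tool_pos: [0.4882, -0.3154, 0.0994]
ee_rot: [-3.14, -0.003, -1.231]
wrist_force: [0.7, 0.5, -1.2]
width: 0.0619
```

Run:
```python
from h import *
s=wsnap(); draw(s,"w17",(0,0,560,420),1,[1])
o=get_obs(); print(o['joint_positions'].round(3),o['tool_pos'],o['ee_rot'],plan(*st(-.013,0,.0838),-70.4))
```

```text
[-0.671  0.197  1.459 -0.     1.483  0.56 ] [ 0.48824218 -0.31543561  0.09964411] [-3.14009944e+00 -2.96295503e-03 -1.23134124e+00] [-0.0058  0.0019  0.0634 -0.0005 -0.0009 -0.0008]
```

View pics/w17.png

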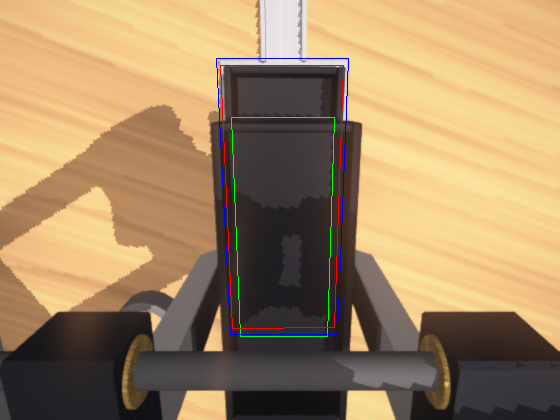

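Emit:
servo_tool:
  targets: "0 -0.003 0.002 0.015 0 -0.001 0;0 -0.003 0.002 0.03 0 -0.001 0;0 -0.003 0.002 0.045 0 -0.001 0;0 -0.003 0.002 0.055 0 -0.001 0;0 -0.003 0.002 0.06 0 -0.001 0;0 -0.003 0.002 0.062 0 -0.001 0;0 -0.003 0.002 0.062 0 -0.001 0;0 -0.003 0.002 0.062 0 -0.001 0"

```text
time: 38.15
tool_pos: [0.4865, -0.3141, 0.0838]
ee_rot: [3.141, 0.002, -1.232]
wrist_force: [-3.0, 3.1, 4.8]
width: 0.0619
```

Run:
```python
from h import *
o=get_obs(); print(o['wrist_force'],o['tool_pos'],o['ee_rot'],plan(*st(-.013,0,.0838),-70.4))
```

```text
[-2.99091092  3.10532656  4.82471017] [ 0.48645241 -0.3141481   0.08381574] [ 3.14125921e+00  2.47700905e-03 -1.23158231e+00] [ 0.0016 -0.0032  0.0001  0.0001  0.0008 -0.0009]
```

Seated at the expected height. Release.

Emit:
servo_tool:
  targets: "0 0 0 -0.002 0 0 0;0 0 0 -0.002 0 0 0;0.8 0 0 -0.002 0 0 0;1 0 0 -0.002 0 0 0;1 0 0 -0.002 0 0 0;1 0 0 -0.002 0 0 0;1 0 0 -0.002 0 0 0;1 0 0 -0.002 0 0 0;1 0 0 -0.2 0 0 0;1 0 0 -0.4 0 0 0;1 0 0 -0.55 0 0 0;1 0 0 -0.55 0 0 0"

```text
time: 39.15
tool_pos: [0.489, -0.3162, 0.228]
ee_rot: [-3.135, -0.008, -1.232]
wrist_force: [1.3, -1.0, 1.7]
width: 0.0941
```

Run:
```python
from h import *
s=wsnap(); draw(s,"w18",(0,0,560,420),1,[1,2]); s=snap("top")
for t in trays(s): print(t)
o=get_obs();print(o['tool_pos'],o['joint_positions'])
```

```text
([212.0, 411.0], 1560.0, [0.1211, 0.0962], -81.4, 264, 72)
([13.0, 353.0], 2923.0, [0.1554, 0.5463], 16.5, 270, 90)
([239.0, 264.0], 1627.5, [0.4306, 0.0903], -9.8, 150, 64)
([261.0, 180.0], 1439.0, [0.6416, 0.0707], 6.2, 155, 62)
[ 0.48838923 -0.31582281  0.22441753] [-6.72304496e-01  1.50239384e-01  1.26391431e+00  1.35023098e-03
  1.72114338e+00  5.59679640e-01]
```

View pics/w18.png

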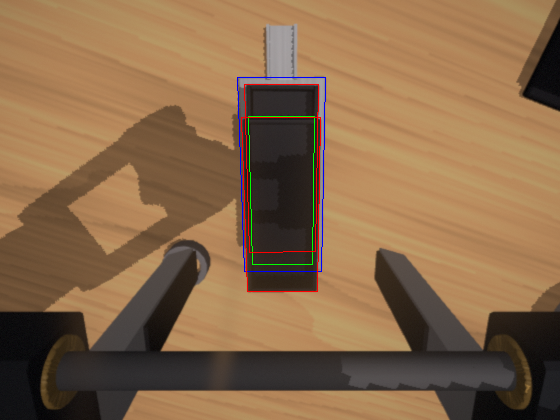

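Run:
```python
from h import *
print(plan(.4306,.0903,.19,-99.8))
```

```text
[-1.6095e+00 -3.2160e-01  1.3170e-01 -1.8000e-03 -1.1000e-03  1.6240e-01]
```

Emit:
servo_tool:
  targets: "1 -0.85 -0.17 0.05 0 0 0;1 -0.85 -0.17 0.05 0 0 0;1 -0.85 -0.17 0.05 0 0 0;1 -0.85 -0.17 0.05 0 0 0;1 -0.85 -0.17 0.05 0 0 0;1 -0.85 -0.17 0.05 0 0 0;1 -0.85 -0.17 0.05 0 0 0"

```text
time: 39.83
tool_pos: [0.4548, -0.0974, 0.2055]
ee_rot: [3.138, 0.006, -1.227]
wrist_force: [0.2, -0.3, 0.2]
width: 0.0937
```

Emit:
servo_tool:
  targets: "1 -0.76 -0.15 0.06 0 0 0.162;1 -0.76 -0.15 0.06 0 0 0.162;1 -0.76 -0.15 0.06 0 0 0.162;1 -0.76 -0.15 0.06 0 0 0.162;1 -0.76 -0.15 0.06 0 0 0.162;1 -0.76 -0.15 0.06 0 0 0.162;1 -0.76 -0.15 0.06 0 0 0.162;1 -0.76 -0.15 0.06 0 0 0.162;1 -0.76 -0.15 0.06 0 0 0.162"

```text
time: 40.58
tool_pos: [0.4289, 0.0899, 0.1929]
ee_rot: [3.139, 0.001, -1.743]
wrist_force: [0.2, 0.1, 0.2]
width: 0.0939
```

Run:
```python
from h import *
s=wsnap(); r=wtray(s,[.4306,.0903]); print(r, get_obs()['tool_pos'],plan(.4306,.0903,.012,-99.8)); drawrect(s,"w19",(.4306,.0903),-9.8)
```

```text
(array([0.43158734, 0.09057721]), -9.886894226074219, 147.74986267089844, 61.35337448120117) [0.42891042 0.08982427 0.19307799] [-2.000e-03 -7.900e-03  7.243e-01  7.000e-04  5.000e-04 -4.000e-04]
```

View pics/w19.png

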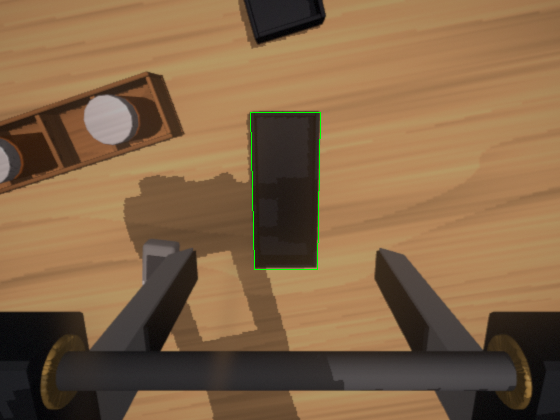

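Emit:
servo_tool:
  targets: "1 -0.002 -0.008 0.15 0 0 0;1 -0.002 -0.008 0.3 0 0 0;1 -0.002 -0.008 0.5 0 0 0;1 -0.002 -0.008 0.65 0 0 0;1 -0.002 -0.008 0.724 0 0 0;1 -0.002 -0.008 0.724 0 0 0;1 -0.002 -0.008 0.724 0 0 0;1 -0.002 -0.008 0.724 0 0 0;1 -0.002 -0.008 0.724 0 0 0;1 -0.002 -0.008 0.724 0 0 0;1 -0.002 -0.008 0.724 0 0 0"

```text
time: 41.55
tool_pos: [0.4316, 0.0924, 0.0143]
ee_rot: [-3.14, 0.003, -1.741]
wrist_force: [-0.8, -0.1, 0.2]
width: 0.0941
```

Run:
```python
from h import *
print(get_obs()['tool_pos'],plan(.431,.0905,.011,-99.8))
```

```text
[0.43164405 0.09244633 0.01432083] [ 0.0082  0.0012  0.0133 -0.0006  0.0011  0.0003]
```

Emit:
servo_tool:
  targets: "1 0.006 0.001 0.01 0 0 0;1 0.006 0.001 0.01 0 0 0;1 0.006 0.001 0.01 0 0 0;1 0.006 0.001 0.01 0 0 0;0 0.006 0.001 0.01 0 0 0;0 0.006 0.001 0.01 0 0 0;0 0.006 0.001 0.01 0 0 0;0 0.006 0.001 0.01 0 0 0;0 0.006 0.001 0.01 0 0 0;0 0.006 0.001 0.01 0 0 0;0 0.006 0.001 0.01 0 0 0;0 0.006 0.001 0.01 0 0 0"

```text
time: 42.55
tool_pos: [0.4296, 0.091, 0.0099]
ee_rot: [3.14, 0.002, -1.741]
wrist_force: [0.1, 0.6, -0.1]
width: 0.0616
```

Emit:
servo_tool:
  targets: "0 0 0 0 0 0 0;0 0 0 -0.1 0 0 0;0 0 0 -0.25 0 0 0;0 0 0 -0.4 0 0 0;0 0 0 -0.55 0 0 0;0 0 0 -0.75 0 0 0;0 0 0 -0.85 0 0 0;0 0 0 -0.85 0 0 0;0 0 0 -0.85 0 0 0"

```text
time: 43.3
tool_pos: [0.431, 0.0905, 0.2245]
ee_rot: [-3.139, 0.004, -1.741]
wrist_force: [-0.1, 0.1, -2.8]
width: 0.0619
```

Run:
```python
from h import *
print(get_obs()['tool_pos'],get_obs()['width'],plan(*st(.013,0,.205),-70.4))
```

```text
[0.43100158 0.09048769 0.22453978] 0.06185089915327862 [ 1.5069e+00 -5.8640e-01  7.4200e-02 -1.2000e-03  9.0000e-04 -1.6300e-01]
```

Emit:
servo_tool:
  targets: "0 0.75 -0.293 0.03 0 0 0;0 0.75 -0.293 0.03 0 0 0;0 0.75 -0.293 0.03 0 0 0;0 0.75 -0.293 0.03 0 0 0;0 0.75 -0.293 0.03 0 0 0;0 0.75 -0.293 0.03 0 0 0;0 0.75 -0.293 0.03 0 0 0"

```text
time: 43.88
tool_pos: [0.469, -0.1077, 0.2108]
ee_rot: [3.133, 0.004, -1.744]
wrist_force: [-0.7, 0.2, -0.7]
width: 0.0616
```

Emit:
servo_tool:
  targets: "0 0.756 -0.293 0.03 0 0 -0.163;0 0.756 -0.293 0.03 0 0 -0.163;0 0.756 -0.293 0.03 0 0 -0.163;0 0.756 -0.293 0.03 0 0 -0.163;0 0.756 -0.293 0.03 0 0 -0.163;0 0.756 -0.293 0.03 0 0 -0.163;0 0.756 -0.293 0.03 0 0 -0.163;0 0.756 -0.293 0.03 0 0 -0.163;0 0.756 -0.293 0.03 0 0 -0.163;0 0.756 -0.293 0.03 0 0 -0.163"

```text
time: 44.72
tool_pos: [0.5108, -0.3035, 0.2066]
ee_rot: [-3.142, 0.003, -1.226]
wrist_force: [0.9, -0.5, -1.4]
width: 0.0618
```

Run:
```python
from h import *
s=snap("top")
for t in trays(s): print(t)
s=wsnap(); draw(s,"w20",(0,0,560,420),1,[2])
print(get_obs()['tool_pos'],get_obs()['width'],plan(*st(.0117,0,.135),-70.4))
```

```text
([186.0, 409.0], 1281.5, [0.1103, 0.1535], -81.4, 147, 68)
([13.0, 353.0], 2922.0, [0.1554, 0.5463], 16.5, 270, 90)
([261.0, 180.0], 1439.0, [0.6416, 0.0707], 6.2, 155, 62)
[ 0.51081981 -0.30398523  0.20692003] 0.06157699497352708 [ 7.900e-03  3.500e-03  2.877e-01 -1.000e-04  8.000e-04  6.000e-04]
```

View pics/w20.png

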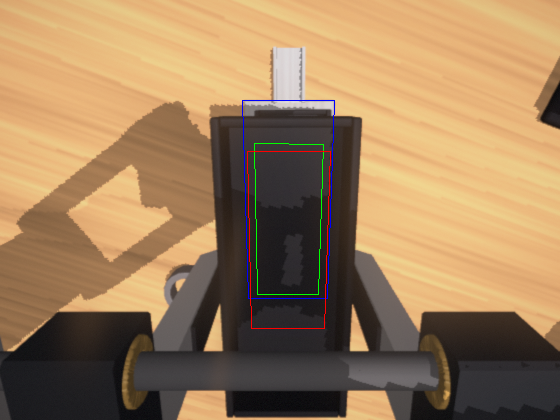

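Emit:
servo_tool:
  targets: "0 0.008 0.003 0.08 0 0 0;0 0.008 0.003 0.18 0 0 0;0 0.008 0.003 0.26 0 0 0;0 0.008 0.003 0.285 0 0 0;0 0.008 0.003 0.288 0 0 0;0 0.008 0.003 0.288 0 0 0;0 0.008 0.003 0.288 0 0 0"

```text
time: 45.4
tool_pos: [0.5114, -0.3078, 0.1363]
ee_rot: [-3.14, 0.0, -1.228]
wrist_force: [0.8, -0.3, -1.0]
width: 0.062
```

Run:
```python
from h import *
o=get_obs(); print(o['wrist_force'],o['tool_pos'],o['ee_rot'],plan(*st(.0117,0,.1139),-70.4))
```

```text
[ 0.75545271 -0.2770072  -1.01892528] [ 0.51137176 -0.30777247  0.13628454] [-3.14004316e+00  2.96007417e-04 -1.22839304e+00] [-0.0078  0.0005  0.0895 -0.0005  0.0001  0.0001]
```

Emit:
servo_tool:
  targets: "0 -0.006 0 0.02 0 0 0;0 -0.006 0 0.04 0 0 0;0 -0.006 0 0.055 0 0 0;0 -0.006 0 0.07 0 0 0;0 -0.006 0 0.078 0 0 0;0 -0.006 0 0.084 0 0 0;0 -0.006 0 0.086 0 0 0;0 -0.006 0 0.086 0 0 0;0 -0.006 0 0.086 0 0 0"

```text
time: 46.15
tool_pos: [0.5107, -0.3048, 0.1172]
ee_rot: [-3.139, 0.003, -1.228]
wrist_force: [-3.5, 4.8, 14.5]
width: 0.0618
```

Run:
```python
from h import *
o=get_obs(); print(o['wrist_force'],o['tool_pos'],o['ee_rot'],plan(*st(.0117,0,.1139),-70.4))
```

```text
[-3.47585791  4.8445948  14.52606028] [ 0.51072715 -0.30477988  0.11718615] [-3.13874193e+00  2.64057001e-03 -1.22786752e+00] [ 0.0044  0.002   0.0131 -0.0009  0.0008  0.0003]
```

Emit:
servo_tool:
  targets: "0 0 0 -0.03 0 0 0;0 0 0 -0.06 0 0 0;0 0 0 -0.08 0 0 0;0 0 0 -0.08 0 0 0"

```text
time: 46.48
tool_pos: [0.5105, -0.3066, 0.1339]
ee_rot: [-3.141, 0.001, -1.229]
wrist_force: [-0.1, -0.2, -1.2]
width: 0.0621
```

Run:
```python
from h import *
o=get_obs(); print(o['wrist_force'],o['tool_pos'],o['ee_rot'],o['width'])
s=wsnap(); draw(s,"w21",(0,0,560,420),1,[2]); s=snap("side"); draw(s,"s21",(230,290,420,420),4,[2]); draw(snap("top"),"t21",(340,165,480,325),4,[2])
```

```text
[-0.11713772 -0.23007442 -1.17821112] [ 0.51052868 -0.30660498  0.13394244] [-3.14078608e+00  1.05741979e-03 -1.22887158e+00] 0.06210010476434769
```

View pics/w21.png

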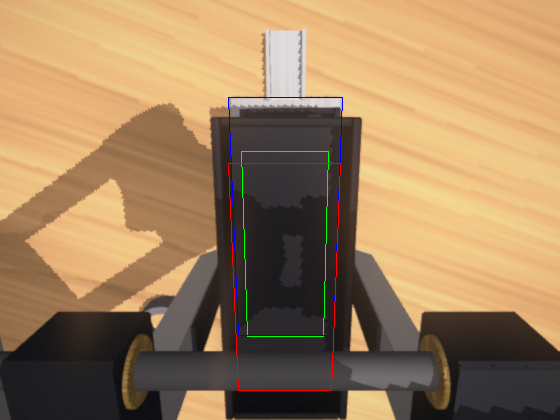

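View pics/s21.png

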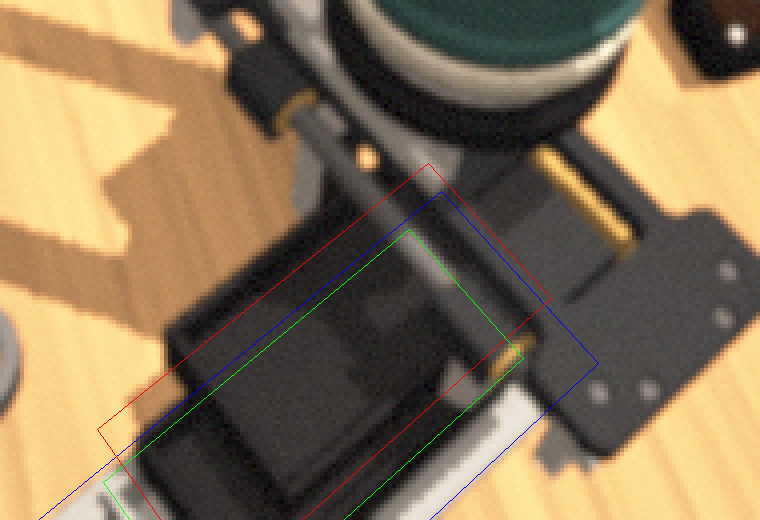

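View pics/t21.png

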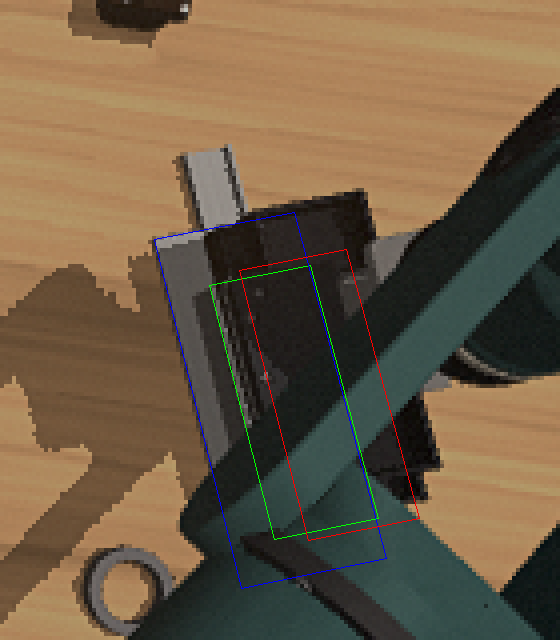

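Emit:
servo_tool:
  targets: "0 0 0 -0.15 0 0 0;0 0 0 -0.3 0 0 0;0 0 0.3 -0.3 0 0 0;0 0 0.6 -0.3 0 0 0;0 0 0.6 -0.3 0 0 0;0 0 0.6 -0.3 0 0 0;0 0 0.6 -0.3 0 0 0"

```text
time: 47.22
tool_pos: [0.3646, -0.358, 0.2075]
ee_rot: [3.138, 0.003, -1.234]
wrist_force: [-0.5, -0.0, -1.8]
width: 0.0616
```

Run:
```python
from h import *
o=get_obs(); print(o['wrist_force'],o['tool_pos'],o['ee_rot'],o['width'])
s=wsnap("w22r"); draw(s,"w22",(0,0,560,420),1,[1,2]); s=snap("side"); draw(s,"s22",(220,290,420,420),4,[1,2]); s=snap("top"); draw(s,"t22",(340,165,480,325),4,[1,2])
for t in trays(s): print(t)
```

```text
[-0.49820497 -0.04627171 -1.83836634] [ 0.36456113 -0.35795609  0.20749933] [ 3.13839044  0.00337662 -1.23417508] 0.06156526566110904
([529.0, 411.0], 934.5, [0.214, -0.5985], -81.4, 144, 49)
([213.0, 408.0], 2534.5, [0.1303, 0.0986], -81.4, 266, 91)
([13.0, 353.0], 2925.0, [0.1554, 0.5463], 16.5, 270, 90)
([261.0, 180.0], 1440.5, [0.6414, 0.0707], 6.2, 155, 62)
```

View pics/w22.png

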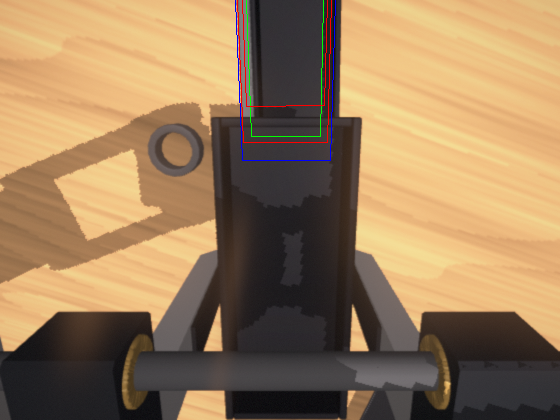

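View pics/s22.png

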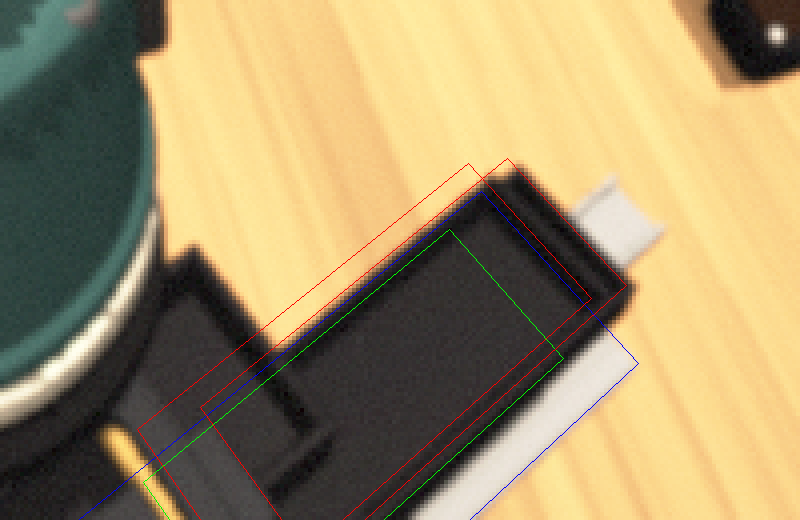

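View pics/t22.png

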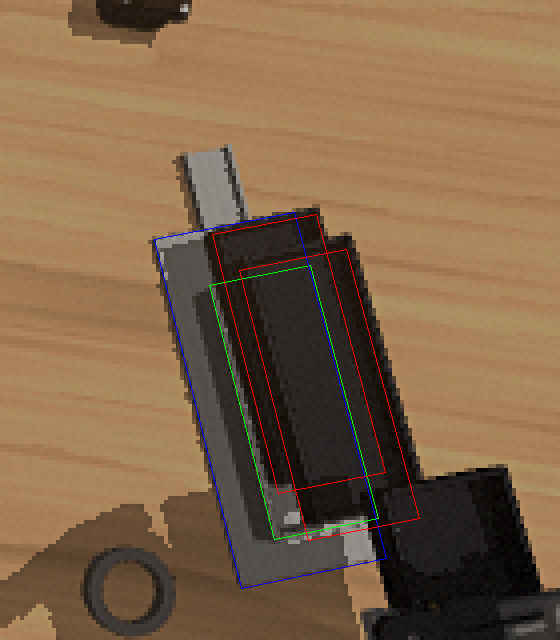

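Run:
```python
from h import *
print(plan(.44,-.06,.2,-75))
```

```text
[-1.0216 -0.6651  0.0334 -0.      0.0012  0.0254]
```

Emit:
servo_tool:
  targets: "0 -1 -0.665 0.02 0 0 0.02;0 -1 -0.665 0.02 0 0 0.02;0 -1 -0.665 0.02 0 0 0.02;0 -1 -0.665 0.02 0 0 0.02;0 -1 -0.665 0.02 0 0 0.02;0 -1 -0.665 0.02 0 0 0.02;0 -1 -0.665 0.02 0 0 0.02;0 -1 -0.665 0.02 0 0 0.02;0 -1 -0.665 0.02 0 0 0.02;0 -1 -0.665 0.02 0 0 0.02"

```text
time: 48.2
tool_pos: [0.4419, -0.0646, 0.2032]
ee_rot: [3.14, 0.003, -1.289]
wrist_force: [-0.7, 0.5, -1.7]
width: 0.0617
```

Run:
```python
from h import *
s=snap("top"); draw(s,"t23",(340,165,480,325),4,[1,2]);s=snap("side"); draw(s,"s23",(220,290,420,420),4,[1,2]); 
print(get_obs()['tool_pos'],get_obs()['ee_rot'])
```

```text
[ 0.44158837 -0.0661156   0.20326977] [ 3.14025943e+00  2.63073894e-03 -1.29231756e+00]
```

View pics/t23.png

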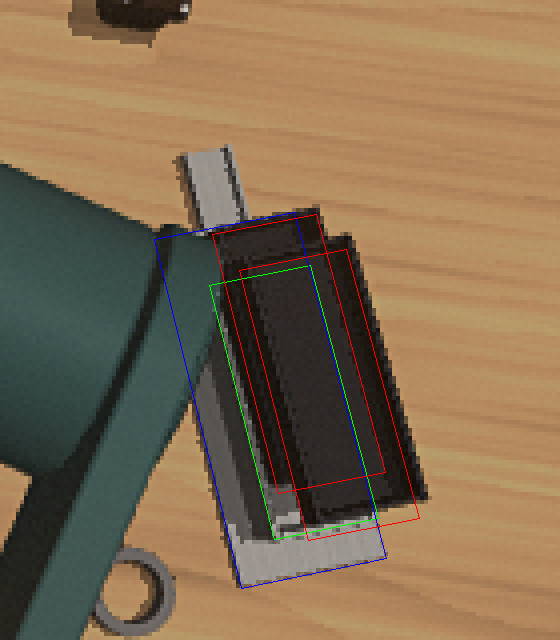

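View pics/s23.png

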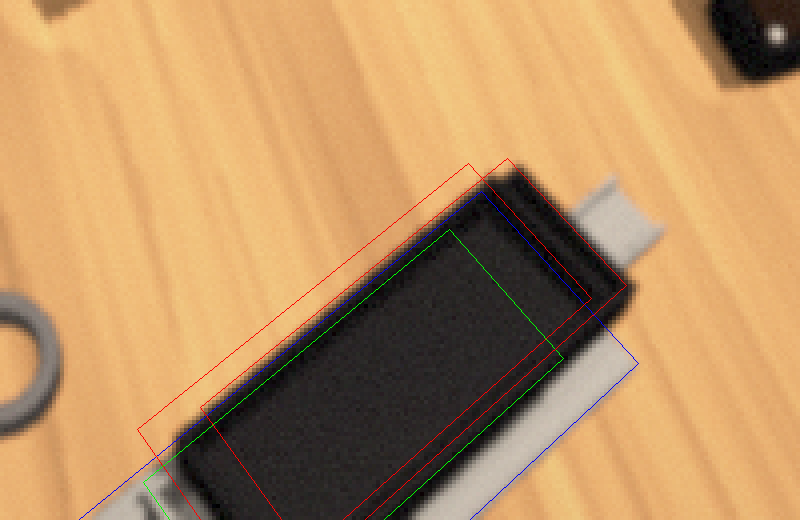

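Emit:
servo_tool:
  targets: "0 0 0 0.15 0 0 0;0 0 0 0.3 0 0 0;0 0 0 0.45 0 0 0;0 0 0 0.6 0 0 0;0 0 0 0.7 0 0 0;0 0 0 0.73 0 0 0;0 0 0 0.74 0 0 0;0 0 0 0.74 0 0 0;0 0 0 0.745 0 0 0;0 0 0 0.75 0 0 0"

```text
time: 49.13
tool_pos: [0.4433, -0.0655, 0.0184]
ee_rot: [-3.138, 0.0, -1.292]
wrist_force: [-1.2, 0.4, -1.4]
width: 0.0617
```

Emit:
servo_tool:
  targets: "0 0 0 0.005 0 0 0;0 0 0 0.01 0 0 0;0 0 0 0.013 0 0 0;0 0 0 0.013 0 0 0"

```text
time: 49.47
tool_pos: [0.4413, -0.0646, 0.0129]
ee_rot: [3.141, 0.003, -1.291]
wrist_force: [0.2, -0.3, -1.7]
width: 0.0616
```

Emit:
servo_tool:
  targets: "0 0 0 0.005 0 0 0;0 0 0 0.009 0 0 0;0 0 0 0.009 0 0 0;0 0 0 0.009 0 0 0;0.8 0 0 0.009 0 0 0;1 0 0 0.005 0 0 0;1 0 0 0.005 0 0 0;1 0 0 0.005 0 0 0;1 0 0 -0.3 0 0 0;1 0 0 -0.6 0 0 0;1 0 0 -0.9 0 0 0;1 0 0 -0.9 0 0 0"

```text
time: 50.47
tool_pos: [0.441, -0.065, 0.18]
ee_rot: [3.141, 0.003, -1.291]
wrist_force: [1.8, -0.9, -0.2]
width: 0.094
```

Run:
```python
from h import *
print(get_obs()['tool_pos'],plan(*st(-.013,0,.24),-70.4))
```

```text
[ 0.44097218 -0.06498444  0.17999209] [ 1.0089e+00  9.6700e-02 -2.4310e-01  2.0000e-04  1.0000e-03 -2.0000e-02]
```

Emit:
servo_tool:
  targets: "1 1 0.097 -0.02 0 0 -0.02;1 1 0.097 -0.02 0 0 -0.02;1 1 0.097 -0.02 0 0 -0.02;1 1 0.097 -0.02 0 0 -0.02;1 1 0.097 -0.02 0 0 -0.02;1 1 0.097 -0.02 0 0 -0.02;1 1 0.097 -0.02 0 0 -0.02;1 1 0.097 -0.02 0 0 -0.02;1 1 0.097 -0.02 0 0 -0.02;1 1 0.097 -0.02 0 0 -0.02"

```text
time: 51.3
tool_pos: [0.4871, -0.3109, 0.1826]
ee_rot: [3.141, 0.003, -1.227]
wrist_force: [-0.1, 0.7, -0.4]
width: 0.0942
```

Run:
```python
from h import *
s=wsnap("w24r"); draw(s,"w24",(0,0,560,420),1,[1,2]);
print(get_obs()['tool_pos'],get_obs()['ee_rot'])
im=s["image"]; cv2.imwrite("pics/w24z.png",np.clip(cv2.resize(im[50:310,200:370],None,fx=3,fy=2.3).astype(float)*2,0,255).astype(np.uint8)[:,:,::-1])
```

```text
[ 0.48714271 -0.31071296  0.18283723] [-3.14156739e+00  2.98149781e-03 -1.22700342e+00]
```

View pics/w24.png

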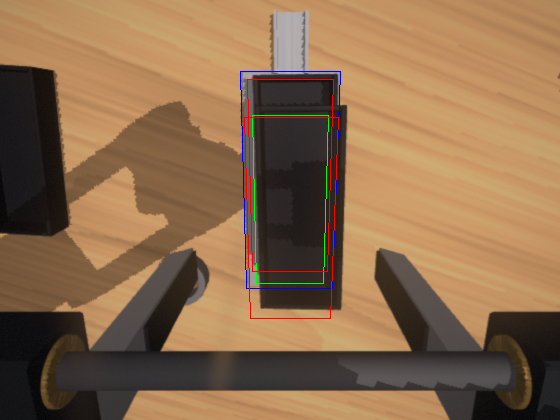

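View pics/w24z.png

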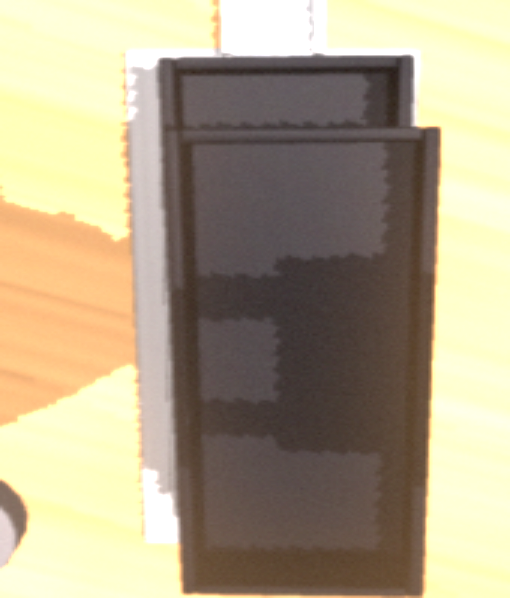

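```bash
cat >> h.py <<'E'
def inst(P,O=SO,A=SA):
    a=np.radians(A); d=np.atleast_2d(P)[:,:2]-O
    return np.c_[d@[np.cos(a),np.sin(a)], d@[-np.sin(a),np.cos(a)]]*1000
E
python3 - <<'E'
from h import *
s=wsnap()
z=lambda u,v:(200+u/3,50+v/2.3)
print("L1 end",inst(ray(s,[z(160,57),z(413,57)],.080)).round(1))
print("L2 end",inst(ray(s,[z(177,127),z(440,127),z(424,595),z(182,593)],.110)).round(1))
print("plate", inst(ray(s,[z(127,48),z(420,48)],.008)).round(1))
print(plan(*st(.013,0,.12),-70.4))
E
```

```text
L1 end [[ 90.8  26.7]
 [ 90.9 -33.8]]
L2 end [[ 69.6  20.8]
 [ 69.7 -36.5]
 [-79.7 -39.3]
 [-79.1  22.4]]
plate [[100.1  42.7]
 [100.2 -45.1]]
[ 0.0145 -0.0997  0.2519 -0.      0.0008  0.0006]
```

Emit:
servo_tool:
  targets: "1 0.02 -0.1 0 0 0 0;1 0.02 -0.1 0.1 0 0 0;1 0.02 -0.1 0.25 0 0 0;1 0.02 -0.1 0.25 0 0 0;1 0.02 -0.1 0.25 0 0 0;1 0.02 -0.1 0.25 0 0 0"

```text
time: 51.9
tool_pos: [0.5128, -0.3081, 0.1218]
ee_rot: [-3.141, 0.001, -1.228]
wrist_force: [-0.0, -0.2, 1.1]
width: 0.0937
```

Run:
```python
from h import *
print(get_obs()['tool_pos'],plan(*st(.013,-.002,.0555),-70.4))
```

```text
[ 0.51283976 -0.3081026   0.12177503] [-0.0027  0.0005  0.2651 -0.0003  0.0004  0.0003]
```

Emit:
servo_tool:
  targets: "1 -0.002 0 0.08 0 0 0;1 -0.002 0 0.16 0 0 0;1 -0.002 0 0.23 0 0 0;1 -0.002 0 0.26 0 0 0;1 -0.002 0 0.262 0 0 0;1 -0.002 0 0.262 0 0 0;1 -0.002 0 0.262 0 0 0;1 -0.002 0 0.262 0 0 0"

```text
time: 52.57
tool_pos: [0.5131, -0.3085, 0.0566]
ee_rot: [-3.14, -0.0, -1.229]
wrist_force: [0.4, 1.3, 0.4]
width: 0.0941
```

Run:
```python
from h import *
o=get_obs(); print(o['tool_pos'],o['wrist_force'],plan(*st(.013,0,.0555),-70.4))
```

```text
[ 0.513072   -0.30848039  0.05658808] [0.43025192 1.26154148 0.39756909] [-0.0127  0.0007  0.0044 -0.0006 -0.     -0.    ]
```

Emit:
servo_tool:
  targets: "1 -0.01 0 0.003 0 0 0;1 -0.01 0 0.003 0 0 0;1 -0.01 0 0.003 0 0 0;0 -0.01 0 0.003 0 0 0;0 -0.01 0 0.003 0 0 0;0 -0.01 0 0.003 0 0 0;0 -0.01 0 0.003 0 0 0;0 -0.01 0 0.003 0 0 0;0 -0.01 0 0.003 0 0 0;0 -0.01 0 0.003 0 0 0;0 -0.01 0 0.003 0 0 0"

```text
time: 53.48
tool_pos: [0.5111, -0.3055, 0.0536]
ee_rot: [3.141, 0.003, -1.229]
wrist_force: [0.9, -1.4, -0.6]
width: 0.0654
```

Run:
```python
from h import *
o=get_obs(); print(o['width'],o['tool_pos'],o['wrist_force'],plan(*st(.010,0,.0555),-70.4))
s=wsnap("w25"); print(inst(np.array([o['tool_pos']])))
```

```text
0.06535093173067856 [ 0.51113891 -0.30547257  0.05362138] [ 0.88433318 -1.35051162 -0.6054984 ] [ 0.0012  0.0094 -0.0075  0.0001  0.0009 -0.    ]
[[12.3554986   0.30014598]]
```

View pics/w25.png

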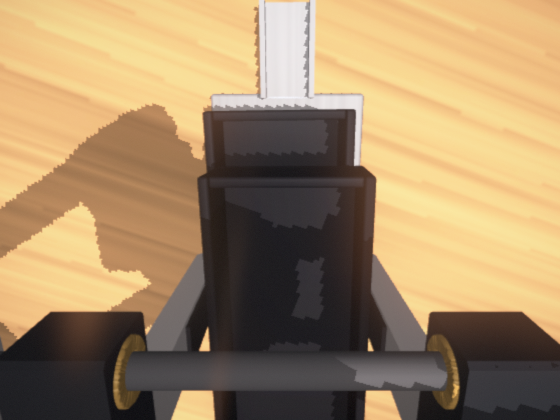

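Emit:
servo_tool:
  targets: "0 0 0 0 0 0 0;0 0 0 0 0 0 0;0 0 0 0 0 0 0"

```text
time: 53.78
tool_pos: [0.5111, -0.3053, 0.0536]
ee_rot: [3.141, 0.003, -1.229]
wrist_force: [0.8, -0.1, -0.5]
width: 0.0652
```

Run:
```python
from h import *
s=wsnap("w26")
z=lambda u,v:(u,v)
print("L1 end",inst(ray(s,[(204,110),(355,110)],.080)).round(1))
print("L2 end",inst(ray(s,[(199,178),(375,178)],.110)).round(1))
print("plate",inst(ray(s,[(211,96),(362,96)],.008)).round(1))
```

```text
L1 end [[ 91.4  32.4]
 [ 91.3 -27.5]]
L2 end [[ 69.6  28.9]
 [ 69.6 -30. ]]
plate [[ 98.9  43.5]
 [ 98.9 -44. ]]
```

View pics/w26.png

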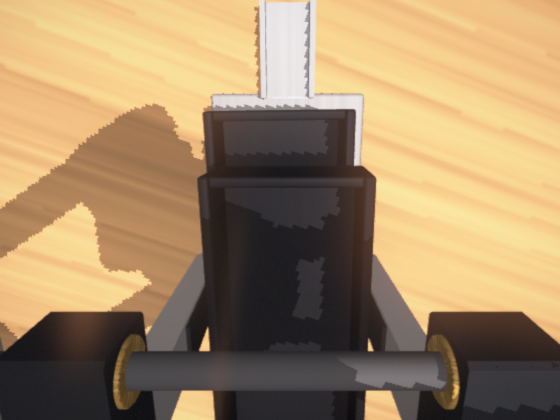

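Emit:
servo_tool:
  targets: "1 0 0 0 0 0 0;1 0 0 0 0 0 0;1 0 0 0 0 0 0;1 0 0 0 0 0 0;1 0 0 0 0 0 0;1 0 0 -0.06 0 0 0;1 0 0.06 -0.12 0 0 0;1 0 0.06 -0.12 0 0 0;1 0 0.06 -0.12 0 0 0;1 0 0.06 -0.12 0 0 0"

```text
time: 54.67
tool_pos: [0.4971, -0.3101, 0.083]
ee_rot: [3.141, 0.004, -1.229]
wrist_force: [0.4, -0.5, -0.0]
width: 0.0941
```

Run:
```python
from h import *
o=get_obs(); print(o['width'],o['tool_pos'],o['wrist_force'],plan(*st(-.005,0,.0838),-70.4))
```

```text
0.09412838710663271 [ 0.49705256 -0.31009111  0.08304524] [ 0.38053532 -0.47680461 -0.00563552] [ 0.0027  0.0101 -0.003   0.0001  0.0012 -0.0001]
```

Emit:
servo_tool:
  targets: "1 0.003 0.01 -0.007 0 0 0;1 0.003 0.01 -0.007 0 0 0;0 0.003 0.01 -0.007 0 0 0;0 0.003 0.01 -0.007 0 0 0;0 0.003 0.01 -0.007 0 0 0;0 0.003 0.01 -0.007 0 0 0;0 0.003 0.01 -0.007 0 0 0;0 0.003 0.01 -0.007 0 0 0;0 0.003 0.01 -0.007 0 0 0;0 0.003 0.01 -0.007 0 0 0"

```text
time: 55.5
tool_pos: [0.495, -0.312, 0.0853]
ee_rot: [3.141, 0.003, -1.229]
wrist_force: [0.8, -0.3, -1.2]
width: 0.0626
```

Run:
```python
from h import *
o=get_obs(); print(o['width'],o['tool_pos'],o['wrist_force'],o['ee_rot'])
s=wsnap("w27")
```

```text
0.06261864982757111 [ 0.4950159  -0.31204317  0.08532643] [ 0.75197627 -0.30282284 -1.24643815] [ 3.14130265e+00  2.73735857e-03 -1.22861267e+00]
```

View pics/w27.png

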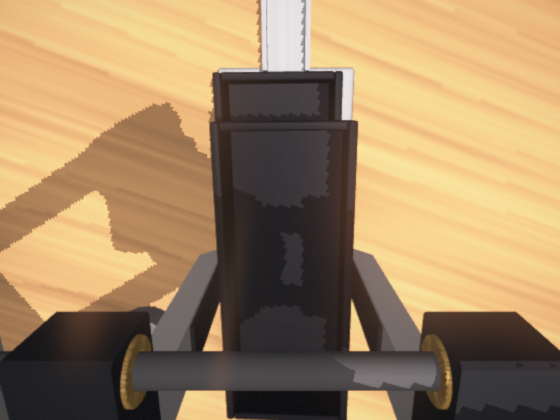

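Emit:
servo_tool:
  targets: "0 0 0 -0.05 0 0 0;0 0 0 -0.15 0 0 0;0 0 0 -0.25 0 0 0;0 0 0 -0.35 0 0 0;0 0 0 -0.35 0 0 0;0 0 0 -0.35 0 0 0"

```text
time: 56.05
tool_pos: [0.4958, -0.3127, 0.175]
ee_rot: [-3.14, -0.0, -1.229]
wrist_force: [-0.5, -0.0, -1.3]
width: 0.0624
```

Run:
```python
from h import *
s=wsnap("w28")
o=get_obs(); print(o['width'],o['tool_pos'],plan(.62,-.09,.16,-80))
```

```text
0.06225060884751251 [ 0.49485943 -0.31197033  0.17265165] [-6.683e-01 -7.695e-01  5.250e-02  2.000e-04  1.100e-03  5.340e-02]
```

View pics/w28.png

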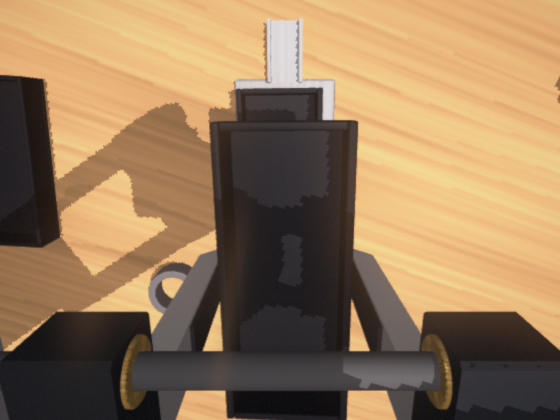

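Emit:
servo_tool:
  targets: "0 -0.668 -0.77 0 0 0 0.053;0 -0.668 -0.77 0 0 0 0.053;0 -0.668 -0.77 0 0 0 0.053;0 -0.668 -0.77 0 0 0 0.053;0 -0.668 -0.77 0 0 0 0.053;0 -0.668 -0.77 0 0 0 0.053;0 -0.668 -0.77 0 0 0 0.053;0 -0.668 -0.77 0 0 0 0.053;0 -0.668 -0.77 0 0 0 0.053"

```text
time: 56.85
tool_pos: [0.6192, -0.0901, 0.1708]
ee_rot: [3.136, 0.004, -1.394]
wrist_force: [0.2, -0.1, -1.3]
width: 0.0625
```

Run:
```python
from h import *
s=snap("top"); draw(s,"t29",(340,165,480,325),4,[1])
o=get_obs(); print(o['width'],o['tool_pos'],plan(.62,-.09,.016,-80))
```

```text
0.062405015739497895 [ 0.6191074  -0.09108134  0.17139172] [-1.500e-03 -7.200e-03  6.215e-01  1.500e-03  1.100e-03  1.000e-04]
```

View pics/t29.png

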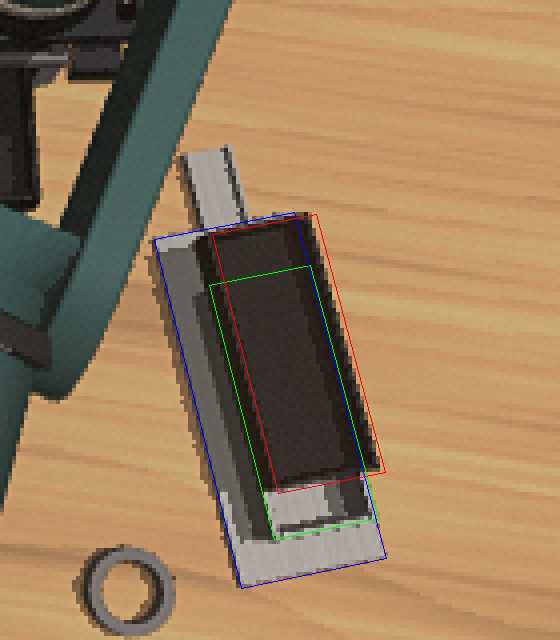

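Emit:
servo_tool:
  targets: "0 0 -0.007 0.1 0.001 0.001 0;0 0 -0.007 0.25 0.001 0.001 0;0 0 -0.007 0.4 0.001 0.001 0;0 0 -0.007 0.52 0.001 0.001 0;0 0 -0.007 0.59 0.001 0.001 0;0 0 -0.007 0.615 0.001 0.001 0;0 0 -0.007 0.62 0.001 0.001 0;0 0 -0.007 0.625 0.001 0.001 0;0 0 -0.007 0.63 0.001 0.001 0;0 0 -0.007 0.635 0.001 0.001 0;0 0 -0.007 0.64 0.001 0.001 0;0 0 -0.007 0.64 0.001 0.001 0"

```text
time: 57.9
tool_pos: [0.6224, -0.0896, 0.0142]
ee_rot: [-3.138, -0.001, -1.395]
wrist_force: [0.1, 0.2, -2.1]
width: 0.0627
```

Emit:
servo_tool:
  targets: "0 0 0 0.004 0 0 0;0 0 0 0.008 0 0 0;0 0 0 0.008 0 0 0;0 0 0 0.008 0 0 0;1 0 0 0.008 0 0 0;1 0 0 0.005 0 0 0;1 0 0 0.005 0 0 0;1 0 0 0.005 0 0 0;1 0 0 -0.2 0 0 0;1 0 0 -0.5 0 0 0;1 0 0 -0.6 0 0 0;1 0 0 -0.6 0 0 0"

```text
time: 58.9
tool_pos: [0.623, -0.0899, 0.1685]
ee_rot: [-3.133, -0.003, -1.395]
wrist_force: [0.8, -0.6, 1.7]
width: 0.0939
```

Run:
```python
from h import *
s=wsnap("w30")
o=get_obs(); print(o['width'],o['tool_pos'],plan(*st(.016,0,.16),-70.4))
```

```text
0.09402854088348186 [ 0.62549858 -0.09042573  0.17430896] [ 0.7654  0.5871  0.0522 -0.0052 -0.0025 -0.053 ]
```

View pics/w30.png

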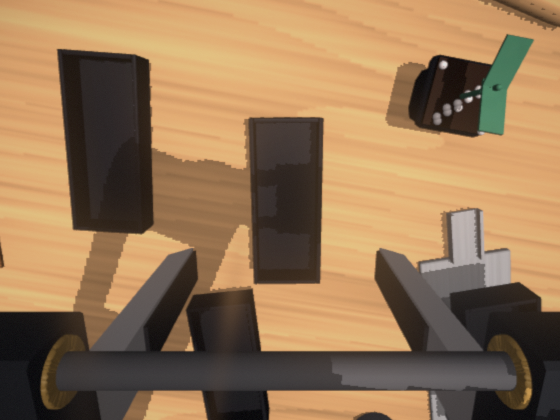

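Now fix tray 1 on the stand.

Emit:
servo_tool:
  targets: "1 0.765 0.587 0.03 -0.005 -0.002 -0.053;1 0.765 0.587 0.03 -0.005 -0.002 -0.053;1 0.765 0.587 0.03 -0.005 -0.002 -0.053;1 0.765 0.587 0.03 -0.005 -0.002 -0.053;1 0.765 0.587 0.03 -0.005 -0.002 -0.053;1 0.765 0.587 0.03 -0.005 -0.002 -0.053;1 0.765 0.587 0.03 -0.005 -0.002 -0.053;1 0.765 0.587 0.03 -0.005 -0.002 -0.053;1 0.765 0.587 0.03 -0.005 -0.002 -0.053"

```text
time: 59.7
tool_pos: [0.5106, -0.3031, 0.1551]
ee_rot: [3.129, 0.008, -1.229]
wrist_force: [0.4, 0.3, 0.3]
width: 0.0938
```

Run:
```python
from h import *
s=wsnap("w31r"); draw(s,"w31",(0,0,560,420),1,[1]); r=wtray(s,[.513,-.306]); print(r)
s['image']; 
g=cv2.cvtColor(s["image"],cv2.COLOR_RGB2HSV)[:,:,2]; m=(g<80).astype(np.uint8); m[300:]=0
for c in cv2.findContours(cv2.morphologyEx(m,cv2.MORPH_OPEN,np.ones((5,5))),cv2.RETR_EXTERNAL,cv2.CHAIN_APPROX_NONE)[0]:
    if cv2.contourArea(c)>3000:
        P=ray(s,c[:,0],.080); r=rect(P); print(inst(r[0]),r[1:])
o=get_obs(); print(o['tool_pos'],plan(*st(.016,.002,.1),-70.4))
```

```text
(array([ 0.50542889, -0.30478516]), 20.41710662841797, 164.46783447265625, 72.30374908447266)
[[20.16997068  2.55733786]] (20.41707992553711, 140.02536010742188, 61.55826187133789)
[[ 35.66249934 183.55098504]] (7.051718711853027, 131.83421325683594, 41.729087829589844)
[[135.740074   140.36975018]] (-79.58756256103516, 62.702110290527344, 49.84130859375)
[ 0.51096649 -0.3025442   0.15528001] [ 0.0062 -0.0141  0.2209  0.004   0.0024  0.0003]
```

View pics/w31.png

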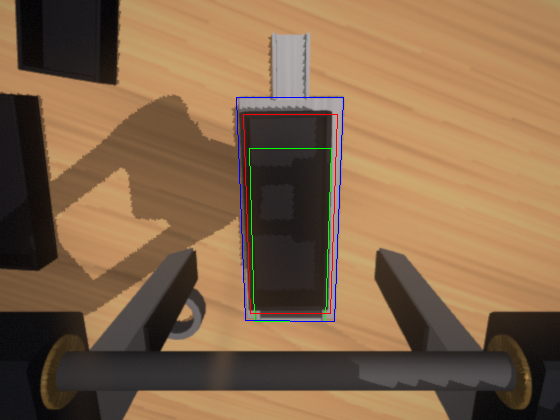

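Emit:
servo_tool:
  targets: "1 0.012 -0.014 0.1 0.004 0.002 0;1 0.012 -0.014 0.22 0.004 0.002 0;1 0.012 -0.014 0.32 0.004 0.002 0;1 0.012 -0.014 0.39 0.004 0.002 0;1 0.012 -0.014 0.395 0.004 0.002 0;1 0.012 -0.014 0.395 0.004 0.002 0;1 0.012 -0.014 0.395 0.004 0.002 0;1 0.012 -0.014 0.395 0.004 0.002 0"

```text
time: 60.42
tool_pos: [0.5149, -0.3052, 0.059]
ee_rot: [-3.14, -0.003, -1.228]
wrist_force: [1.0, -0.5, -0.6]
width: 0.094
```

Run:
```python
from h import *
o=get_obs(); print(o['tool_pos'],plan(*st(.016,.000,.0549),-70.4))
```

```text
[ 0.51494643 -0.30521666  0.05901287] [-0.003   0.0001  0.0164 -0.0006 -0.0008  0.0004]
```

Emit:
servo_tool:
  targets: "1 -0.002 0 0.012 0 -0.001 0;1 -0.002 0 0.012 0 -0.001 0;1 -0.002 0 0.012 0 -0.001 0;0 -0.002 0 0.012 0 -0.001 0;0 -0.002 0 0.012 0 -0.001 0;0 -0.002 0 0.012 0 -0.001 0;0 -0.002 0 0.012 0 -0.001 0;0 -0.002 0 0.012 0 -0.001 0;0 -0.002 0 0.012 0 -0.001 0;0 -0.002 0 0.012 0 -0.001 0;0 -0.002 0 0.012 0 -0.001 0"

```text
time: 61.33
tool_pos: [0.5131, -0.3043, 0.0537]
ee_rot: [3.141, 0.004, -1.229]
wrist_force: [0.3, 0.1, -0.2]
width: 0.0618
```

Emit:
servo_tool:
  targets: "0 0 0 -0.015 0 0 0;0 0 0.006 -0.015 0 0 0;0 0 0.012 -0.015 0 0 0;0 0 0.012 -0.015 0 0 0;0 0 0.012 -0.015 0 0 0"

```text
time: 61.75
tool_pos: [0.5101, -0.3055, 0.0573]
ee_rot: [3.141, 0.004, -1.229]
wrist_force: [-0.5, 0.2, -1.3]
width: 0.0618
```

Run:
```python
from h import *
o=get_obs(); print(o['width'],o['wrist_force'],o['tool_pos'],plan(*st(.013,.000,.0549),-70.4))
```

```text
0.06184259993106503 [-0.5313797   0.236229   -1.27139667] [ 0.51010238 -0.30552515  0.05727033] [ 0.0024 -0.0066  0.0095  0.0002  0.0013 -0.0001]
```

Emit:
servo_tool:
  targets: "0 0.002 0 0.006 0 0.001 0;0 0.002 0 0.012 0 0.001 0;0 0.002 0 0.015 0 0.001 0;0 0.002 0 0.015 0 0.001 0;0 0.002 0 0.015 0 0.001 0;1 0.002 0 0.015 0 0.001 0;1 0.002 0 0.013 0 0.001 0;1 0.002 0 0.013 0 0.001 0;1 0.002 0 0.013 0 0.001 0;1 0.002 0 -0.2 0 0.001 0;1 0.002 0 -0.5 0 0.001 0;1 0.002 0 -0.6 0 0.001 0"

```text
time: 62.75
tool_pos: [0.51, -0.3058, 0.1796]
ee_rot: [3.14, 0.003, -1.229]
wrist_force: [1.1, -0.7, 0.4]
width: 0.0939
```

Emit:
servo_tool:
  targets: "1 0 0 0 0 0 0;1 0 0 0 0 0 0;1 0 0 0 0 0 0"

```text
time: 63.0
tool_pos: [0.5107, -0.3063, 0.1791]
ee_rot: [3.141, 0.001, -1.229]
wrist_force: [0.0, 0.1, -0.4]
width: 0.0942
```

Run:
```python
from h import *
s=wsnap("w32r"); draw(s,"w32",(0,0,560,420),1,[1])
g=cv2.cvtColor(s["image"],cv2.COLOR_RGB2HSV)[:,:,2]; m=(g<80).astype(np.uint8); m[300:]=0
for c in cv2.findContours(cv2.morphologyEx(m,cv2.MORPH_OPEN,np.ones((5,5))),cv2.RETR_EXTERNAL,cv2.CHAIN_APPROX_NONE)[0]:
    if cv2.contourArea(c)>3000:
        P=ray(s,c[:,0],.080); r=rect(P); print(inst(r[0]),r[1:])
s=snap("top","t32")
for t in trays(s): print(t)
o=get_obs(); print(o['tool_pos'])
```

```text
[[12.04708251  0.09163594]] (19.98903465270996, 149.5121612548828, 61.649147033691406)
[[ 34.61728349 192.30928228]] (7.63754415512085, 134.44602966308594, 51.30279541015625)
[[138.62323897 141.96957483]] (-79.56741523742676, 62.9111213684082, 56.40639114379883)
([186.0, 409.0], 1294.5, [0.1103, 0.1535], -81.4, 147, 68)
([12.0, 353.0], 2920.0, [0.1554, 0.5463], 16.5, 270, 90)
([303.0, 269.0], 1617.0, [0.4414, -0.0633], 16.0, 150, 64)
([324.0, 198.0], 1514.5, [0.6189, -0.0888], 10.4, 154, 64)
([261.0, 180.0], 1438.0, [0.6416, 0.0707], 6.2, 155, 62)
[ 0.50979947 -0.30573136  0.17684957]
```

View pics/w32.png

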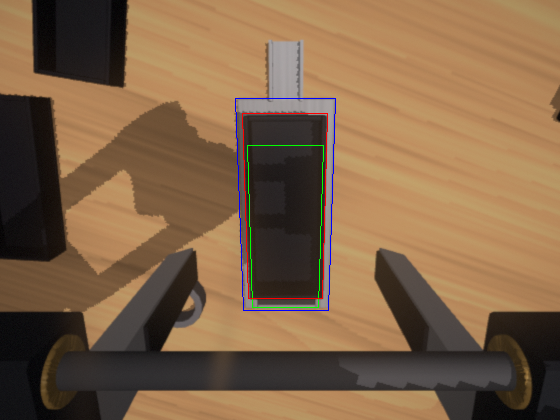

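View pics/t32.png

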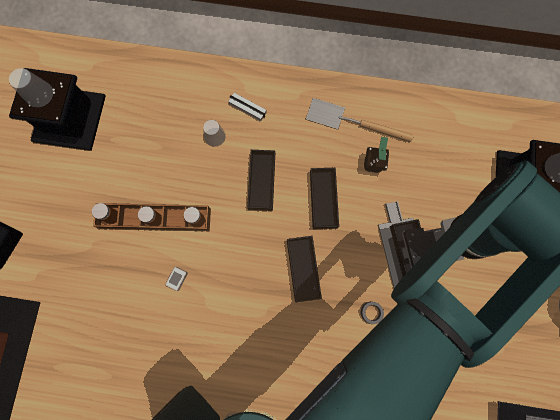

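Run:
```python
from h import *
print(plan(.4425,-.0638,.18,-74))
```

```text
[-1.002e+00 -7.100e-02 -8.700e-03  9.000e-04  1.300e-03  2.000e-02]
```

Emit:
servo_tool:
  targets: "1 -1 -0.071 0 0 0 0.02;1 -1 -0.071 0 0 0 0.02;1 -1 -0.071 0 0 0 0.02;1 -1 -0.071 0 0 0 0.02;1 -1 -0.071 0 0 0 0.02;1 -1 -0.071 0 0 0 0.02;1 -1 -0.071 0 0 0 0.02;1 -1 -0.071 0 0 0 0.02;1 -1 -0.071 0 0 0 0.02;1 -1 -0.071 0 0 0 0.02"

```text
time: 63.93
tool_pos: [0.4435, -0.066, 0.1784]
ee_rot: [3.139, 0.001, -1.293]
wrist_force: [-0.1, -0.2, 0.4]
width: 0.0935
```

Run:
```python
from h import *
s=wsnap(); r=wtray(s,[.4425,-.0638]); print(r, get_obs()['tool_pos'],plan(*r[0],.015,-74)); drawrect(s,"w33",r[0],r[1])
s=snap("top"); draw(s,"t33",(340,165,480,325),4,[1])
```

```text
(array([ 0.44345703, -0.06399452]), 15.959967613220215, 147.2073211669922, 60.91563415527344) [ 0.44364388 -0.06616776  0.17860975] [-7.800e-03 -2.900e-03  6.544e-01  6.000e-04  4.000e-04 -6.000e-04]
```

View pics/w33.png

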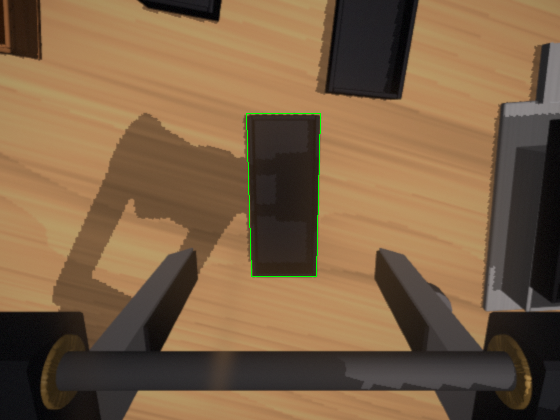

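View pics/t33.png

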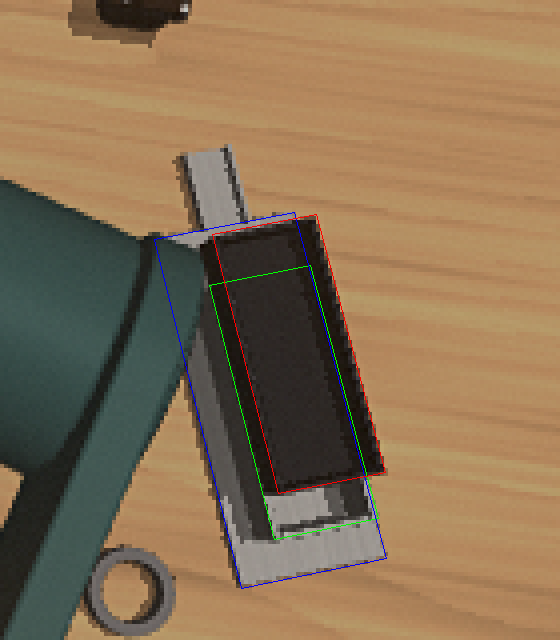

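Tray 1 fits its slot outline. Pick tray C at (0.4432, −0.064).

Emit:
servo_tool:
  targets: "1 -0.006 -0.003 0.15 0 0 0;1 -0.006 -0.003 0.3 0 0 0;1 -0.006 -0.003 0.48 0 0 0;1 -0.006 -0.003 0.6 0 0 0;1 -0.006 -0.003 0.65 0 0 0;1 -0.006 -0.003 0.655 0 0 0;1 -0.006 -0.003 0.655 0 0 0;1 -0.006 -0.003 0.655 0 0 0;1 -0.006 -0.003 0.655 0 0 0;1 -0.006 -0.003 0.655 0 0 0"

```text
time: 64.87
tool_pos: [0.4454, -0.0638, 0.0175]
ee_rot: [-3.139, -0.001, -1.292]
wrist_force: [-0.7, -0.3, -0.1]
width: 0.094
```

Run:
```python
from h import *
print(get_obs()['tool_pos'],plan(.4432,-.064,.0115,-74))
```

```text
[ 0.4453598  -0.06379627  0.01754636] [-0.0016  0.0086  0.0242 -0.0009 -0.0004 -0.0001]
```

Emit:
servo_tool:
  targets: "1 0 0.005 0.02 0 0 0;1 0 0.005 0.02 0 0 0;1 0 0.005 0.02 0 0 0;1 0 0.005 0.02 0 0 0;0 0 0.005 0.02 0 0 0;0 0 0.005 0.02 0 0 0;0 0 0.005 0.02 0 0 0;0 0 0.005 0.02 0 0 0;0 0 0.005 0.02 0 0 0;0 0 0.005 0.02 0 0 0;0 0 0.005 0.02 0 0 0;0 0 0.005 0.02 0 0 0"

```text
time: 65.87
tool_pos: [0.4426, -0.0636, 0.0106]
ee_rot: [3.141, 0.001, -1.291]
wrist_force: [0.4, -0.8, -0.6]
width: 0.0619
```

Emit:
servo_tool:
  targets: "0 0 0 0 0 0 0;0 0 0 -0.1 0 0 0;0 0 0 -0.25 0 0 0;0 0 0 -0.4 0 0 0;0 0 0 -0.55 0 0 0;0 0 0 -0.7 0 0 0;0 0 0 -0.7 0 0 0;0 0 0 -0.7 0 0 0;0 0 0 -0.7 0 0 0"

```text
time: 66.62
tool_pos: [0.442, -0.0634, 0.1845]
ee_rot: [3.14, 0.002, -1.291]
wrist_force: [-0.1, -0.1, -2.7]
width: 0.0622
```

Run:
```python
from h import *
print(get_obs()['tool_pos'],get_obs()['width'],plan(*st(-.013,0,.17),-70.4))
```

```text
[ 0.44201259 -0.0634104   0.18446434] 0.06219163011984883 [ 1.0146e+00  1.0220e-01  5.6300e-02  6.0000e-04  6.0000e-04 -2.0000e-02]
```

Emit:
servo_tool:
  targets: "0 1 0.102 0.01 0 0 -0.02;0 1 0.102 0.01 0 0 -0.02;0 1 0.102 0.01 0 0 -0.02;0 1 0.102 0.01 0 0 -0.02;0 1 0.102 0.01 0 0 -0.02;0 1 0.102 0.01 0 0 -0.02;0 1 0.102 0.01 0 0 -0.02;0 1 0.102 0.01 0 0 -0.02;0 1 0.102 0.01 0 0 -0.02;0 1 0.102 0.01 0 0 -0.02;0 1 0.102 0.01 0 0 -0.02"

```text
time: 67.53
tool_pos: [0.4869, -0.3092, 0.1827]
ee_rot: [3.141, 0.002, -1.227]
wrist_force: [0.5, 0.6, -1.6]
width: 0.0614
```

Run:
```python
from h import *
s=wsnap(); draw(s,"w34",(0,0,560,420),1,[1])
print(get_obs()['tool_pos'],get_obs()['width'],plan(*st(-.0135,0,.105),-70.4))
```

```text
[ 0.48709163 -0.30939255  0.18314482] 0.061792222864127035 [1.900e-02 7.500e-03 3.126e-01 1.000e-04 3.000e-04 6.000e-04]
```

View pics/w34.png

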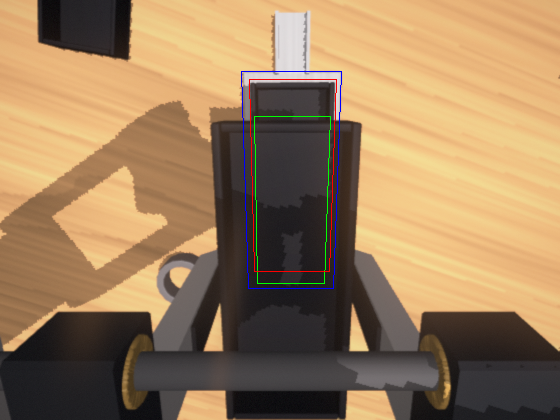

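Emit:
servo_tool:
  targets: "0 0.017 0.007 0.08 0 0 0;0 0.017 0.007 0.18 0 0 0;0 0.017 0.007 0.27 0 0 0;0 0.017 0.007 0.305 0 0 0;0 0.017 0.007 0.312 0 0 0;0 0.017 0.007 0.312 0 0 0;0 0.017 0.007 0.312 0 0 0;0 0.017 0.007 0.312 0 0 0"

```text
time: 68.25
tool_pos: [0.4879, -0.3161, 0.1072]
ee_rot: [-3.14, -0.003, -1.228]
wrist_force: [0.3, 0.1, -1.5]
width: 0.0619
```

Run:
```python
from h import *
o=get_obs(); print(o['wrist_force'],o['tool_pos'],o['ee_rot'],plan(*st(-.0135,0,.0846),-70.4))
```

```text
[ 0.31789907  0.11019564 -1.47901271] [ 0.48785889 -0.3160982   0.10721437] [-3.13993265e+00 -2.52918333e-03 -1.22831294e+00] [-0.0078  0.0016  0.0904 -0.0005 -0.0008  0.0001]
```

Emit:
servo_tool:
  targets: "0 -0.006 0.001 0.02 0 0 0;0 -0.006 0.001 0.04 0 0 0;0 -0.006 0.001 0.055 0 0 0;0 -0.006 0.001 0.065 0 0 0;0 -0.006 0.001 0.065 0 0 0;0 -0.006 0.001 0.065 0 0 0"

```text
time: 68.75
tool_pos: [0.4858, -0.3141, 0.0883]
ee_rot: [3.141, 0.001, -1.229]
wrist_force: [-0.3, -0.2, -1.2]
width: 0.0618
```

Run:
```python
from h import *
o=get_obs(); print(o['wrist_force'],o['tool_pos'],o['ee_rot'],plan(*st(-.0135,0,.0846),-70.4))
```

```text
[-0.3481151  -0.1795344  -1.17791324] [ 0.48582792 -0.314084    0.08826413] [ 3.14073875e+00  1.44110937e-03 -1.22872814e+00] [ 0.0027 -0.0035  0.0146  0.0003  0.0005 -0.    ]
```

Emit:
servo_tool:
  targets: "0 0.002 -0.003 0.005 0 0 0;0 0.002 -0.003 0.01 0 0 0;0 0.002 -0.003 0.014 0 0 0;0 0.002 -0.003 0.015 0 0 0;0 0.002 -0.003 0.015 0 0 0"

```text
time: 69.17
tool_pos: [0.4869, -0.3143, 0.0848]
ee_rot: [3.141, 0.001, -1.229]
wrist_force: [-0.0, -0.5, -1.9]
width: 0.0621
```

Run:
```python
from h import *
o=get_obs(); print(o['wrist_force'],o['tool_pos'],o['ee_rot'],plan(*st(-.0135,0,.0846),-70.4))
```

```text
[-0.04133998 -0.5359883  -1.87005739] [ 0.48687267 -0.3143275   0.08483089] [ 3.14108790e+00  9.58614501e-04 -1.22862636e+00] [0.0004 0.0001 0.0009 0.0002 0.0003 0.    ]
```

Precisely at target; ease down until touch, then release.

Emit:
servo_tool:
  targets: "0 0 0 0.003 0 0 0;0 0 0 0.006 0 0 0;0 0 0 0.006 0 0 0;0 0 0 0.006 0 0 0"

```text
time: 69.5
tool_pos: [0.487, -0.3144, 0.0847]
ee_rot: [-3.142, 0.0, -1.229]
wrist_force: [-1.2, 2.0, 4.7]
width: 0.0618
```

Emit:
servo_tool:
  targets: "0 0 0 0.002 0 0 0;1 0 0 0.002 0 0 0;1 0 0 0.002 0 0 0;1 0 0 0.002 0 0 0;1 0 0 0.002 0 0 0;1 0 0 0.002 0 0 0;1 0 0 -0.1 0 0 0;1 0 0 -0.25 0 0 0;1 0 0 -0.4 0 0 0;1 0 0 -0.5 0 0 0;1 0 0 -0.5 0 0 0"

```text
time: 70.42
tool_pos: [0.4896, -0.3164, 0.2163]
ee_rot: [-3.135, -0.011, -1.229]
wrist_force: [0.9, 0.1, 1.8]
width: 0.0944
```

Run:
```python
from h import *
s=wsnap(); draw(s,"w35",(0,0,560,420),1,[1,2])
s=snap("top")
for t in trays(s): print(t)
print(get_obs()['tool_pos'],plan(.621,-.089,.18,-79.8))
```

```text
([212.0, 411.0], 1555.0, [0.1211, 0.0962], -81.4, 264, 72)
([13.0, 353.0], 2923.0, [0.1554, 0.5463], 16.5, 270, 90)
([324.0, 198.0], 1514.0, [0.6193, -0.0888], 10.4, 153, 64)
([261.0, 180.0], 1439.0, [0.6416, 0.0707], 6.2, 155, 62)
[ 0.48755523 -0.31486427  0.20967803] [-6.722e-01 -8.059e-01  1.185e-01 -4.000e-04 -5.000e-04  5.230e-02]
```

View pics/w35.png

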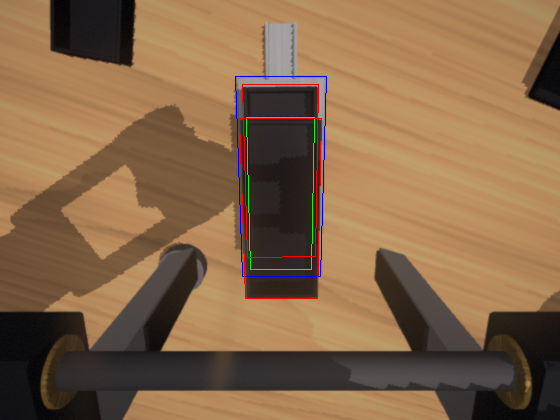

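Emit:
servo_tool:
  targets: "1 -0.672 -0.806 0.1 0 0 0.053;1 -0.672 -0.806 0.1 0 0 0.053;1 -0.672 -0.806 0.1 0 0 0.053;1 -0.672 -0.806 0.1 0 0 0.053;1 -0.672 -0.806 0.1 0 0 0.053;1 -0.672 -0.806 0.1 0 0 0.053;1 -0.672 -0.806 0.1 0 0 0.053;1 -0.672 -0.806 0.1 0 0 0.053;1 -0.672 -0.806 0.1 0 0 0.053;1 -0.672 -0.806 0.1 0 0 0.053"

```text
time: 71.35
tool_pos: [0.6194, -0.0893, 0.1818]
ee_rot: [3.138, 0.001, -1.396]
wrist_force: [0.1, -0.4, -0.0]
width: 0.094
```

Run:
```python
from h import *
s=wsnap(); r=wtray(s,[.621,-.089]); print(r, get_obs()['tool_pos'],plan(*r[0],.0145,r[1]-90)); drawrect(s,"w36",r[0],r[1])
s=snap("top"); draw(s,"t36",(340,165,480,325),4,[1,2])
```

```text
(array([ 0.62297736, -0.09068411]), 10.307473182678223, 146.28408813476562, 60.24531555175781) [ 0.61949744 -0.08984089  0.18246201] [ 6.300e-03 -1.490e-02  6.718e-01  8.000e-04  3.000e-04 -1.900e-03]
```

View pics/w36.png

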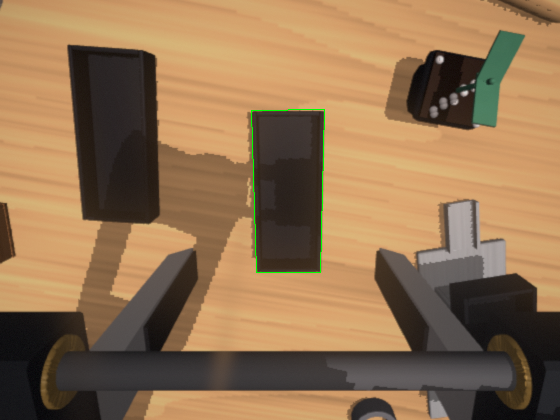

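View pics/t36.png

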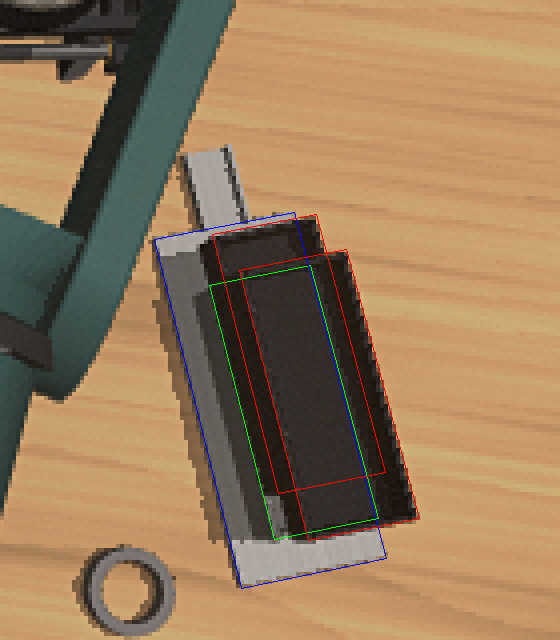

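Emit:
servo_tool:
  targets: "1 0.003 -0.013 0.15 0 0 -0.001;1 0.003 -0.013 0.3 0 0 -0.001;1 0.003 -0.013 0.48 0 0 -0.001;1 0.003 -0.013 0.62 0 0 -0.001;1 0.003 -0.013 0.67 0 0 -0.001;1 0.003 -0.013 0.672 0 0 -0.001;1 0.003 -0.013 0.672 0 0 -0.001;1 0.003 -0.013 0.672 0 0 -0.001;1 0.003 -0.013 0.672 0 0 -0.001;1 0.003 -0.013 0.672 0 0 -0.001"

```text
time: 72.28
tool_pos: [0.6258, -0.0892, 0.0189]
ee_rot: [-3.137, -0.002, -1.392]
wrist_force: [-0.0, 0.1, 1.5]
width: 0.0938
```

Run:
```python
from h import *
print(get_obs()['tool_pos'],plan(.6225,-.0900,.0115,-79.7))
```

```text
[ 0.62575483 -0.08920754  0.01885311] [ 0.0008  0.0135  0.0293 -0.0015 -0.0005 -0.0003]
```

Emit:
servo_tool:
  targets: "1 0 0.008 0.023 0 0 0;1 0 0.008 0.023 0 0 0;1 0 0.008 0.023 0 0 0;1 0 0.008 0.023 0 0 0;0 0 0.008 0.023 0 0 0;0 0 0.008 0.023 0 0 0;0 0 0.008 0.023 0 0 0;0 0 0.008 0.023 0 0 0;0 0 0.008 0.023 0 0 0;0 0 0.008 0.023 0 0 0;0 0 0.008 0.023 0 0 0;0 0 0.008 0.023 0 0 0"

```text
time: 73.28
tool_pos: [0.6218, -0.0892, 0.0098]
ee_rot: [3.141, 0.0, -1.392]
wrist_force: [0.2, -0.2, 0.0]
width: 0.0621
```

Emit:
servo_tool:
  targets: "0 0 0 0 0 0 0;0 0 0 -0.1 0 0 0;0 0 0 -0.25 0 0 0;0 0 0 -0.4 0 0 0;0 0 0 -0.55 0 0 0;0 0 0 -0.75 0 0 0;0 0 0 -0.8 0 0 0;0 0 0 -0.8 0 0 0;0 0 0 -0.8 0 0 0"

```text
time: 74.03
tool_pos: [0.6223, -0.0891, 0.2108]
ee_rot: [-3.14, -0.0, -1.392]
wrist_force: [0.0, 0.6, -2.2]
width: 0.0618
```

Run:
```python
from h import *
print(get_obs()['tool_pos'],get_obs()['width'],plan(*st(.013,0,.205),-70.4))
```

```text
[ 0.62228681 -0.08909339  0.21076566] 0.06175238991469096 [ 7.733e-01  5.888e-01  2.210e-02 -6.000e-04 -1.000e-04 -5.190e-02]
```

Emit:
servo_tool:
  targets: "0 0.773 0.589 0.01 0 0 -0.052;0 0.773 0.589 0.01 0 0 -0.052;0 0.773 0.589 0.01 0 0 -0.052;0 0.773 0.589 0.01 0 0 -0.052;0 0.773 0.589 0.01 0 0 -0.052;0 0.773 0.589 0.01 0 0 -0.052;0 0.773 0.589 0.01 0 0 -0.052;0 0.773 0.589 0.01 0 0 -0.052;0 0.773 0.589 0.01 0 0 -0.052;0 0.773 0.589 0.01 0 0 -0.052"

```text
time: 74.87
tool_pos: [0.5113, -0.3039, 0.2052]
ee_rot: [3.14, 0.004, -1.227]
wrist_force: [-0.8, -1.0, -0.6]
width: 0.0616
```

Run:
```python
from h import *
s=wsnap(); draw(s,"w37",(0,0,560,420),1,[1,2]); s=snap("side"); draw(s,"s37",(220,290,420,420),4,[1,2])
print(get_obs()['tool_pos'],get_obs()['width'],plan(*st(.0125,0,.135),-70.4))
```

```text
[ 0.51180211 -0.30389261  0.20634366] 0.06140133106115196 [0.0069 0.0038 0.2854 0.0003 0.0007 0.0008]
```

View pics/w37.png

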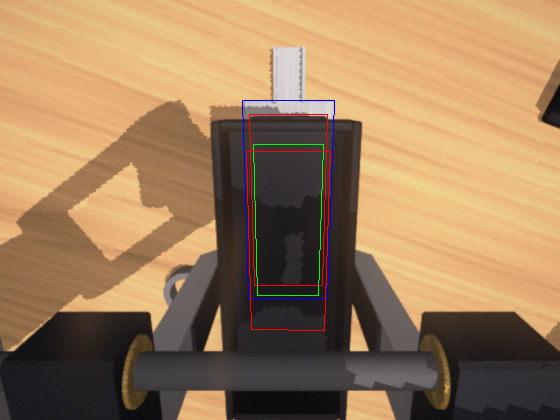

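View pics/s37.png

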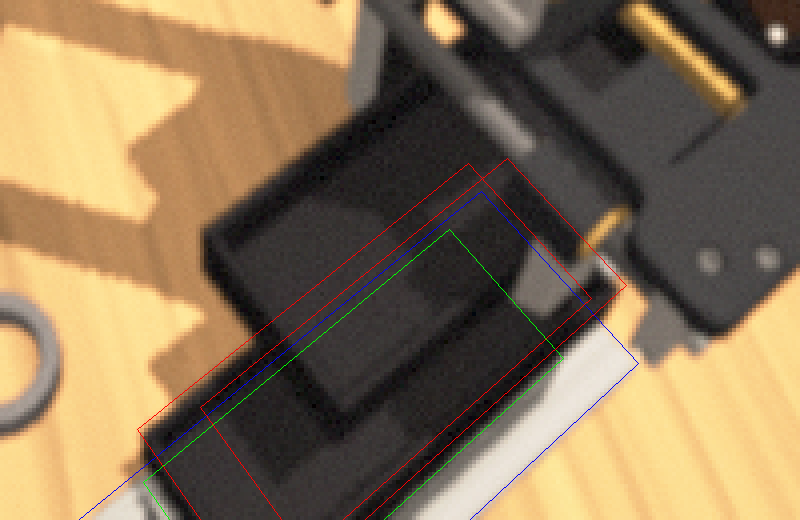

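Emit:
servo_tool:
  targets: "0 0.004 0.004 0.08 0 0 0;0 0.004 0.004 0.18 0 0 0;0 0.004 0.004 0.26 0 0 0;0 0.004 0.004 0.285 0 0 0;0 0.004 0.004 0.287 0 0 0;0 0.004 0.004 0.287 0 0 0;0 0.004 0.004 0.287 0 0 0;0 0.004 0.004 0.287 0 0 0"

```text
time: 75.63
tool_pos: [0.5117, -0.3072, 0.1376]
ee_rot: [-3.14, -0.002, -1.228]
wrist_force: [-0.7, -0.7, -1.3]
width: 0.0617
```

Run:
```python
from h import *
o=get_obs(); print(o['wrist_force'],o['tool_pos'],o['ee_rot'],plan(*st(.0125,0,.1138),-70.4))
```

```text
[-0.66646024 -0.71043922 -1.31622971] [ 0.51169625 -0.3071951   0.13762207] [-3.13988585e+00 -2.35970767e-03 -1.22825731e+00] [-0.0063 -0.0006  0.0953 -0.0005 -0.0008  0.0001]
```

Emit:
servo_tool:
  targets: "0 -0.005 -0.001 0.02 0 0 0;0 -0.005 -0.001 0.04 0 0 0;0 -0.005 -0.001 0.06 0 0 0;0 -0.005 -0.001 0.07 0 0 0;0 -0.005 -0.001 0.07 0 0 0;0 -0.005 -0.001 0.07 0 0 0;0 -0.005 -0.001 0.07 0 0 0"

```text
time: 76.22
tool_pos: [0.5105, -0.3055, 0.118]
ee_rot: [3.141, 0.001, -1.229]
wrist_force: [-0.4, 0.8, -1.5]
width: 0.0617
```

Run:
```python
from h import *
o=get_obs(); print(o['wrist_force'],o['tool_pos'],o['ee_rot'],plan(*st(.0125,0,.1138),-70.4))
```

```text
[-0.43413762  0.83874561 -1.46518045] [ 0.51048245 -0.30551849  0.11801271] [ 3.14130701e+00  6.68396776e-04 -1.22875920e+00] [ 0.0019 -0.0031  0.0168  0.0001  0.0002 -0.    ]
```

Emit:
servo_tool:
  targets: "0 0.001 -0.003 0.005 0 0 0;0 0.001 -0.003 0.01 0 0 0;0 0.001 -0.003 0.014 0 0 0;0 0.001 -0.003 0.018 0 0 0;0 0.001 -0.003 0.022 0 0 0;0 0.001 -0.003 0.022 0 0 0;0 0.001 -0.003 0.022 0 0 0"

```text
time: 76.8
tool_pos: [0.5114, -0.3054, 0.1138]
ee_rot: [-3.141, -0.0, -1.229]
wrist_force: [-1.3, 1.0, 5.2]
width: 0.0618
```

Run:
```python
from h import *
o=get_obs(); print(o['wrist_force'],o['tool_pos'],o['ee_rot'],plan(*st(.0125,0,.1138),-70.4))
```

```text
[-1.26182484  1.03221705  5.17251375] [ 0.51137514 -0.30544742  0.11375811] [-3.14133344e+00 -5.96327391e-05 -1.22859740e+00] [ 0.001   0.0003 -0.0002 -0.0001 -0.      0.    ]
```

Seated exactly. Release and rise, then on to tray A.

Emit:
servo_tool:
  targets: "0 0 0 -0.003 0 0 0;1 0 0 -0.003 0 0 0;1 0 0 -0.003 0 0 0;1 0 0 -0.003 0 0 0;1 0 0 -0.003 0 0 0;1 0 0 -0.003 0 0 0;1 0 0 -0.1 0 0 0;1 0 0 -0.25 0 0 0;1 0 0 -0.4 0 0 0;1 0 0 -0.45 0 0 0;1 0 0 -0.45 0 0 0"

```text
time: 77.72
tool_pos: [0.5131, -0.3068, 0.2304]
ee_rot: [-3.136, -0.008, -1.229]
wrist_force: [0.5, -0.2, 0.6]
width: 0.0941
```

Run:
```python
from h import *
s=wsnap(); draw(s,"w38",(0,0,560,420),1,[2,3])
s=snap("top")
for t in trays(s): print(t)
print(get_obs()['tool_pos'],plan(.644,.071,.19,-83.8))
```

```text
([186.0, 409.0], 1286.5, [0.1103, 0.1535], -81.4, 147, 68)
([13.0, 353.0], 2923.0, [0.1554, 0.5463], 16.5, 270, 90)
([261.0, 180.0], 1439.0, [0.6416, 0.0707], 6.2, 155, 62)
[ 0.5111949  -0.30543643  0.22416468] [-1.2401e+00 -1.0057e+00  1.3740e-01  2.0000e-04  3.0000e-04  7.4500e-02]
```

View pics/w38.png

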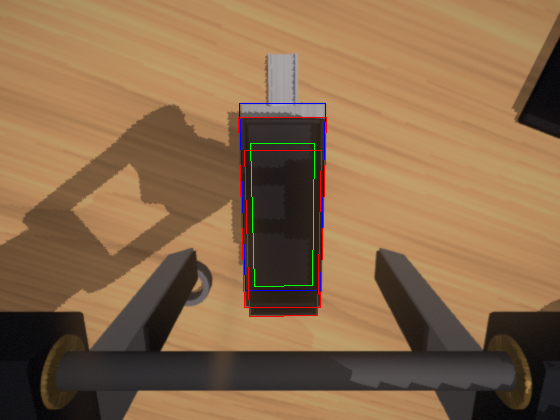

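Stack of three lines up with the predicted outlines. Go to tray A.

Emit:
servo_tool:
  targets: "1 -0.62 -0.5 0.03 0 0 0;1 -0.62 -0.5 0.03 0 0 0;1 -0.62 -0.5 0.03 0 0 0;1 -0.62 -0.5 0.03 0 0 0;1 -0.62 -0.5 0.03 0 0 0;1 -0.62 -0.5 0.03 0 0 0"

```text
time: 78.32
tool_pos: [0.5769, -0.111, 0.2132]
ee_rot: [3.137, 0.008, -1.221]
wrist_force: [-0.6, 0.5, -0.4]
width: 0.0938
```

Emit:
servo_tool:
  targets: "1 -0.62 -0.505 0.08 0 0 0.0745;1 -0.62 -0.505 0.08 0 0 0.0745;1 -0.62 -0.505 0.08 0 0 0.0745;1 -0.62 -0.505 0.08 0 0 0.0745;1 -0.62 -0.505 0.08 0 0 0.0745;1 -0.62 -0.505 0.08 0 0 0.0745;1 -0.62 -0.505 0.08 0 0 0.0745;1 -0.62 -0.505 0.08 0 0 0.0745"

```text
time: 78.98
tool_pos: [0.6429, 0.0701, 0.195]
ee_rot: [3.136, 0.0, -1.463]
wrist_force: [0.6, -0.5, 0.7]
width: 0.094
```

Run:
```python
from h import *
s=wsnap(); r=wtray(s,[.644,.071]); print(r, get_obs()['tool_pos'],plan(*r[0],.0145,r[1]-90)); drawrect(s,"w39",r[0],r[1])
s=snap("top"); draw(s,"t39",(340,165,480,325),4,[1,2,3])
```

```text
(array([0.64595056, 0.07050224]), 6.139352798461914, 147.42127990722656, 61.115577697753906) [0.64320519 0.06943419 0.19587067] [-3.000e-03 -1.400e-02  7.254e-01  1.200e-03  0.000e+00 -1.000e-04]
```

View pics/w39.png

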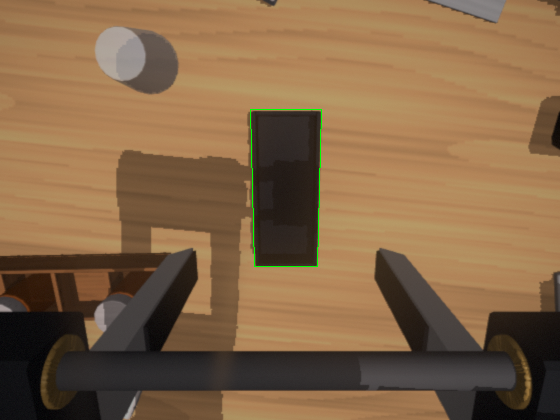

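View pics/t39.png

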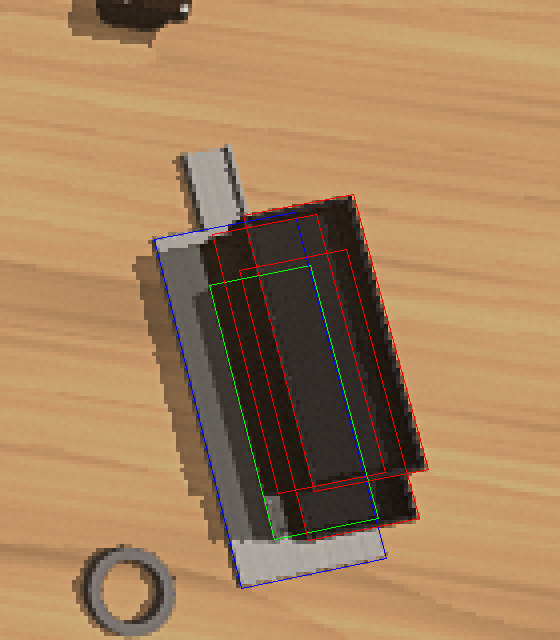

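Emit:
servo_tool:
  targets: "1 -0.003 -0.014 0.15 0.001 0 0;1 -0.003 -0.014 0.3 0.001 0 0;1 -0.003 -0.014 0.48 0.001 0 0;1 -0.003 -0.014 0.62 0.001 0 0;1 -0.003 -0.014 0.71 0.001 0 0;1 -0.003 -0.014 0.725 0.001 0 0;1 -0.003 -0.014 0.725 0.001 0 0;1 -0.003 -0.014 0.725 0.001 0 0;1 -0.003 -0.014 0.725 0.001 0 0;1 -0.003 -0.014 0.725 0.001 0 0"

```text
time: 79.92
tool_pos: [0.6494, 0.0718, 0.0198]
ee_rot: [-3.133, 0.0, -1.463]
wrist_force: [0.3, 0.2, -0.4]
width: 0.0942
```

Run:
```python
from h import *
print(get_obs()['tool_pos'],plan(.6457,.0706,.0115,-83.8))
```

```text
[0.64939801 0.0718411  0.01976857] [ 0.0034  0.0155  0.0329 -0.0027  0.     -0.0002]
```

Emit:
servo_tool:
  targets: "1 0.002 0.008 0.022 -0.001 0 0;1 0.002 0.008 0.022 -0.001 0 0;1 0.002 0.008 0.022 -0.001 0 0;1 0.002 0.008 0.022 -0.001 0 0;0 0.002 0.008 0.022 -0.001 0 0;0 0.002 0.008 0.022 -0.001 0 0;0 0.002 0.008 0.022 -0.001 0 0;0 0.002 0.008 0.022 -0.001 0 0;0 0.002 0.008 0.022 -0.001 0 0;0 0.002 0.008 0.022 -0.001 0 0;0 0.002 0.008 0.022 -0.001 0 0;0 0.002 0.008 0.022 -0.001 0 0"

```text
time: 80.92
tool_pos: [0.6454, 0.0713, 0.0109]
ee_rot: [3.141, 0.001, -1.463]
wrist_force: [-0.1, -0.8, 0.2]
width: 0.0618
```

Emit:
servo_tool:
  targets: "0 0 0 0 0 0 0;0 0 0 -0.1 0 0 0;0 0 0 -0.25 0 0 0;0 0 0 -0.4 0 0 0;0 0 0 -0.55 0 0 0;0 0 0 -0.75 0 0 0;0 0 0 -0.9 0 0 0;0 0 0 -0.9 0 0 0;0 0 0 -0.9 0 0 0"

```text
time: 81.67
tool_pos: [0.6472, 0.0715, 0.2407]
ee_rot: [-3.133, 0.0, -1.462]
wrist_force: [-0.4, 0.3, -0.6]
width: 0.0619
```

Run:
```python
from h import *
print(get_obs()['tool_pos'],get_obs()['width'],plan(*st(-.013,0,.235),-70.4))
```

```text
[0.64716023 0.07146083 0.24066643] 0.06189430918009436 [ 1.4647e+00  8.0240e-01  1.5800e-02 -2.7000e-03 -3.0000e-04 -7.4400e-02]
```

Emit:
servo_tool:
  targets: "0 0.73 0.4 0.01 0 0 0;0 0.73 0.4 0.01 0 0 0;0 0.73 0.4 0.01 0 0 0;0 0.73 0.4 0.01 0 0 0;0 0.73 0.4 0.01 0 0 0;0 0.73 0.4 0.01 0 0 0;0 0.73 0.4 0.01 0 0 0"

```text
time: 82.25
tool_pos: [0.5639, -0.1226, 0.23]
ee_rot: [3.136, 0.003, -1.467]
wrist_force: [0.5, -0.4, -1.4]
width: 0.0623
```

Emit:
servo_tool:
  targets: "0 0.73 0.4 0 -0.002 0 -0.074;0 0.73 0.4 0 -0.002 0 -0.074;0 0.73 0.4 0 -0.002 0 -0.074;0 0.73 0.4 0 -0.002 0 -0.074;0 0.73 0.4 0 -0.002 0 -0.074;0 0.73 0.4 0 -0.002 0 -0.074;0 0.73 0.4 0 -0.002 0 -0.074;0 0.73 0.4 0 -0.002 0 -0.074;0 0.73 0.4 0 -0.002 0 -0.074;0 0.73 0.4 0 -0.002 0 -0.074"

```text
time: 83.08
tool_pos: [0.487, -0.3112, 0.2328]
ee_rot: [3.135, 0.002, -1.227]
wrist_force: [-0.2, -0.0, -1.3]
width: 0.0619
```

Run:
```python
from h import *
s=wsnap(); draw(s,"w40",(0,0,560,420),1,[2,3]); s=snap("side"); draw(s,"s40",(220,290,420,420),4,[3])
print(get_obs()['tool_pos'],get_obs()['width'],plan(*st(-.013,0,.165),-70.4))
```

```text
[ 0.48683254 -0.31162381  0.23318554] 0.06221564148367869 [ 1.110e-02 -2.000e-04  2.727e-01  2.000e-03  5.000e-04  4.000e-04]
```

View pics/w40.png

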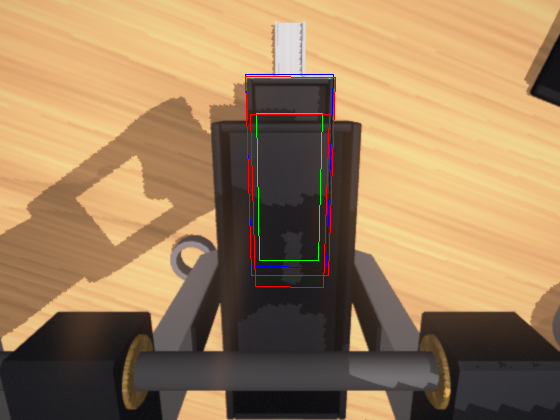

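View pics/s40.png

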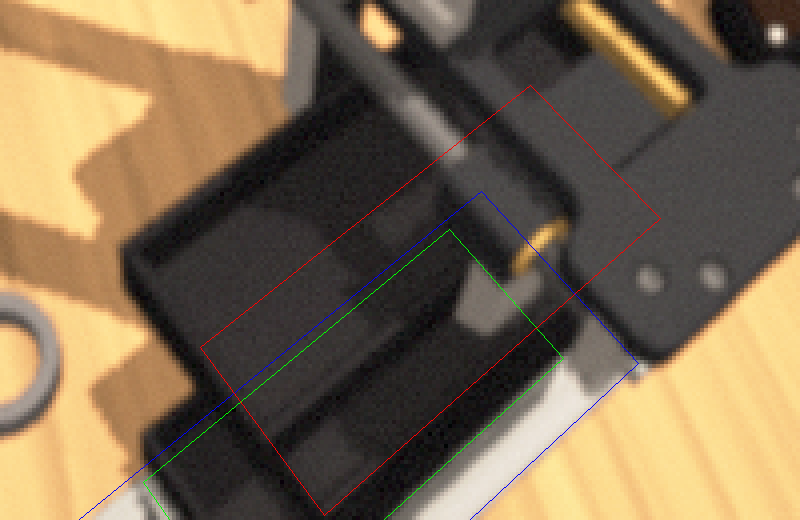

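Emit:
servo_tool:
  targets: "0 0.008 0 0.08 0.001 0 0;0 0.008 0 0.17 0.001 0 0;0 0.008 0 0.24 0.001 0 0;0 0.008 0 0.27 0.001 0 0;0 0.008 0 0.272 0.001 0 0;0 0.008 0 0.272 0.001 0 0;0 0.008 0 0.272 0.001 0 0;0 0.008 0 0.272 0.001 0 0"

```text
time: 83.85
tool_pos: [0.487, -0.3156, 0.1671]
ee_rot: [3.14, -0.001, -1.23]
wrist_force: [-0.3, -0.3, -1.2]
width: 0.062
```

Run:
```python
from h import *
o=get_obs(); print(o['wrist_force'],o['tool_pos'],o['ee_rot'],plan(*st(-.013,0,.1449),-70.4))
```

```text
[-0.31104161 -0.28471613 -1.20909573] [ 0.48704964 -0.31555204  0.1671314 ] [ 3.13991026e+00 -1.26095400e-03 -1.22995875e+00] [-0.0046 -0.003   0.0889  0.0005 -0.0004 -0.0004]
```

Emit:
servo_tool:
  targets: "0 -0.003 -0.003 0.02 0 0 0;0 -0.003 -0.003 0.04 0 0 0;0 -0.003 -0.003 0.06 0 0 0;0 -0.003 -0.003 0.066 0 0 0;0 -0.003 -0.003 0.066 0 0 0;0 -0.003 -0.003 0.066 0 0 0;0 -0.003 -0.003 0.066 0 0 0"

```text
time: 84.43
tool_pos: [0.4866, -0.3143, 0.1488]
ee_rot: [3.138, 0.001, -1.23]
wrist_force: [-0.3, 0.1, -1.8]
width: 0.0617
```

Run:
```python
from h import *
o=get_obs(); print(o['wrist_force'],o['tool_pos'],o['ee_rot'],plan(*st(-.013,0,.1449),-70.4))
```

```text
[-0.32151363  0.0654066  -1.79768493] [ 0.48664787 -0.31425068  0.14880886] [ 3.13820809e+00  1.34201097e-03 -1.23029572e+00] [ 0.001  -0.0027  0.0156  0.0011  0.0004 -0.0005]
```

Emit:
servo_tool:
  targets: "0 0.001 -0.002 0.005 0.001 0 0;0 0.001 -0.002 0.01 0.001 0 0;0 0.001 -0.002 0.014 0.001 0 0;0 0.001 -0.002 0.018 0.001 0 0;0 0.001 -0.002 0.021 0.001 0 0;0 0.001 -0.002 0.021 0.001 0 0;0 0.001 -0.002 0.021 0.001 0 0"

```text
time: 85.02
tool_pos: [0.4872, -0.3143, 0.1448]
ee_rot: [-3.141, 0.0, -1.23]
wrist_force: [-1.3, 1.7, 5.0]
width: 0.0618
```

Run:
```python
from h import *
o=get_obs(); print(o['wrist_force'],o['tool_pos'],o['ee_rot'],plan(*st(-.013,0,.1449),-70.4))
```

```text
[-1.28284619  1.658903    5.03282856] [ 0.48721115 -0.31433325  0.14475882] [-3.14141167e+00  4.79144566e-04 -1.23025366e+00] [-0.0001 -0.0006 -0.0006 -0.0001  0.0002 -0.0005]
```

Seated. Release, rise and back off.

Emit:
servo_tool:
  targets: "0 0 0 -0.003 0 0 0;1 0 0 -0.003 0 0 0;1 0 0 -0.003 0 0 0;1 0 0 -0.003 0 0 0;1 0 0 -0.003 0 0 0;1 0 0 -0.003 0 0 0;1 0 0 -0.1 0 0 0;1 0 0 -0.25 0 0 0;1 0 0 -0.4 0 0 0;1 0 0 -0.4 0 0 0;1 0 0 -0.4 0 0 0"

```text
time: 85.93
tool_pos: [0.4885, -0.3153, 0.2471]
ee_rot: [-3.138, -0.005, -1.23]
wrist_force: [0.4, 0.5, -0.1]
width: 0.0943
```

Run:
```python
from h import *
s=wsnap(); draw(s,"w41",(0,0,560,420),1,[3,4])
print(get_obs()['tool_pos'],plan(.42,.0,.26,-80))
```

```text
[ 0.48758816 -0.31463492  0.24427511] [-1.2765e+00 -1.6560e-01 -6.3200e-02 -3.0000e-04 -1.0000e-04  5.2900e-02]
```

View pics/w41.png

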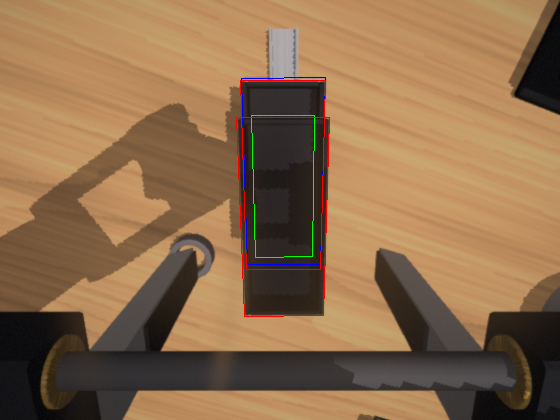

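Emit:
servo_tool:
  targets: "1 -1 -0.13 -0.05 0 0 0;1 -1 -0.13 -0.05 0 0 0;1 -1 -0.13 -0.05 0 0 0;1 -1 -0.13 -0.05 0 0 0;1 -1 -0.13 -0.05 0 0 0;1 -1 -0.13 -0.05 0 0 0;1 -1 -0.13 -0.05 0 0 0;1 -1 -0.13 -0.05 0 0 0;1 -1 -0.13 -0.05 0 0 0;1 -1 -0.13 -0.05 0 0 0"

```text
time: 86.82
tool_pos: [0.4342, -0.0689, 0.2549]
ee_rot: [3.139, 0.002, -1.232]
wrist_force: [-0.6, 1.5, -0.0]
width: 0.094
```

Run:
```python
from h import *
s=snap("top","t42"); draw(s,"t42b",(340,165,480,325),4,[1,2,3,4]); s=snap("side","s42")
print(get_obs()['time'],get_obs()['tool_pos'],get_obs()['wrist_force'])
```

```text
86.9167 [ 0.4343754  -0.06917854  0.25532636] [-0.36537129 -0.26449123 -0.39488064]
```

View pics/t42.png

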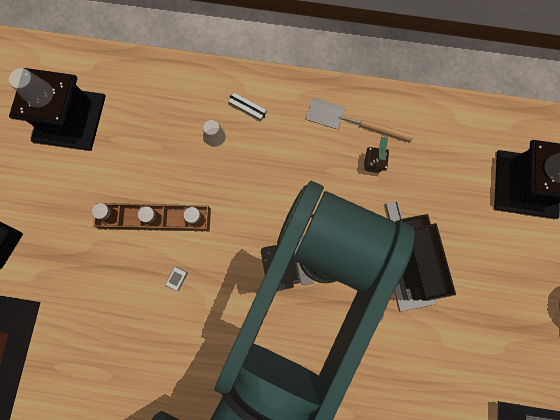

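View pics/t42b.png

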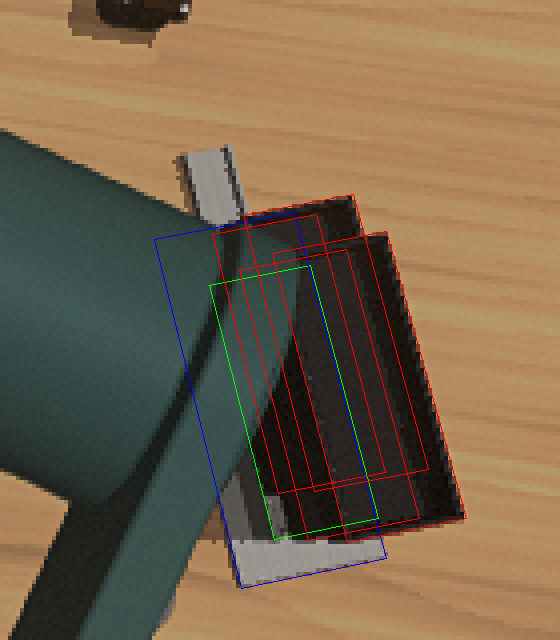

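View pics/s42.png

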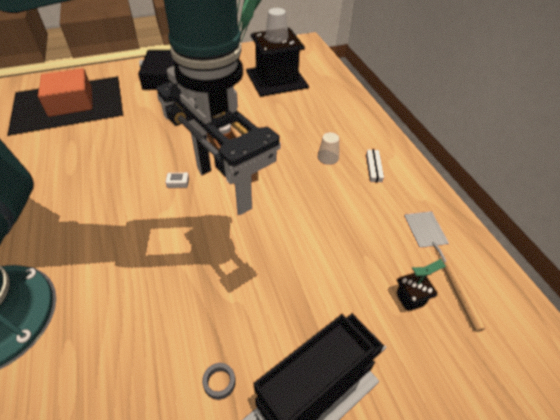

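Emit:
servo_tool:
  targets: "1 0 0 0 0 0 0;1 0 0 0 0 0 0;1 0 0 0 0 0 0;1 0 0 0 0 0 0"

```text
time: 87.25
tool_pos: [0.4344, -0.0683, 0.2563]
ee_rot: [3.141, 0.002, -1.231]
wrist_force: [-0.3, -0.1, -0.6]
width: 0.0938
```

Run:
```python
from h import *
s=snap("top")
for u in [(101,212),(146,215),(192,215)]: print(ray(s,u,.08)[0].round(4))
print(robot.close_job())
```

```text
[0.4963 0.4222 0.08  ]
[0.505  0.3174 0.08  ]
[0.521  0.2119 0.08  ]
the job is handed in; nothing more can be done
None
```

The job is handed in at about 87 s. All three jars stand upright in separate crate cells (both ends and the middle). After that, all four trays went onto the stand, stepped towards, away, towards and away from the spout.

**What went wrong and was mended**
- **Joint limit:** placing the second tray ran the last joint up against its range (about -2.566 of ±2.57). I lifted the tray off, turned the grip half round and placed it again.
- **Shifted stack:** later I found the first two trays out of place (about 3–8 mm, most in the upper one). Most likely this was the announced knock, but I cannot rule out that I caused it. The third tray had touched down about 3 mm high with 14.5 N. I put the second and third trays back on the table, re-centred the bottom tray and rebuilt the stack. An attempt to square both trays with one squeeze had failed first, pushing the bottom tray about 3 mm the other way.
- **First jar:** it sat lower in the grip than planned and met the crate floor early, at about 17 N. It was released upright in its cell.

**Last checks**
- **Stack:** after the rebuild, the second, third and fourth trays touched down within about 0.2 mm of the expected height. The tray edges visible in the final top view match the planned outlines.
- **Jars:** lid centres measure within about 5 mm of their cell centres. The middle jar is the furthest off.
- **Seedling, cup, tape and meter:** all stand where they were.
- **Camera disagreement:** the side camera's outlines sit about 3 mm off for the stand itself as well as the trays. I took that as its calibration error and relied on the top and wrist views.

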